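# Open the sign foot and put its bung away

## Task

The white sign foot is needed for an entrance sign: work its tight black bung out of the socket by rocking it side to side while pulling gently upward, so that the loose foot is not lifted, tipped or dragged along. Stand the bung upright on the grey cutting mat and let go of it, then take it again by the two ends of its finger grip and stand it upright on the floor of the narrow aluminium keeper rack, between the two plates and wholly inside their length. Set the bung down rather than dropping it, and leave the other things where they are.

Things in the scene. Friction and masses are not known exactly. Their poses are not given: they have to be found in the camera images.
- bung_grip (a point): centre of the upright grip fin of the black bung pressed into the foot. The bung, 60 g, 72 mm tall, from below: square stem 28 x 28 mm, 34 mm long, flat end; flange 36 (x) x 48 (y) x 5 mm; fin 16 mm thick (x), 44 mm wide (y), 33 mm high. This point is 55.5 mm above the stem's end, 16.5 mm below the fin's top; z up along the stem.
- foot: white steel sign foot, loose, 1.2 kg: base 150 (x) x 130 (y) x 12 mm, socket tube 56 x 52 mm in its middle, rim 48 mm up. Origin on the socket's axis at the underside, z up; x is the bung's x while seated, its stem end 18 mm above this origin. Guard plates close to the fin's ends (y = +-38 mm, 4 mm thick, 84 mm high): here the fin can be gripped only across its thickness, along x.
- socket (a point): on the foot's axis, 38 mm up, level with two sprung lips that clamp the stem from +x and -x, 25 N each. Pulled straight (25 to 40 N) the bung lifts the foot. Rocked about the foot's y axis through this point, 0.1 rad each way (room for 0.15), raised some 2 mm a swing, so the lips slip up on one side and down on the other, it comes easily. Free of the lips when raised 20 mm, of the foot at 30 mm.
- mat_top (a point): centre of the upper face of the grey cutting mat, 180 x 180 mm, 3 mm thick, fixed on the table; z up, x and y along its sides.
- rack: fixed aluminium keeper rack: floor 100 (x) x 170 (y) mm, its top 10 mm above the table; two upright plates 3 mm thick along y at x = +-26.5 mm, tops 80 mm up: a channel 50 mm wide, 170 mm long, open above and at both ends. Origin at the underside's centre, z up, y along the channel. The bung stands in it with its fin along y; fingers fit only at the fin's ends, closing along y.
- spare_grip (a point): centre of the fin of a smaller spare bung of the same shape (21 mm stem, 54 mm tall) standing on the table; leave it. This point is 42 mm up.
- marker_mid (a point): middle of a capped marker pen lying on the table, 130 mm long, 19 mm thick; leave it.
- tape_mid (a point): centre of a roll of paper tape lying flat, 90 mm across, 24 mm high; leave it.
- eraser_mid (a point): centre of a grey whiteboard eraser lying flat, 55 x 120 x 32 mm; leave it.
- mug_mid (a point): centre of a white mug, 80 mm across, 90 mm high, handle on one side; leave it.
Things that resemble listed ones, but are neither listed nor needed, are in the scene too. What is shaped like the rack but orange is not meant. What is shaped like the part that bears bung_grip but red is not meant.

How it is judged:
By the outcome, as a careful person would: the job done as asked, in the order asked, and still so for the second after the job is handed in, with the robot touching nothing.
It also fails if it takes over 72 s, if anything falls off the work surface, if the arm or the gripper's body presses on something with over 40 N, if the wrist force passes 120 N, or if a joint passes its speed limit or range.

## Robot

A 6-joint arm with a two-finger parallel gripper is mounted at the origin on the work surface. World frame = base frame: x ahead of the robot, y to its left, z up, the work surface at z = 0. Lengths are in mm, angles in rad, forces in N, time in s.
With the tool pointing down it reaches from about 275 to 1000 mm from the base axis. Payload 8.4 kg.
Tool frame: the origin (TCP) lies midway between the tips of the shut fingers; the grasp point (between the pads) lies 19 mm behind it; z points along the fingers, y is the direction in which the jaws open and shut (so a half turn about z gives the same grasp; the last joint's range is limited). The gripper opens to 85 mm and grips with 20 to 120 N. Pads are 22 mm wide; open, the fingers measure 114 mm over their backs; the gripper's body (76 mm by 85 mm) begins 54 mm behind the grasp point. The pads swing forward as they close: fully open they stand 13 mm farther back than shut.
Start: joints at [-1.348, 0.353, 1.633, -0, 1.155, -0.002], TCP at [139.318, -609.277, 231.281] pointing down, gripper open.
Joint ranges: [-2.63, 2.63], [-0.92, 2.1], [0.06, 2.66], [-1.3, 4.44], [0, 2.69], [-3.02, 3.02]. Speed limits (rad/s): [2.22, 2.22, 2.79, 3.14, 3.14, 3.14].

## Interface

Orientations are given as [roll, pitch, yaw] about the fixed x, y, z axes, in that order (R = Rz(yaw) Ry(pitch) Rx(roll)).
In Python, from rig import r gives the robot as it stands. The module is installed in compiled form; this text tells all that it offers.
- The arm moves only by the tool drive_tool, never from a script. Its argument "moves" is a list of rows, each a list of 3 entries, a list of its own where there are three numbers: the closure, from 0 (fully open) to 1 (shut), then the shift along the tool's x, y, z in cm, then the turn about the tool's z in degrees. In form: [[claw, [dx, dy, dz], roll], ...]. A call has 1 to 12 rows; each row is the pose to reach, as a shift and turn from the pose measured when the call began, along the tool's axes at that moment; what a row does not reach only later rows make up. A row lasts 1/8 s, in which the tool goes at most 62.5 mm and 10.7 degrees, less where a joint would pass 70% of its speed; a pose out of reach is approached as far as the arm can. A call with a gripper value outside its range is refused whole. The fingers move at their own pace and stop on an object; "grip_force" is the grip in N (left out, the last holds). Time passes only in rows, so rows that repeat a pose let the fingers close. It gives the time, the measured TCP pose, the force and the opening at its end, in the units of the state.
- r.sense(): the state, without advancing time (a new reading comes with each control period).
- r.grab_frame(name): name is "scene" or "top" or "wrist"; returns a dict with "color" (480x640x3 uint8, red, green, blue), "fx", "fy", "cx", "cy" (pixels), "pose" (4x4, takes a point from camera to world coordinates); the wrist camera has in their place "hand_eye" (4x4, takes a point from camera to tool coordinates, whose origin is the TCP and whose axes are the flange's). Camera axes: x right, y up, looking along -z (the intrinsics and any distortion apply to the point x, -y, -z); pixel columns grow to the right and rows downward; lengths in mm; the calibration is good to about 2 mm. The wrist camera is an equidistant fisheye: a pixel r from the principal point sees the ray r / f radians off the axis. A picture is of the moment at which its call begins: read the wrist's pose just before it. There is no depth.
- r.sign_off(): hands the job in, once; it reports no verdict.
Trained networks look in the newest picture that a camera, given by its name, has taken for a name from the list of things; names that differ only in an ending like _2 or _b are one class to them, and where a whole thing is asked for, a point or a joint stands for the part that bears it (a point fixed in the world has none). Each returns a list of dicts, best first, with "score" (0 to 1); they miss things now and then, are a little off and sometimes report something else, mostly with a low value. They report only what shows in the picture. A call takes as long as a camera call. They do not tell look-alikes from the thing itself.
- r.outline_of(thing, camera): "mask" (480x640 bool, what is visible of it) and "at" ([column, row] in pixels, amid what is visible of it).
- r.spot_point(thing, camera): "at" ([column, row] in pixels: a listed point, or the origin of a listed thing).
The state is a dict: "clock": time; "qpos": joint angles; "qvel": joint speeds; "joint_efforts": joint torques, N m; "eef_pos": TCP position; "tcp_rot": TCP orientation; "contact_force": force on the tool from outside, world axes, zero at the start; "wrist_torque": the same for the moment, N m; "opening": opening from 0.0 (shut) to 1.0 (fully open).
Only numpy, scipy, OpenCV 4.12 (cv2) and the standard library are available. Lean on these libraries where they do the work, as an engineer would, in place of code of your own. Each camera call takes 0.05 s, during which the arm holds its last target.

## Working session

There is one attempt and no reset: what is moved stays moved. The work goes in short steps, Python scripts to look and compute and a tool call to move; the robot and the scene stay as the last step left them, time stands still between calls to the robot, and variables do not carry over. Pictures are saved under pics/ and viewed, and the job is handed in when it is done.

Besides the shell and the picture viewer there is one more tool, called after "Emit:" as name(argument=value, ...) on one line, values as JSON. drive_tool: Moves the arm, as the interface text tells. Its arguments: {"type":"object","properties":{"moves":{"type":"array"},"grip_force":{"type":"number"}},"required":["moves"]}

```bash
mkdir -p pics; python3 - <<'E'
from rig import r
import cv2
s=r.sense()
for k,v in s.items(): print(k,v)
for c in("scene","top","wrist"):
    f=r.grab_frame(c); cv2.imwrite(f"pics/{c}0.png",f["color"][:,:,::-1])
    print(c,{k:f[k] for k in f if k!="color"})
    for t in("bung_grip","foot","socket","mat_top","rack","spare_grip"):
        print(c,t,[(round(d["score"],2),[round(float(x),1) for x in d["at"]]) for d in r.spot_point(t,c)])
E
```

```text
clock 0.0
qpos [-1.34840408e+00  3.53670759e-01  1.63414455e+00 -5.71251712e-06
  1.15520980e+00 -2.40925701e-03]
qvel [-3.46316090e-04  1.06102060e-04  3.84093294e-04 -5.91602711e-04
 -9.43468956e-04 -6.92983112e-05]
joint_efforts [ 1.46666618e-03 -6.05248833e+01 -3.42068732e+01  1.89991702e-04
  9.44227329e-03 -1.94000182e-05]
eef_pos [ 139.20569814 -608.80047236  230.54311129]
tcp_rot [-3.14016019e+00  1.77179522e-06  2.24803816e-01]
contact_force [-0.29643367  0.18223973 -0.8603964 ]
wrist_torque [-0.03803427 -0.02092209 -0.00070495]
opening 0.9973682257280632
scene {'fx': 571.5920061439633, 'fy': 571.5920061439633, 'cx': 323.8643735455482, 'cy': 235.89616931077416, 'pose': array([[-5.49281901e-01, -4.46512868e-01,  7.06339615e-01,
         1.31155959e+03],
       [ 8.35285977e-01, -3.17880764e-01,  4.48608022e-01,
         5.03570148e+02],
       [ 2.42225224e-02,  8.36407842e-01,  5.47572087e-01,
         6.75119389e+02],
       [ 0.00000000e+00,  0.00000000e+00,  0.00000000e+00,
         1.00000000e+00]])}
scene bung_grip [(0.96, [219.7, 191.0]), (0.83, [275.5, 181.6])]
scene 
[... 892 characters left out ...]
24.9, 236.5])]
top rack [(0.75, [235.0, 235.0]), (0.71, [453.2, 247.2]), (0.58, [212.6, 341.2])]
top spare_grip [(0.75, [270.3, 154.4])]
wrist {'fx': 371.64829954431775, 'fy': 371.64829954431775, 'cx': 314.23079010300876, 'cy': 235.8934649965844, 'hand_eye': array([[-1.47970077e-04,  9.65680611e-01,  2.59732430e-01,
         6.51191973e+01],
       [ 9.99999328e-01, -1.55851445e-04,  1.14915452e-03,
         1.05252756e+00],
       [ 1.15019591e-03,  2.59732426e-01, -9.65679939e-01,
        -1.42275686e+02],
       [ 0.00000000e+00,  0.00000000e+00,  0.00000000e+00,
         1.00000000e+00]])}
wrist bung_grip []
wrist foot []
wrist socket []
wrist mat_top []
wrist rack []
wrist spare_grip []
```

View pics/scene0.png

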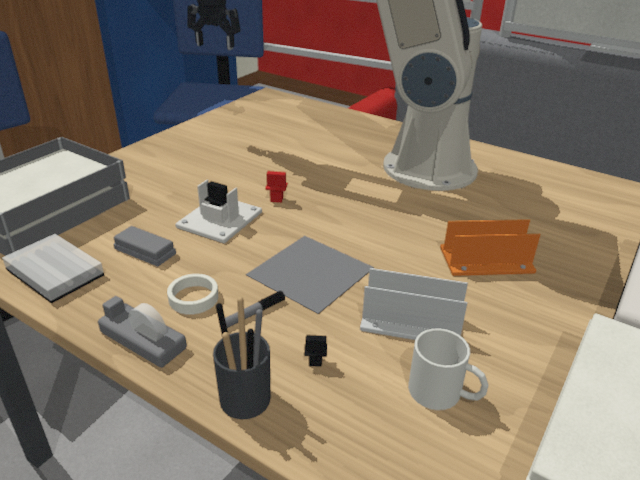

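View pics/top0.png

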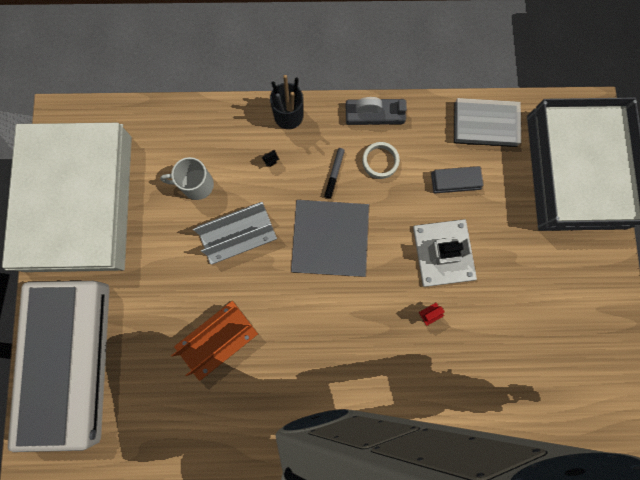

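```bash
cat > h.py <<'E'
import numpy as np, cv2
from scipy.spatial.transform import Rotation as R
def campose(f,s=None):
    if "pose" in f: return f["pose"]
    T=np.eye(4); T[:3,:3]=R.from_euler("xyz",s["tcp_rot"]).as_matrix(); T[:3,3]=s["eef_pos"]
    return T@f["hand_eye"]
def ray(f,P,uv):
    uv=np.asarray(uv,float); a=(uv[0]-f["cx"])/f["fx"]; b=(uv[1]-f["cy"])/f["fy"]
    if "hand_eye" in f:
        th=np.hypot(a,b); k=np.sin(th)/max(th,1e-9); d=np.array([a*k,-b*k,-np.cos(th)])
    else: d=np.array([a,-b,-1.])
    return P[:3,3],P[:3,:3]@d
def at_z(f,P,uv,z):
    o,d=ray(f,P,uv); return o+d*(z-o[2])/d[2]
def proj(f,P,X):
    X=np.atleast_2d(X); c=(X-P[:3,3])@P[:3,:3]; x,y,z=c[:,0],-c[:,1],-c[:,2]
    if "hand_eye" in f:
        rr=np.hypot(x,y); th=np.arctan2(rr,z); k=th/np.maximum(rr,1e-9); a,b=x*k,y*k
    else: a,b=x/z,y/z
    return np.c_[f["cx"]+f["fx"]*a,f["cy"]+f["fy"]*b]
def tri(rays):
    A=np.zeros((3,3)); b=np.zeros(3)
    for o,d in rays:
        d=d/np.linalg.norm(d); M=np.eye(3)-np.outer(d,d); A+=M; b+=M@o
    return np.linalg.solve(A,b)
E
python3 - <<'E'
from rig import r
from h import *
F={c:r.grab_frame(c) for c in("scene","top")}
f=F["top"];P=f["pose"]
for t,z in(("mat_top",3),("foot",12),("rack",10),("tape_mid",12),("eraser_mid",16),("marker_mid",9),("mug_mid",45)):
    for d in r.outline_of(t,"top"):
        m=d["mask"].astype(np.uint8)
        c=max(cv2.findContours(m,0,cv2.CHAIN_APPROX_NONE)[0],key=len)[:,0]
        W=np.array([at_z(f,P,p,z)[:2] for p in c],np.float32)
        print(t,round(d["score"],2),np.round(d["at"]),cv2.minAreaRect(W))
for t,a,b in(("bung_grip",[219.7,191],[448.9,252.7]),("socket",[218.1,206.5],[447.6,251.9]),("foot",[221,219.1],[441.5,249.1]),("mat",[308.7,273.2],[324.9,236.5]),("rack",[413.3,320],[235,235]),("spare",[317,343.4],[270.3,154.4])):
    print(t,tri([ray(F["scene"],F["scene"]["pose"],a),ray(f,P,b)]).round(1))
u=cv2.resize(f["color"][200:300,400:500],None,fx=6,fy=6,interpolation=2)
v=cv2.resize(f["color"][190:280,180:290],None,fx=6,fy=6,interpolation=2)
w=cv2.resize(F["scene"]["color"][160:250,160:270],None,fx=7,fy=6.5,interpolation=2)
for n,i in zip("uvw",(u,v,w)): cv2.imwrite(f"pics/crop_{n}.png",i[:,:,::-1])
E
```

```text
mat_top 0.94 [324. 240.] ((560.87646484375, 0.28055572509765625), (181.8122100830078, 182.24024963378906), 85.33899688720703)
mat_top 0.44 [332. 175.] ((724.4068603515625, -11.418148040771484), (20.59788703918457, 133.2322540283203), 74.3546371459961)
foot 0.78 [439. 252.] ((518.0403442382812, -271.921630859375), (150.8240203857422, 130.87318420410156), 5.950283050537109)
rack 0.9 [236. 233.] ((574.0596923828125, 232.17091369628906), (102.69744873046875, 178.9518585205078), 20.52593231201172)
rack 0.68 [215. 340.] ((319.1120910644531, 278.1168212890625), (101.60088348388672, 184.40228271484375), 37.81513977050781)
tape_mid 0.64 [388. 150.] ((752.3687133789062, -128.62579345703125), (90.090576171875, 93.64360809326172), 89.05047607421875)
eraser_mid 0.58 [456. 177.] ((698.4401245117188, -313.58428955078125), (64.02958679199219, 126.48951721191406), 4.475363731384277)
marker_mid 0.84 [334. 172.] ((722.0914306640625, -11.586029052734375), (19.7125186920166, 133.19122314453125), 73.86138916015625)
marker_mid 0.27 [382. 149.] ((753.6979370117188, -127.2515640258789), (88.1898422241211, 94.71634674072266), 62.0065803527832)
mug_mid 0.85 [193. 179.] ((697.8345336914062, 333.89697265625), (112.23651123046875, 93.04640197753906), 43.92032241821289)
bung_grip [ 510.9 -271.5   68.6]
socket [ 517.1 -276.9   31.2]
foot [ 526.  -266.3    7.6]
mat [567.3   7.8   0.8]
rack [572.5 231.1  -1.8]
spare [759.7 144.7  42.6]
```

View pics/crop_u.png

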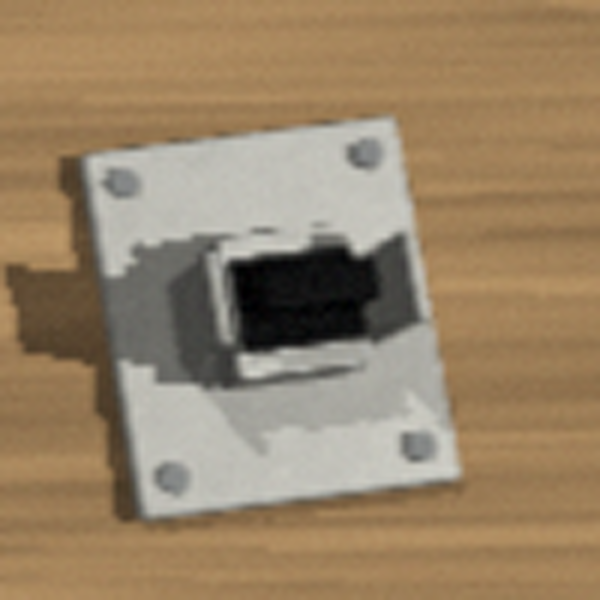

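View pics/crop_v.png

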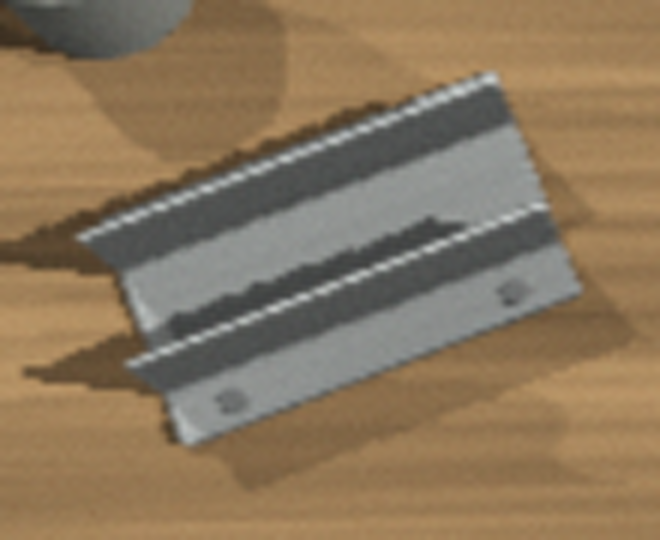

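View pics/crop_w.png

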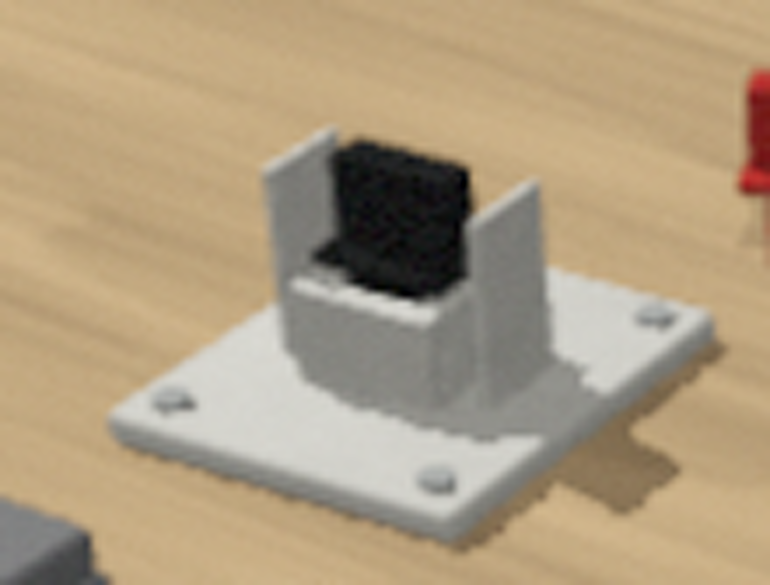

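```bash
python3 - <<'E'
from rig import r
from h import *
f=r.grab_frame("top");P=f["pose"]
def px(l,off): return [((x+.5)/6-.5+off[0],(y+.5)/6-.5+off[1]) for x,y in l]
c=[at_z(f,P,p,12) for p in px([(395,118),(85,158),(145,520),(460,480)],(400,200))]
c=np.array(c)[:,:2];print("foot",c.round(1),c.mean(0),[np.linalg.norm(c[i]-c[i-1]).round(1) for i in range(4)])
for a,b in((2,1),(3,0)): d=c[b]-c[a];print(np.degrees(np.arctan2(d[1],d[0])))
for a,b in((0,1),(3,2)): d=c[b]-c[a];print("y",np.degrees(np.arctan2(d[1],d[0]))-90)
t=np.array([at_z(f,P,p,80) for p in px([(80,238),(495,75),(127,365),(548,205)],(180,190))])[:,:2]
fl=np.array([at_z(f,P,p,10) for p in px([(190,445),(582,293)],(180,190))])[:,:2]
print("rack",t.round(1),t.mean(0),fl.round(1))
for a,b in((t[1],t[0]),(t[3],t[2]),(fl[1],fl[0])): d=b-a;print(np.linalg.norm(d),np.degrees(np.arctan2(d[1],d[0]))-90)
E
```

```text
foot [[ 597.8 -328.3]
 [ 583.5 -201.3]
 [ 436.9 -217.3]
 [ 450.4 -343.6]] [ 517.13512141 -272.63349982] [np.float64(148.2), np.float64(127.8), np.float64(147.4), np.float64(127.0)]
6.240318453086464
5.934916401268789
y 6.442957244749536
y 6.095240086547221
rack [[571.  316.9]
 [632.1 159.6]
 [521.9 298. ]
 [580.7 139.3]] [576.40870128 228.45578895] [[500.2 287.9]
 [558.9 131.7]]
168.76918072414318 21.209344860238517
169.19110806916305 20.34429503928712
166.8155314572388 20.599547997941926
```

Emit:
drive_tool(moves=[[0, [44.4, -24.3, 3], -83], [0, [44.4, -24.3, 3], -83], [0, [44.4, -24.3, 3], -83], [0, [44.4, -24.3, 3], -83], [0, [44.4, -24.3, 3], -83], [0, [44.4, -24.3, 3], -83], [0, [44.4, -24.3, 3], -83], [0, [44.4, -24.3, 3], -83], [0, [44.4, -24.3, 3], -83], [0, [44.4, -24.3, 3], -83], [0, [44.4, -24.3, 3], -83], [0, [44.4, -24.3, 3], -83]])

```text
clock: 3.05
eef_pos: [517.1, -274.5, 201.4]
tcp_rot: [-3.142, 0.0, 1.671]
contact_force: [0.2, 0.2, 0.1]
opening: 1.0
```

```bash
cat > look.py <<'E'
import sys
from rig import r
from h import *
n=sys.argv[1]
s=r.sense();f=r.grab_frame("wrist");P=campose(f,s)
print("t",s["clock"],"pos",s["eef_pos"].round(2),"rot",np.round(s["tcp_rot"],4),"F",s["contact_force"].round(2),"M",np.round(s["wrist_torque"],3),"op",round(s["opening"],3),"q",s["qpos"].round(3))
cv2.imwrite(f"pics/{n}.png",f["color"][:,:,::-1]); np.savez(f"{n}.npz",P=P)
for t in sys.argv[2:]:
    print(t,[(round(d["score"],2),[round(float(x),1) for x in d["at"]]) for d in r.spot_point(t,"wrist")])
E
python3 look.py w1 bung_grip foot socket
```

```text
t 3.05 pos [ 517.1  -274.47  201.41] rot [-3.1415e+00  1.0000e-04  1.6713e+00] F [0.18 0.25 0.1 ] M [-0.062 -0.01  -0.01 ] op 1.0 q [-0.49   0.322  1.749 -0.     1.07  -0.591]
bung_grip [(0.94, [145.1, 151.7]), (0.78, [315.6, 227.6])]
foot []
socket []
```

View pics/w1.png

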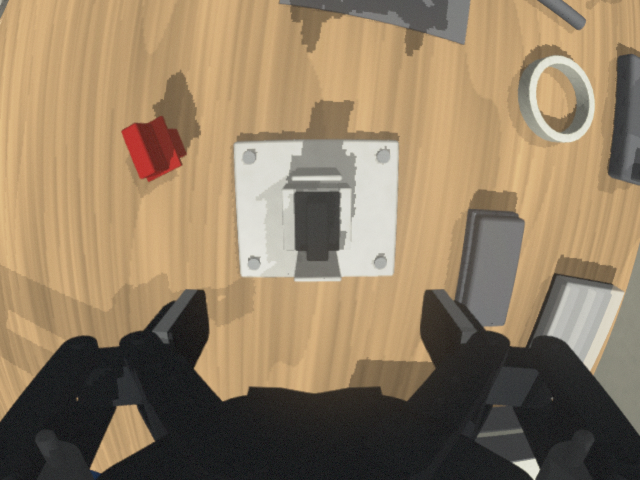

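```bash
python3 - <<'E'
import cv2
i=cv2.imread("pics/w1.png");cv2.imwrite("pics/w1c.png",cv2.resize(i[165:285,230:405],None,fx=4.5,fy=4.5,interpolation=2))
E
```

```text
(no output)
```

View pics/w1c.png

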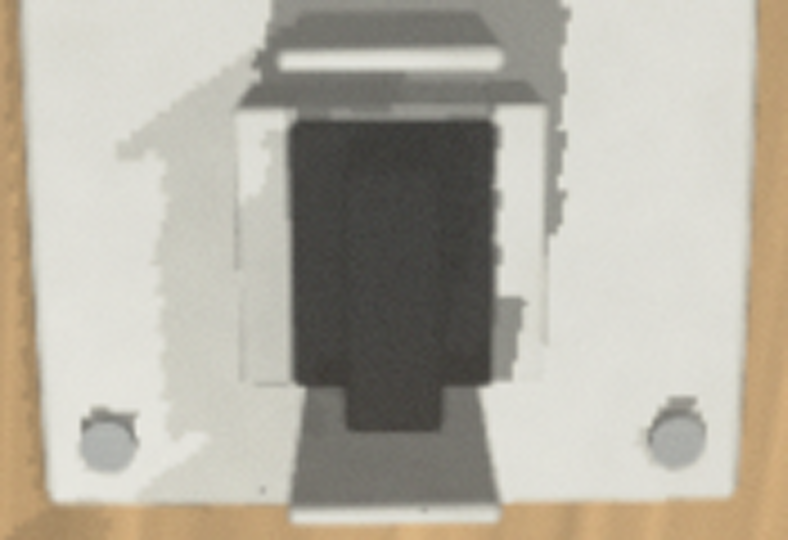

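```bash
python3 - <<'E'
from rig import r
from h import *
f=r.grab_frame("wrist");P=np.load("w1.npz")["P"]
A=lambda p,z:at_z(f,P,p,z)[:2]
b=np.array([A(p,12) for p in[(235,142),(397.5,140.5),(393.2,275),(241.1,276.1)]])
print(b.round(1),b.mean(0))
for i,j in((0,1),(3,2),(3,0),(2,1)):
    d=b[j]-b[i];print(np.linalg.norm(d).round(1),np.degrees(np.arctan2(d[1],d[0])).round(2))
q=lambda x,y:(x/4.5+230,y/4.5+165)
g=np.array([A(q(390,60),84),A(q(395,514),84)]);print("guards",g.round(1),g.mean(0),np.linalg.norm(g[0]-g[1]))
gw=[A(q(*p),84) for p in((278,60),(503,60),(290,516),(500,516))];print(np.linalg.norm(gw[0]-gw[1]),np.linalg.norm(gw[2]-gw[3]))
e=np.array([A(q(346,430),90),A(q(441,430),90)]);print("fin end",e.round(1),e.mean(0),np.linalg.norm(e[0]-e[1]))
fl=np.array([A(q(*p),57) for p in((290,120),(497,120),(491,385),(292,385))]);print("flange",fl.round(1),fl.mean(0))
E
```

```text
[[ 439.7 -219.1]
 [ 584.5 -203. ]
 [ 599.2 -330. ]
 [ 452.7 -345.9]] [ 519.00929883 -274.52600588]
145.7 6.34
147.3 6.18
127.4 95.84
127.8 96.57
guards [[ 514.7 -237.9]
 [ 523.2 -312.7]] [ 518.96922869 -275.29179422] 75.34767601226919
35.0465511956257 35.06768952972259
fin end [[ 513.6 -296.8]
 [ 528.8 -295.2]] [ 521.19299668 -295.99453751] 15.213312306146738
flange [[ 499.  -252.8]
 [ 534.6 -249.2]
 [ 539.2 -296.9]
 [ 503.6 -300.5]] [ 519.0977106  -274.84331159]
```

Emit:
drive_tool(moves=[[0.4, [-0.05, 0.18, 6], -0.5], [0.5, [-0.05, 0.18, 12.1], -0.5], [0.5, [-0.05, 0.18, 12.1], -0.5], [0.5, [-0.05, 0.18, 12.1], -0.5], [1, [-0.05, 0.18, 12.1], -0.5], [1, [-0.05, 0.18, 12.1], -0.5], [1, [-0.05, 0.18, 12.1], -0.5], [1, [-0.05, 0.18, 12.1], -0.5]], grip_force=20)

```text
clock: 4.3
eef_pos: [520.8, -275.0, 82.9]
tcp_rot: [3.139, 0.002, 1.681]
contact_force: [-1.8, -0.1, 9.0]
opening: 0.183
```

```bash
python3 look.py w2
```

```text
t 4.3 pos [ 520.77 -274.99   82.94] rot [3.1386e+00 2.4000e-03 1.6814e+00] F [-1.77 -0.14  9.04] M [-0.006  0.311  0.009] op 0.183 q [-0.488  0.474  1.829 -0.     0.835 -0.599]
```

View pics/w2.png

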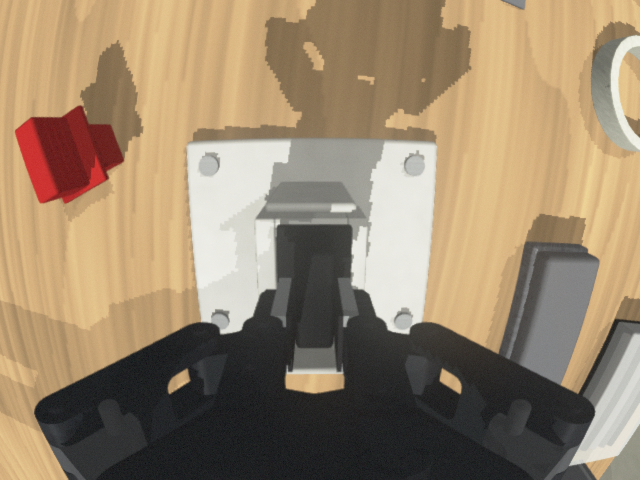

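Emit:
drive_tool(moves=[[1, [0, 0.2, 0], 0], [1, [0, 0.4, 0], 0], [1, [0, 0.4, 0], 0]])

```text
clock: 4.72
eef_pos: [524.6, -274.5, 83.0]
tcp_rot: [3.139, 0.002, 1.682]
contact_force: [-3.1, -0.1, -2.0]
opening: 0.175
```

```bash
python3 look.py w3
```

```text
t 4.725 pos [ 524.58 -274.48   83.04] rot [3.1392e+00 2.2000e-03 1.6816e+00] F [-3.12 -0.14 -2.05] M [0.041 0.415 0.013] op 0.175 q [-4.840e-01  4.780e-01  1.822e+00 -1.000e-03  8.390e-01 -5.950e-01]
```

View pics/w3.png

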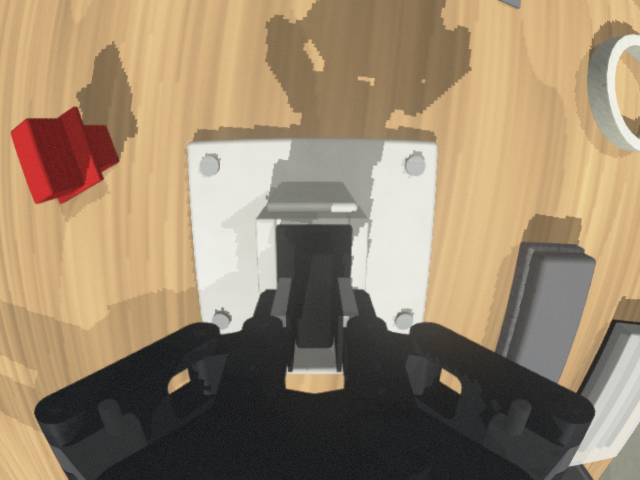

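Emit:
drive_tool(moves=[[1, [0, -0.2, 0], 0], [1, [0, -0.4, 0], 0], [1, [0, -0.4, 0], 0]])

```text
clock: 5.15
eef_pos: [521.1, -275.0, 83.1]
tcp_rot: [3.138, 0.003, 1.681]
contact_force: [3.1, 0.6, -6.5]
opening: 0.182
```

```bash
python3 look.py w4
```

```text
t 5.15 pos [ 521.09 -275.01   83.12] rot [3.1380e+00 2.5000e-03 1.6813e+00] F [ 3.06  0.62 -6.51] M [ 0.126 -0.521 -0.024] op 0.182 q [-0.488  0.473  1.829 -0.     0.835 -0.599]
```

View pics/w4.png

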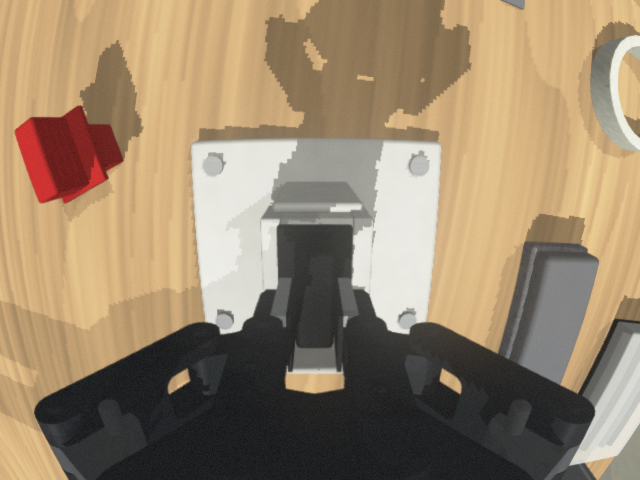

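```bash
python3 - <<'E'
import cv2,numpy as np
ims=[cv2.imread(f"pics/w{k}.png") for k in(2,3,4)]
cv2.imwrite("pics/cmp.png",np.vstack([cv2.resize(i[195:260,185:445],None,fx=3,fy=3,interpolation=2) for i in ims]))
# subpixel measure shifts of patches vs w2
g=[cv2.cvtColor(i,cv2.COLOR_BGR2GRAY).astype(np.float32) for i in ims]
for n,(x0,y0,x1,y1) in dict(boltL=(195,148,232,180),boltR=(398,148,432,180),table=(480,150,530,215),flangeTop=(268,215,362,245),red=(10,100,130,210)).items():
    for k in(1,2): 
        t=g[0][y0:y1,x0:x1]; s=g[k][y0-12:y1+12,max(x0-12,0):x1+12]
        m=cv2.matchTemplate(s,t,cv2.TM_CCOEFF_NORMED);_,v,_,l=cv2.minMaxLoc(m);print(n,k,v.__round__(2),l[0]-min(12,x0),l[1]-12)
E
```

```text
boltL 1 0.95 0 1
boltL 2 0.93 5 0
boltR 1 0.91 1 0
boltR 2 0.9 4 0
table 1 0.92 -5 1
table 2 0.92 1 -11
flangeTop 1 0.99 0 0
flangeTop 2 0.97 1 0
red 1 0.99 -5 1
red 2 1.0 0 0
```

View pics/cmp.png

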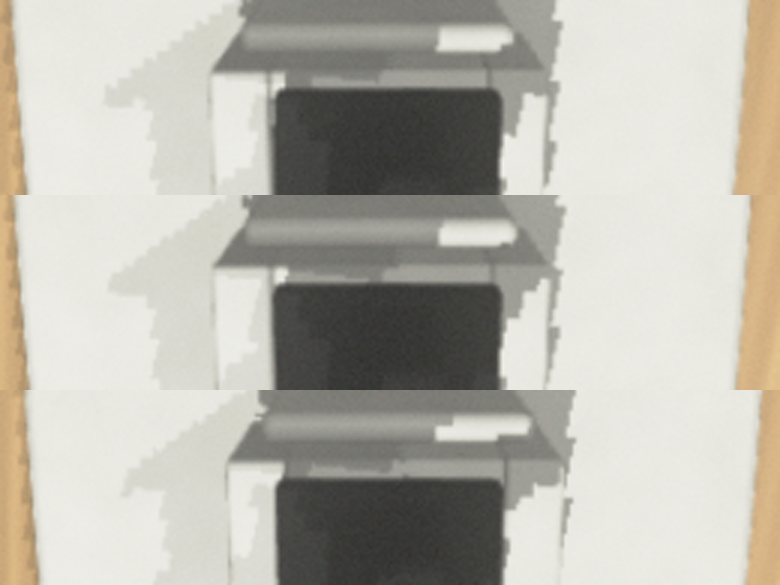

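Emit:
drive_tool(moves=[[1, [0, 0.2, -0.05], 0], [1, [0, 0.4, -0.15], 0], [1, [0, 0.5, -0.2], 0]], grip_force=30)

```text
clock: 5.58
eef_pos: [525.4, -274.1, 84.5]
tcp_rot: [3.14, 0.002, 1.682]
contact_force: [0.8, 0.1, -12.8]
opening: 0.174
```

```bash
cat >> look.py <<'E'
import os
i0=cv2.imread("pics/w2.png");i1=f["color"][:,:,::-1]
cv2.imwrite(f"pics/{n}s.png",np.vstack([cv2.resize(np.ascontiguousarray(i[135:340,180:450]),None,fx=2,fy=1.4,interpolation=2) for i in(i0,i1)]))
E
python3 look.py w5
```

```text
t 5.575 pos [ 525.41 -274.11   84.47] rot [3.1397e+00 1.6000e-03 1.6815e+00] F [  0.8    0.07 -12.81] M [-0.017 -0.027  0.022] op 0.174 q [-0.483  0.477  1.819 -0.     0.843 -0.594]
```

View pics/w5s.png

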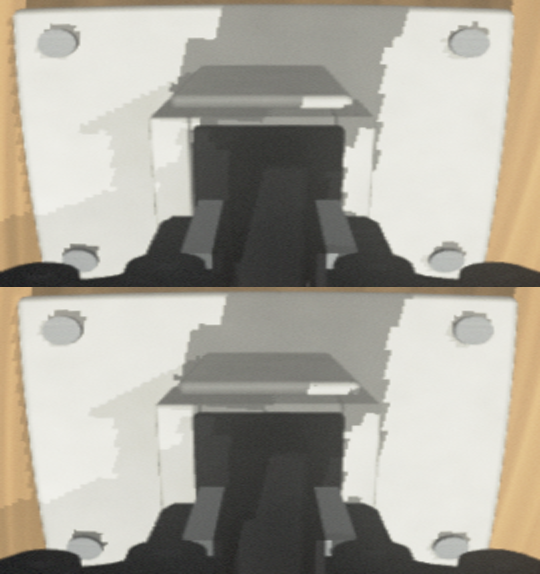

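Emit:
drive_tool(moves=[[1, [0, -0.2, 0], 0], [1, [0, -0.4, 0], 0], [1, [0, -0.4, 0.15], 0], [1, [0, -0.4, 0.2], 0]])

```text
clock: 6.12
eef_pos: [521.8, -274.7, 83.1]
tcp_rot: [3.139, 0.002, 1.681]
contact_force: [-1.7, 1.0, -3.4]
opening: 0.172
```

```bash
python3 look.py w6
```

```text
t 6.125 pos [ 521.83 -274.71   83.09] rot [3.1389e+00 2.0000e-03 1.6814e+00] F [-1.73  1.04 -3.39] M [0.238 0.325 0.054] op 0.172 q [-0.487  0.475  1.827 -0.     0.837 -0.598]
```

View pics/w6s.png

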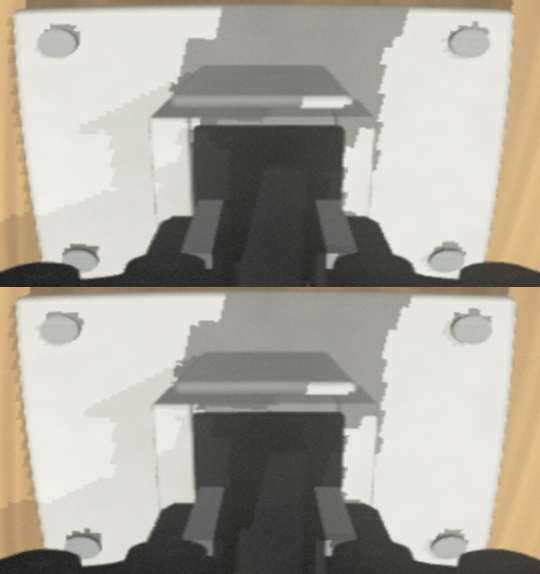

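Emit:
drive_tool(moves=[[0.5, [0, 0, 0], 0], [0.5, [0, 0, 0], 0], [0.5, [0, 0, -4], 0], [0.5, [0, 0, -10], 0], [0.5, [0, 0, -10], 0], [0.5, [0, 0, -10], 0]])

```text
clock: 6.92
eef_pos: [521.9, -274.7, 183.6]
tcp_rot: [3.137, 0.003, 1.681]
contact_force: [0.1, -0.5, -0.3]
opening: 0.499
```

Emit:
drive_tool(moves=[[0.5, [-112, 166, 0], 0]])

```text
clock: 7.05
eef_pos: [573.2, -301.6, 181.5]
tcp_rot: [-3.14, -0.001, 1.681]
contact_force: [1.4, -0.5, 1.0]
opening: 0.496
```

```bash
python3 look.py w7
```

```text
t 7.05 pos [ 573.2  -301.57  181.46] rot [-3.1401e+00 -9.0000e-04  1.6815e+00] F [ 1.37 -0.48  0.99] M [-0.027 -0.074  0.033] op 0.496 q [-0.487  0.436  1.626 -0.     1.081 -0.597]
```

Emit:
drive_tool(moves=[[0.5, [-112, 166, 0], 0], [0.5, [-112, 166, 0], 0], [0.5, [-112, 166, 0], 0], [0.5, [-112, 166, 0], 0], [0.5, [-112, 166, 0], 0], [0.5, [-112, 166, 0], 0], [0.5, [-112, 166, 0], 0], [0.5, [-112, 166, 0], 0], [0.5, [-112, 166, 0], 0]])

```text
clock: 8.22
eef_pos: [937.5, -492.5, 156.1]
tcp_rot: [3.1, 0.028, 1.681]
contact_force: [0.3, 0.1, -0.7]
opening: 0.499
```

```bash
python3 look.py w8
```

```text
t 8.225 pos [ 937.49 -492.51  156.08] rot [3.0997 0.0285 1.6809] F [ 0.34  0.05 -0.7 ] M [-0.036  0.017  0.009] op 0.499 q [-0.485  1.292  0.064 -0.     1.735 -0.596]
```

```bash
cat > kin.py <<'E'
import numpy as np
from scipy.spatial.transform import Rotation as R
from scipy.optimize import least_squares
# params a0,z0,L2,e,L3,d
def fk(q,p):
    a0,z0,L2,e,L3,d=p
    T=R.from_euler("z",q[0]); pos=T.apply([a0,0,z0])
    T=T*R.from_euler("y",q[1]); pos=pos+T.apply([0,0,L2])
    T=T*R.from_euler("y",q[2]); pos=pos+T.apply([e,0,L3])
    T=T*R.from_euler("z",q[3]); T=T*R.from_euler("y",q[4]); pos=pos+T.apply([0,0,d])
    T=T*R.from_euler("z",q[5]+C6)
    return pos,T
C6=np.pi/2
D=[([-1.34840408,.353670759,1.63414455,0,1.1552098,-.0024],[139.2057,-608.80047,230.5431],[-3.14016,0,.2248]),
([-.49,.322,1.749,0,1.07,-.591],[517.1,-274.47,201.41],[-3.1415,1e-4,1.6713]),
([-.488,.473,1.829,0,.835,-.599],[521.09,-275.01,83.12],[3.138,.0025,1.6813]),
([-.484,.478,1.822,-.001,.839,-.595],[524.58,-274.48,83.04],[3.1392,.0022,1.6816]),
([-.487,.436,1.626,0,1.081,-.597],[573.2,-301.57,181.46],[-3.1401,-.0009,1.6815]),
([-.485,1.292,.064,0,1.735,-.596],[937.49,-492.51,156.08],[3.0997,.0285,1.6809])]
if __name__=="__main__":
    for q,p,e in D:
        pos,T=fk(q,[0,0,1,0,1,1]); print((T.inv()*R.from_euler("xyz",e)).as_rotvec().round(3))
    f=lambda p:np.concatenate([fk(q,p)[0]-np.array(x) for q,x,_ in D]+[[.001*(p[3])]])
    s=least_squares(f,[0,300,400,0,400,250]);print(s.x.round(1),s.fun.round(1),s.jac.T.shape)
E
python3 kin.py
```

```text
[ 0. -0. -0.]
[0.001 0.    0.   ]
[0. 0. 0.]
[-0.001 -0.     0.001]
[ 0.     0.    -0.001]
[-0. -0.  0.]
[1.000e-01 2.962e+02 5.681e+02 5.850e+01 4.941e+02 3.451e+02] [-1.5 -0.3 -0.1 -0.4 -1.1  0.3 -0.6 -1.3  0.2 -0.8 -1.2 -0.3 -0.8 -1.5
 -0.  -0.6 -1.2 -0.   0.1] (6, 19)
```

```bash
cat > sim.py <<'E'
import numpy as np
from kin import fk
from scipy.spatial.transform import Rotation as R
from scipy.optimize import least_squares
P=[0.1,296.2,568.1,58.5,494.1,345.1]
lo=np.array([-2.63,-.92,.06,-1.3,0,-3.02]);hi=np.array([2.63,2.1,2.66,4.44,2.69,3.02])
def ik(p,T,q,lam=1000.):
    f=lambda x:(lambda a:np.r_[(a[0]-p),lam*(a[1].inv()*T).as_rotvec()])(fk(x,P))
    s=least_squares(f,np.clip(q,lo+1e-6,hi-1e-6),bounds=(lo,hi),x_scale=[1]*6);return s.x,s.fun
def frame(az,alpha,down=True):
    # tool z = tilt alpha from -Z towards azimuth az; tool x = up-side
    a=np.array([np.cos(az),np.sin(az),0]);z=np.sin(alpha)*a-np.cos(alpha)*np.array([0,0,1])
    x=np.cos(alpha)*a+np.sin(alpha)*np.array([0,0,1]);y=np.cross(z,x);return R.from_matrix(np.c_[x,y,z])
if __name__=="__main__":
    az=np.radians(-83.75)
    for al in np.radians([50,60]):
        T=frame(az,al);print(T.as_euler("xyz").round(3))
        q,f=ik(np.array([100,-950,350]),T,[-1.46,.9,1.0,0,.3,1.57]);print("outer",q.round(2),abs(f).max().round(2))
        c=np.array([520.5,-274.6]);t=T.as_matrix()[:,2]
        g=np.r_[c,80]+19*t; n=25
        p0=np.array([100,-950,350.])
        for k in range(1,n+1):
            via=np.r_[c,80]-120*t
            pp=p0+(via-p0)*min(k/20,1) if k<=20 else via+(g-via)*(k-20)/5
            q,f=ik(pp,T,q)
            if k%5==0: print(k,pp.round(0),q.round(2),abs(f).max().round(2))
        for k in range(1,11):
            pp=g+(np.array([560,0,150])-g)*k/10;q,f=ik(pp,T,q)
        print("mat",q.round(2),abs(f).max().round(2))
        for k in range(1,11):
            pp=np.array([560,0,200.])+(np.array([60,-520,300])-np.array([560,0,200]))*k/10;q,f=ik(pp,T,q)
        print("inner",q.round(2),abs(f).max().round(2))
E
python3 sim.py
```

```text
[ 3.142 -0.873 -1.462]
outer [-1.47  0.46  1.48  0.01  0.33  1.55] 0.0
5 [ 203. -758.  302.] [-1.23  0.26  1.9  -0.95  0.21  2.66] 0.0
10 [ 305. -567.  254.] [-0.9   0.08  2.09 -1.1   0.45  3.02] 50.52
15 [ 408. -375.  205.] [-0.57 -0.04  2.11 -0.92  0.73  3.02] 125.73
20 [ 510. -183.  157.] [-0.29  0.03  1.94 -0.79  0.98  3.02] 199.84
25 [ 522. -289.   68.] [-0.44  0.23  1.88 -0.84  0.8   3.02] 212.93
mat [-0.04  0.21  1.63 -0.72  1.27  3.02] 252.87
inner [-1.45 -0.2   2.38 -0.1   0.09  1.68] 0.0
[ 3.142 -1.047 -1.462]
outer [-1.47  0.45  1.61  0.16  0.03  1.41] 0.0
5 [ 202. -755.  298.] [-1.24  0.2   1.9  -1.3   0.19  2.99] 64.33
10 [ 305. -561.  245.] [-0.93 -0.05  2.12 -1.19  0.44  3.02] 130.44
15 [ 407. -366.  193.] [-0.6  -0.21  2.2  -1.04  0.72  3.02] 196.11
20 [ 509. -171.  140.] [-0.29 -0.09  2.   -0.93  1.01  3.02] 278.62
25 [ 522. -291.   70.] [-0.44  0.12  1.89 -0.96  0.85  3.02] 290.42
mat [ 0.41  1.32  0.06 -1.09  2.06  3.02] 385.33
inner [-1.46 -0.32  2.44 -1.3   0.    2.87] 48.03
```

```bash
cat > s2.py <<'E'
from sim import *
def run(azd,al,flip,outer):
    T=frame(np.radians(azd),np.radians(al))
    if flip: T=T*R.from_euler("z",np.pi)
    b=np.arctan2(outer[1],outer[0])
    best=None
    for q6 in(-1.57,1.57,0,3,-3):
        for q4 in(0,):
            q,f=ik(np.array(outer,float),T,[b,.9,1.0,q4,.3,q6])
            if best is None or abs(f).max()<best[1]: best=(q,abs(f).max())
    q=best[0];print(azd,al,flip,"outer",q.round(2),best[1].round(2))
    c=np.array([520.5,-274.6]);t=T.as_matrix()[:,2];g=np.r_[c,80]+19*t;via=g-140*t;p0=np.array(outer,float)
    w=0
    for k in range(1,26):
        pp=p0+(via-p0)*min(k/20,1) if k<=20 else via+(g-via)*(k-20)/5
        q,f=ik(pp,T,q);w=max(w,abs(f).max())
        if k in(5,10,15,20,25): print(k,q.round(2),abs(f).max().round(1))
    for k in range(1,11): pp=g+(np.array([560,0,150])-g)*k/10;q,f=ik(pp,T,q)
    print("mat",q.round(2),abs(f).max().round(2))
for al in(45,60):
    run(-83.75,al,1,[100,-950,350])
    run(96.25,al,0,[-100,950,350]); run(96.25,al,1,[-100,950,350])
E
python3 s2.py
```

```text
-83.75 45 1 outer [-1.47  0.47  1.41  0.01  0.47 -1.58] 0.0
5 [-1.24  0.26  1.83 -0.52  0.32 -0.92] 0.0
10 [-0.86  0.15  2.11 -1.14  0.45 -0.02] 0.0
15 [-0.34  0.19  2.19 -1.18  0.76  0.45] 0.0
20 [ 0.11  0.38  2.05 -1.    1.    0.69] 0.0
25 [-0.09  0.58  2.06 -1.27  0.81  0.86] 0.0
mat [ 0.43  0.52  1.85 -0.8   1.21  0.78] 0.0
96.25 45 0 outer [1.67 0.47 1.41 0.01 0.47 1.56] 0.0
5 [1.35 0.01 2.13 0.77 0.33 0.59] 0.0
10 [ 0.21 -0.18  2.43  0.95  1.05 -0.46] 0.0
15 [-0.6   0.3   2.03  0.57  1.42 -0.98] 0.0
20 [-0.82  0.8   1.25  0.44  1.75 -1.01] 0.0
25 [-0.75  0.82  1.49  0.48  1.49 -1.06] 0.0
mat [-0.39  0.58  1.74  0.69  1.34 -0.85] 0.0
96.25 45 1 outer [ 1.67  0.47  1.41  0.01  0.47 -1.58] 0.0
5 [ 1.35  0.01  2.13  0.77  0.33 -2.55] 0.0
10 [ 0.62 -0.43  2.39  0.81  0.92 -3.02] 71.0
15 [ 0.32 -0.48  2.27  0.65  1.21 -3.02] 302.2
20 [-0.66  1.09  0.06  1.07  2.49 -3.02] 340.2
25 [-0.52  1.18  0.06  0.97  2.35 -3.02] 343.8
mat [-0.24  1.2   0.06  0.87  2.15 -3.02] 361.33
-83.75 60 1 outer [-1.47  0.45  1.61  0.16  0.03 -1.74] 0.0
5 [-1.24  0.2   1.9  -1.3   0.19 -0.15] 64.3
10 [-0.74
[... 184 characters left out ...]
1  0.65  1.82 -0.94  1.39  0.95] 0.0
96.25 60 0 outer [1.67 0.45 1.61 0.16 0.03 1.41] 0.0
5 [ 1.3   0.05  2.31  2.17  0.4  -0.84] 0.0
10 [-0.05  0.05  2.51  1.15  1.22 -0.96] 0.0
15 [-0.7   0.51  1.98  0.64  1.56 -1.14] 0.0
20 [-0.87  1.    1.08  0.55  1.97 -1.02] 0.0
25 [-0.79  0.95  1.37  0.58  1.72 -1.1 ] 0.0
mat [-0.46  0.71  1.69  0.82  1.52 -0.97] 0.0
96.25 60 1 outer [ 1.67  0.45  1.61  0.16  0.03 -1.74] 0.0
5 [ 1.38 -0.12  2.22  1.3   0.25 -3.02] 77.5
10 [ 0.77 -0.7   2.58  1.05  0.8  -3.02] 165.7
15 [ 0.56 -0.86  2.66  0.95  0.97 -3.02] 342.7
20 [ 0.45 -0.87  2.66  0.85  1.   -3.02] 650.9
25 [ 0.5  -0.83  2.66  0.86  0.95 -3.02] 537.0
mat [-0.35  1.28  0.06  1.14  2.19 -3.02] 343.46
```

```bash
cat > s3.py <<'E'
from sim import *
def tilt(T): 
    z=T.as_matrix()[:,2]; return np.degrees(np.arccos(-z[2])).round(1),np.degrees(np.arctan2(z[1],z[0])).round(0)
for lam in(200.,650.,3000.):
    b=np.radians(6.25);q=np.array([b,.4,1.55,0,np.pi-1.95,3.02])
    p0,T=fk(q,P);print("lam",lam,p0.round(0),T.as_euler("xyz").round(2))
    p=p0
    for k in range(14):
        q,f=ik(p,T*R.from_euler("z",np.radians(10.7)),q,lam)
        p1,T=fk(q,P)
        if k%2==1: print(k+1,q.round(2),(p1-p0).round(0),tilt(T))
        p=p1
E
python3 s3.py
```

```text
lam 200.0 [655.  72. 237.] [ 3.14  0.   -1.34]
2 [-0.    0.39  1.58  0.19  1.16  3.02] [ -1. -11.  -2.] (np.float64(10.3), np.float64(85.0))
4 [-0.11  0.39  1.64  0.4   1.12  3.02] [ -3. -21.  -7.] (np.float64(20.4), np.float64(79.0))
6 [-0.2   0.39  1.72  0.61  1.07  3.02] [ -8. -29. -14.] (np.float64(30.3), np.float64(73.0))
8 [-0.29  0.39  1.81  0.83  1.03  3.02] [-13. -34. -23.] (np.float64(39.6), np.float64(67.0))
10 [-0.35  0.41  1.92  1.06  1.    3.02] [-18. -37. -32.] (np.float64(48.2), np.float64(61.0))
12 [-0.4   0.44  2.02  1.31  0.99  3.02] [-23. -37. -42.] (np.float64(55.9), np.float64(55.0))
14 [-0.43  0.49  2.13  1.57  1.01  3.02] [-28. -35. -53.] (np.float64(62.7), np.float64(48.0))
lam 650.0 [655.  72. 237.] [ 3.14  0.   -1.34]
2 [-0.08  0.39  1.6   0.13  1.15  3.02] [ -7. -83. -11.] (np.float64(7.1), np.float64(83.0))
4 [-0.27  0.39  1.68  0.28  1.1   3.02] [ -34. -155.  -36.] (np.float64(14.0), np.float64(76.0))
6 [-0.44  0.4   1.78  0.42  1.03  3.02] [ -73. -209.  -73.] (np.float64(20.6), np.float64(69.0))
8 [-0.58  0.44  1.9   0.59  0.94  3.02] [-117. -241. -119.
[... 358 characters left out ...]
.] [ 3.14  0.   -1.34]
2 [-0.24  0.37  1.6   0.02  1.17  3.02] [ -35. -219.   -4.] (np.float64(0.9), np.float64(81.0))
4 [-0.59  0.34  1.66  0.03  1.14  3.02] [-142. -406.  -11.] (np.float64(1.7), np.float64(70.0))
6 [-0.95  0.32  1.72  0.04  1.12  3.02] [-302. -539.  -23.] (np.float64(2.5), np.float64(60.0))
8 [-1.3   0.3   1.78  0.05  1.09  3.02] [-492. -606.  -36.] (np.float64(3.1), np.float64(50.0))
10 [-1.66  0.28  1.84  0.05  1.06  3.02] [-688. -602.  -49.] (np.float64(3.7), np.float64(40.0))
12 [-2.03  0.26  1.9   0.05  1.04  3.02] [-864. -531.  -62.] (np.float64(4.1), np.float64(30.0))
14 [-2.39  0.25  1.95  0.03  1.02  3.02] [-1001.  -406.   -72.] (np.float64(4.4), np.float64(20.0))
```

Emit:
drive_tool(moves=[[0.5, [-112, 166, 0], 0]])

```text
clock: 8.4
eef_pos: [953.0, -500.6, 160.7]
tcp_rot: [3.056, 0.058, 1.679]
contact_force: [-0.6, 1.1, 1.4]
opening: 0.498
```

Emit:
drive_tool(moves=[[0.5, [-3, 4.5, 0], 0]])

```text
clock: 8.52
eef_pos: [966.3, -507.3, 160.5]
tcp_rot: [3.021, 0.081, 1.677]
contact_force: [-0.7, -0.2, 0.7]
opening: 0.501
```

```bash
python3 look.py w9
```

```text
t 8.525 pos [ 966.31 -507.29  160.48] rot [3.0208 0.0814 1.6765] F [-0.7  -0.16  0.74] M [0.06  0.107 0.029] op 0.501 q [-0.485  1.294  0.058  0.     1.644 -0.595]
```

```bash
cat > s4.py <<'E'
from sim import *
from scipy.optimize import minimize
LAM=555.
VM=.7*.125*np.array([2.22,2.22,2.79,3.14,3.14,3.14])
def row(q,p,T,sh,turn,lam=LAM):
    """one 1-row call from measured p,T"""
    sh=np.array(sh,float);n=np.linalg.norm(sh); sh=sh*min(1,62.5/max(n,1e-9)); turn=np.clip(turn,-10.7,10.7)
    q1,f=ik(p+T.apply(sh),T*R.from_euler("z",np.radians(turn)),q,lam)
    d=q1-q; s=min(1,(VM/np.maximum(abs(d),1e-9)).min()); q1=q+d*s
    return (q1,)+fk(q1,P)
def tz(az,al):
    az,al=np.radians(az),np.radians(al);return np.array([np.sin(al)*np.cos(az),np.sin(al)*np.sin(az),-np.cos(al)])
def info(T):
    z=T.as_matrix()[:,2];return np.degrees(np.arccos(-z[2])).round(1),np.degrees(np.arctan2(z[1],z[0])).round(0)
DIRS=[np.zeros(3)]+[60*np.array([a,b,c])/np.sqrt(a*a+b*b+c*c) for a in(-1,0,1) for b in(-1,0,1) for c in(-1,0,1) if a or b or c]
def greedy(q,goal,turn,n,cen,verbose=1):
    p,T=fk(q,P);log=[]
    for k in range(n):
        best=None
        for s in DIRS:
            for t in(turn,0):
                r_=row(q,p,T,s,t); c=np.degrees(np.arccos(np.clip(r_[2].as_matrix()[:,2]@goal,-1,1)))+.01*max(0,np.linalg.norm(r_[1]-cen)-150)
                if best is None or c<best[0]: best=(c,s,t,r_)
        c,s,t,(q,p,T)=best;log.append((s,t))
        if verbose: print(k+1,(s/10).round(1),t,q.round(2),p.round(0),info(T),round(c,1))
        if c<2: break
    return q,p,T,log
if __name__=="__main__":
    import sys
    for b in(-10,25):
        q=np.array([np.radians(b),.3,1.6,0,np.pi-1.9,3.02]);print("bearing",b)
        greedy(q,tz(96.25,57),10.7,14,fk(q,P)[0])
E
time python3 s4.py
```

```text
bearing -10
1 [-6.  0.  0.] 10.7 [-0.22  0.28  1.64  0.11  1.21  3.02] [597. -99. 272.] (np.float64(5.7), np.float64(72.0)) 51.8
2 [-6.  0.  0.] 10.7 [-0.26  0.27  1.7   0.22  1.17  3.02] [588. -87. 263.] (np.float64(11.4), np.float64(70.0)) 46.9
3 [-6.  0.  0.] 10.7 [-0.3   0.26  1.75  0.33  1.13  3.02] [582. -74. 254.] (np.float64(17.2), np.float64(68.0)) 42.4
4 [-6.  0.  0.] 10.7 [-0.33  0.25  1.8   0.45  1.09  3.02] [579. -57. 245.] (np.float64(23.0), np.float64(65.0)) 38.6
5 [-6.  0.  0.] 10.7 [-0.35  0.26  1.86  0.58  1.04  3.02] [581. -39. 236.] (np.float64(28.7), np.float64(63.0)) 35.6
6 [-6.  0.  0.] 10.7 [-0.36  0.27  1.91  0.72  0.99  3.02] [587. -19. 227.] (np.float64(34.2), np.float64(60.0)) 33.8
7 [-3.5  3.5 -3.5] 10.7 [-0.42  0.21  2.01  0.83  1.01  3.02] [551. -12. 240.] (np.float64(39.0), np.float64(58.0)) 33.1
8 [-3.5  3.5 -3.5] 0 [-0.44  0.12  2.03  0.84  1.06  3.02] [528.   2. 278.] (np.float64(40.9), np.float64(58.0)) 32.8
9 [-4.2  0.  -4.2] 0 [-0.47  0.08  1.99  0.84  1.15  3.02] [531. -10. 321.] (np.float64(42.9), np.float64(57.0)) 32.6
10 [-6.  0.  0.] 0 [-0.4
[... 1493 characters left out ...]
 10.7 [0.19 0.31 2.03 1.14 0.94 3.02] [493. 354. 228.] (np.float64(49.4), np.float64(87.0)) 10.7
10 [-3.5  3.5 -3.5] 0 [0.18 0.22 2.06 1.15 0.98 3.02] [472. 352. 266.] (np.float64(51.5), np.float64(86.0)) 10.1
11 [-3.5  3.5 -3.5] 0 [0.16 0.14 2.09 1.15 1.02 3.02] [451. 347. 302.] (np.float64(53.6), np.float64(85.0)) 9.7
12 [ 0.  0. -6.] 0 [0.04 0.09 2.09 1.09 1.14 3.02] [446. 296. 331.] (np.float64(54.2), np.float64(85.0)) 9.6
13 [ 0.  0. -6.] 0 [-0.08  0.04  2.06  1.02  1.27  3.02] [442. 246. 362.] (np.float64(54.7), np.float64(85.0)) 9.6
14 [0. 0. 0.] 0 [-0.08  0.04  2.06  1.02  1.27  3.02] [442. 246. 362.] (np.float64(54.7), np.float64(85.0)) 9.6
real	0m35.371s
user	0m34.623s
sys	0m0.130s
```

```bash
cat > s5.py <<'E'
from s4 import *
def rows(q,sh_mm,turn,n):
    p0,T0=fk(q,P); pt=p0+T0.apply(sh_mm)
    done=0.
    for k in range(n):
        p,T=fk(q,P); d=pt-p; nd=np.linalg.norm(d); d*=min(1,62.5/max(nd,1e-9))
        Tt=T0*R.from_euler("z",np.radians(turn)) if abs(turn)<170 else None
        rv=(T.inv()*Tt).as_rotvec(); a=np.linalg.norm(rv); rv*=min(1,np.radians(10.7)/max(a,1e-9))
        q1,f=ik(p+d,T*R.from_rotvec(rv),q,LAM); dq=q1-q; s=min(1,(VM/np.maximum(abs(dq),1e-9)).min()); q=q+dq*s
    return q
def toolshift(T,world): return T.inv().apply(world)
if __name__=="__main__":
    q=np.array([-.485,1.294,.06,0,1.644,-.595]);p,T=fk(q,P);print(p.round(1),T.as_euler("xyz").round(3))
    T=R.from_euler("xyz",[3.0208,.0814,1.6765]);p=np.array([966.3,-507.3,160.5])
    sh=toolshift(T,np.array([505,340,320])-p);print("shift cm",(sh/10).round(1))
    q=rows(q,sh,140,12);print(q.round(2),fk(q,P)[0].round(0));
    p,T=fk(q,P);sh=toolshift(T,np.array([505,340,320])-p);
    z=T.as_matrix()
    q=rows(q,sh,20,9);print(q.round(2),fk(q,P)[0].round(0),info(fk(q,P)[1]))
    greedy(q,tz(96.25,57),10.7,13,fk(q,P)[0])
E
python3 s5.py
```

```text
[ 965.2 -508.7  159.1] [3.022 0.08  1.676]
shift cm [ 87.5 -33.9 -27.4]
[ 0.2   0.29  1.63 -0.1   1.11  2.24] [638.  98. 275.]
[ 0.65  0.22  1.61 -0.13  1.24  3.02] [509. 335. 321.] (np.float64(7.6), np.float64(-26.0))
1 [-6.  0.  0.] 10.7 [ 0.6   0.2   1.65 -0.02  1.22  3.02] [497. 331. 315.] (np.float64(4.2), np.float64(21.0)) 56.1
2 [-6.  0.  0.] 10.7 [0.55 0.18 1.69 0.09 1.19 3.02] [485. 329. 307.] (np.float64(6.7), np.float64(78.0)) 50.7
3 [-6.  0.  0.] 10.7 [0.5  0.17 1.74 0.21 1.15 3.02] [472. 331. 299.] (np.float64(11.9), np.float64(94.0)) 45.1
4 [-6.  0.  0.] 10.7 [0.46 0.16 1.79 0.33 1.12 3.02] [459. 336. 290.] (np.float64(17.5), np.float64(99.0)) 39.5
5 [-6.  0.  0.] 10.7 [0.42 0.16 1.84 0.45 1.08 3.02] [448. 345. 281.] (np.float64(23.3), np.float64(100.0)) 33.8
6 [-6.  0.  0.] 10.7 [0.39 0.17 1.89 0.58 1.04 3.02] [439. 358. 273.] (np.float64(29.0), np.float64(99.0)) 28.1
7 [-6.  0.  0.] 10.7 [0.38 0.18 1.93 0.72 1.   3.02] [433. 376. 265.] (np.float64(34.6), np.float64(98.0)) 22.4
8 [-6.  0.  0.] 10.7 [0.37 0.21 1.97 0.86 0.96 3.02] [429. 398. 258.] (np.float64(40.1), np.float64(97.0)) 16.9
9 [-6.  0.  0.] 10.7 [0.38 0.24 2.01 1.02 0.93 3.02] [429. 422. 252.] (np.float64(45.3), np.float64(95.0)) 11.8
10 [-4.2  0.  -4.2] 10.7 [0.3  0.22 2.05 1.12 0.97 3.02] [434. 404. 266.] (np.float64(50.2), np.float64(92.0)) 7.4
11 [-3.5  3.5 -3.5] 10.7 [0.26 0.18 2.14 1.24 0.99 3.02] [407. 392. 274.] (np.float64(54.9), np.float64(90.0)) 5.3
12 [ 0.   4.2 -4.2] 0 [0.21 0.08 2.21 1.21 1.05 3.02] [369. 364. 301.] (np.float64(56.1), np.float64(90.0)) 5.3
13 [ 0. -6.  0.] 0 [0.15 0.19 2.13 1.2  1.08 2.96] [423. 350. 280.] (np.float64(56.1), np.float64(90.0)) 5.3
```

Emit:
drive_tool(moves=[[0.5, [87.5, -33.9, -27.4], 140], [0.5, [87.5, -33.9, -27.4], 140], [0.5, [87.5, -33.9, -27.4], 140], [0.5, [87.5, -33.9, -27.4], 140], [0.5, [87.5, -33.9, -27.4], 140], [0.5, [87.5, -33.9, -27.4], 140], [0.5, [87.5, -33.9, -27.4], 140], [0.5, [87.5, -33.9, -27.4], 140], [0.5, [87.5, -33.9, -27.4], 140], [0.5, [87.5, -33.9, -27.4], 140], [0.5, [87.5, -33.9, -27.4], 140], [0.5, [87.5, -33.9, -27.4], 140]])

```text
clock: 10.07
eef_pos: [637.7, 100.7, 276.0]
tcp_rot: [3.138, -0.151, -0.437]
contact_force: [-0.6, 0.8, 0.3]
opening: 0.503
```

```bash
cat > st.py <<'E'
from s5 import *
from rig import r
def st(): 
    s=r.sense();T=R.from_euler("xyz",s["tcp_rot"]);p=np.array(s["eef_pos"]);
    print("t",round(s["clock"],2),"p",p.round(1),"rot",np.round(s["tcp_rot"],3),"tilt",info(T),"q",s["qpos"].round(3),"F",s["contact_force"].round(1),"M",np.round(s["wrist_torque"],2),"op",round(s["opening"],3))
    return s,p,T
E
python3 - <<'E'
from st import *
s,p,T=st(); print((toolshift(T,np.array([505,340,320])-p)/10).round(1))
E
```

```text
t 10.07 p [637.7 100.7 276. ] rot [ 3.138 -0.151 -0.437] tilt (np.float64(8.6), np.float64(-26.0)) q [ 0.203  0.285  1.635 -0.103  1.104  2.252] F [-0.6  0.8  0.3] M [ 0.04  0.01 -0.06] op 0.503
[-21.2 -16.   -7.7]
```

Emit:
drive_tool(moves=[[0.5, [-21.2, -16, -7.7], 11], [0.5, [-21.2, -16, -7.7], 20], [0.5, [-21.2, -16, -7.7], 20], [0.5, [-21.2, -16, -7.7], 20], [0.5, [-21.2, -16, -7.7], 20]])

```text
clock: 10.7
eef_pos: [510.2, 334.7, 323.9]
tcp_rot: [-3.089, -0.128, -0.768]
contact_force: [0.4, -0.3, -0.3]
opening: 0.5
```

Emit:
drive_tool(moves=[[0.5, [-6, 0, 0], 10.7]])

```text
clock: 10.82
eef_pos: [501.1, 329.1, 320.2]
tcp_rot: [-3.057, -0.031, -0.85]
contact_force: [-0.1, -0.4, 0.5]
opening: 0.496
```

Emit:
drive_tool(moves=[[0.5, [-6, 0, 0], 10.7]])

```text
clock: 10.95
eef_pos: [491.2, 323.3, 314.2]
tcp_rot: [-3.034, 0.071, -0.939]
contact_force: [-0.1, -0.5, -0.5]
opening: 0.499
```

```bash
python3 - <<'E'
from st import *
s,p,T=st(); greedy(s["qpos"],tz(96.25,57),10.7,9,p)
E
```

```text
t 10.95 p [491.2 323.3 314.2] rot [-3.034  0.071 -0.939] tilt (np.float64(7.4), np.float64(70.0)) q [0.533 0.172 1.694 0.087 1.177 3.016] F [-0.1 -0.5 -0.5] M [-0.05  0.07 -0.02] op 0.499
1 [-6.  0.  0.] 10.7 [0.49 0.16 1.74 0.2  1.14 3.02] [479. 324. 306.] (np.float64(12.2), np.float64(88.0)) 45.0
2 [-6.  0.  0.] 10.7 [0.44 0.15 1.79 0.32 1.11 3.02] [467. 330. 297.] (np.float64(17.7), np.float64(94.0)) 39.3
3 [-6.  0.  0.] 10.7 [0.41 0.15 1.84 0.45 1.07 3.02] [456. 339. 289.] (np.float64(23.4), np.float64(96.0)) 33.6
4 [-6.  0.  0.] 10.7 [0.38 0.15 1.89 0.58 1.04 3.02] [447. 352. 280.] (np.float64(29.1), np.float64(96.0)) 27.9
5 [-6.  0.  0.] 10.7 [0.36 0.17 1.93 0.71 1.   3.02] [441. 370. 273.] (np.float64(34.7), np.float64(96.0)) 22.3
6 [-6.  0.  0.] 10.7 [0.36 0.19 1.97 0.86 0.96 3.02] [438. 392. 266.] (np.float64(40.2), np.float64(94.0)) 16.8
7 [-6.  0.  0.] 10.7 [0.36 0.22 2.01 1.02 0.92 3.02] [438. 416. 261.] (np.float64(45.5), np.float64(93.0)) 11.9
8 [-4.2  0.  -4.2] 10.7 [0.29 0.21 2.05 1.12 0.97 3.02] [443. 398. 275.] (np.float64(50.5), np.float64(91.0)) 8.0
9 [ 0.   4.2 -4.2] 10.7 [0.21 0.15 2.18 1.2  1.01 3.02] [399. 362. 275.] (np.float64(54.0), np.float64(89.0)) 6.6
```

Works as modelled. I keep ratcheting the tilt.

Emit:
drive_tool(moves=[[0.5, [-6, 0, 0], 10.7]])

```text
clock: 11.08
eef_pos: [481.1, 320.2, 306.7]
tcp_rot: [-3.022, 0.175, -1.031]
contact_force: [0.1, 0.4, -0.6]
opening: 0.498
```

Emit:
drive_tool(moves=[[0.5, [-6, 0, 0], 10.7]])

```text
clock: 11.2
eef_pos: [471.2, 320.9, 298.3]
tcp_rot: [-3.022, 0.282, -1.129]
contact_force: [-0.3, 0.5, 0.2]
opening: 0.497
```

Emit:
drive_tool(moves=[[0.5, [-6, 0, 0], 10.7]])

```text
clock: 11.32
eef_pos: [462.6, 325.8, 289.2]
tcp_rot: [-3.037, 0.388, -1.236]
contact_force: [0.4, -0.0, -0.4]
opening: 0.498
```

Emit:
drive_tool(moves=[[0.5, [-6, 0, 0], 10.7]])

```text
clock: 11.45
eef_pos: [456.0, 335.5, 279.7]
tcp_rot: [-3.07, 0.493, -1.355]
contact_force: [-0.5, 0.6, 0.6]
opening: 0.5
```

Emit:
drive_tool(moves=[[0.5, [-6, 0, 0], 10.7]])

```text
clock: 11.58
eef_pos: [452.1, 350.1, 270.1]
tcp_rot: [-3.126, 0.592, -1.493]
contact_force: [-1.0, -0.1, -1.2]
opening: 0.499
```

Emit:
drive_tool(moves=[[0.5, [-6, 0, 0], 10.7]])

```text
clock: 11.7
eef_pos: [451.3, 369.3, 261.1]
tcp_rot: [3.074, 0.682, -1.656]
contact_force: [-0.4, 0.2, -0.4]
opening: 0.498
```

```bash
python3 - <<'E'
from st import *
s,p,T=st(); 
for az in(92,96.25): greedy(s["qpos"],tz(az,57),10.7,5,p)
E
```

```text
t 11.7 p [451.3 369.3 261.1] rot [ 3.074  0.682 -1.656] tilt (np.float64(39.2), np.float64(91.0)) q [0.32  0.185 1.982 0.845 0.942 3.016] F [-0.4  0.2 -0.4] M [-0.29 -0.02  0.02] op 0.498
1 [-6.  0.  0.] 10.7 [0.33 0.21 2.01 1.   0.91 3.02] [453. 394. 257.] (np.float64(44.5), np.float64(90.0)) 12.7
2 [-4.2  0.  -4.2] 10.7 [0.25 0.2  2.05 1.1  0.95 3.02] [456. 376. 271.] (np.float64(49.4), np.float64(88.0)) 8.3
3 [-3.5  3.5 -3.5] 10.7 [0.21 0.16 2.15 1.22 0.97 3.02] [429. 366. 280.] (np.float64(54.1), np.float64(86.0)) 5.9
4 [ 0.   4.2 -4.2] 0 [0.16 0.05 2.22 1.2  1.03 3.02] [388. 341. 305.] (np.float64(55.3), np.float64(86.0)) 5.6
5 [ 0.   4.2 -4.2] 0 [ 0.08 -0.06  2.28  1.16  1.12  3.02] [348. 314. 329.] (np.float64(56.6), np.float64(85.0)) 5.6
1 [-6.  0.  0.] 10.7 [0.33 0.21 2.01 1.   0.91 3.02] [453. 394. 257.] (np.float64(44.5), np.float64(90.0)) 13.5
2 [-4.2  0.  -4.2] 10.7 [0.25 0.2  2.05 1.1  0.95 3.02] [456. 376. 271.] (np.float64(49.4), np.float64(88.0)) 10.2
3 [ 0.   4.2 -4.2] 10.7 [0.17 0.14 2.18 1.19 0.99 3.02] [412. 343. 272.] (np.float64(53.0), np.float64(86.0)) 9.1
4 [ 0.   4.2 -4.2] 0 [0.11 0.03 2.25 1.16 1.06 3.02] [372. 318. 298.] (np.float64(54.3), np.float64(86.0)) 8.9
5 [0. 6. 0.] 0 [ 0.16 -0.07  2.34  1.2   1.04  3.02] [320. 332. 305.] (np.float64(55.4), np.float64(86.0)) 8.7
```

```bash
cat > s6.py <<'E'
from st import *
import time
rng=np.random.default_rng(0)
def cost(q0,p0,T0,acts,goal):
    q,p,T=q0,p0,T0
    for a in acts: q,p,T=row(q,p,T,a[:3],a[3])
    c=np.degrees(np.arccos(np.clip(T.as_matrix()[:,2]@goal,-1,1)))
    if p[2]<180: c+=.1*(180-p[2])
    r_=np.hypot(p[0],p[1]);c+=.05*max(0,300-r_)+.05*max(0,150-p[0])
    return c,(q,p,T)
def cem(q,p,T,goal,n,it=6,N=40,turn=10.7):
    mu=np.tile([-30,0,0,turn],(n,1)).astype(float);sg=np.tile([30,30,30,3.],(n,1))
    for k in range(it):
        S=mu+sg*rng.normal(size=(N,n,4)); S[0]=mu
        S[:,:,:3]=np.clip(S[:,:,:3],-60,60);S[:,:,3]=np.clip(S[:,:,3],-10.7,10.7)
        C=np.array([cost(q,p,T,a,goal)[0] for a in S]);i=np.argsort(C)[:8]
        mu=S[i].mean(0);sg=S[i].std(0)+1
        b=S[i[0]];bc=C[i[0]]
    return b,bc
if __name__=="__main__":
    s,p,T=st();q=s["qpos"]
    for n in(4,6):
        t0=time.time();b,c=cem(q,p,T,tz(96.25,57),n);print(n,c,time.time()-t0)
        qq,pp,TT=q,p,T
        for a in b:
            qq,pp,TT=row(qq,pp,TT,a[:3],a[3]);print((a[:3]/10).round(1),a[3].round(1),qq.round(2),pp.round(0),info(TT))
E
python3 s6.py
```

```text
t 11.7 p [451.3 369.3 261.1] rot [ 3.074  0.682 -1.656] tilt (np.float64(39.2), np.float64(91.0)) q [0.32  0.185 1.982 0.845 0.942 3.016] F [-0.4  0.2 -0.4] M [-0.29 -0.02  0.02] op 0.498
4 6.508297970389524 22.226961612701416
[-5.   2.4 -4.6] 2.6 [0.29 0.12 2.   0.88 1.   3.02] [436. 363. 298.] (np.float64(42.2), np.float64(91.0))
[-5.6  4.2 -5.1] 6.0 [0.24 0.05 2.05 0.94 1.05 3.02] [412. 350. 322.] (np.float64(46.0), np.float64(90.0))
[-3.4  1.5 -4.7] 8.0 [0.14 0.02 2.08 0.99 1.14 3.02] [404. 321. 343.] (np.float64(50.0), np.float64(90.0))
[-5.6  0.7 -3.5] 8.4 [0.07 0.02 2.09 1.05 1.21 3.02] [410. 307. 359.] (np.float64(54.5), np.float64(89.0))
6 5.017261851561571 32.03479051589966
[-3.4  6.  -3.4] -6.7 [0.37 0.06 2.02 0.81 0.97 3.01] [405. 375. 302.] (np.float64(39.2), np.float64(91.0))
[-5.6  3.4  0.7] 1.7 [0.43 0.03 2.05 0.87 0.93 3.02] [375. 406. 311.] (np.float64(41.8), np.float64(92.0))
[-5.5  3.2 -2.3] 0.9 [ 0.45 -0.02  2.07  0.91  0.95  3.02] [350. 415. 339.] (np.float64(44.6), np.float64(92.0))
[-2.5  3.7 -1.2] 4.4 [ 0.45 -0.07  2.14  0.97  0.96  3.02] [320. 410. 342.] (np.float64(47.2), np.float64(92.0))
[-4.6 -2.   0.2] 2.2 [ 0.45 -0.03  2.08  1.01  0.96  3.02] [344. 434. 356.] (np.float64(49.4), np.float64(92.0))
[-3.1 -0.4  0. ] 10.7 [0.43 0.02 2.11 1.14 0.95 3.02] [353. 442. 343.] (np.float64(53.3), np.float64(92.0))
```

```bash
cat > s7.py <<'E'
from s6 import *
import s6
from multiprocessing import Pool
def job(a):
    seed,n,goal,q,p,T=a
    s6.rng=np.random.default_rng(seed)
    return cem(q,p,T,goal,n,it=12,N=50)
if __name__=="__main__":
    s,p,T=st();q=s["qpos"];g=tz(96.25,56)
    with Pool(8) as po: res=po.map(job,[(i,n,g,q,p,T) for i,n in enumerate((7,7,8,8,9,9,10,10))])
    for b,c in res: print(len(b),round(c,2))
    b,c=min(res,key=lambda x:x[1]+.3*len(x[0]))
    qq,pp,TT=q,p,T
    for a in b:
        qq,pp,TT=row(qq,pp,TT,a[:3],a[3]);print((a[:3]/10).round(1),a[3].round(1),qq.round(2),pp.round(0),info(TT))
E
nproc; time python3 s7.py
```

```text
4
t 11.7 p [451.3 369.3 261.1] rot [ 3.074  0.682 -1.656] tilt (np.float64(39.2), np.float64(91.0)) q [0.32  0.185 1.982 0.845 0.942 3.016] F [-0.4  0.2 -0.4] M [-0.29 -0.02  0.02] op 0.498
7 3.19
7 1.25
8 2.24
8 0.81
9 1.59
9 0.47
10 0.21
10 1.01
[-2.2  5.6  0.3] -6.6 [0.4  0.1  2.05 0.85 0.9  2.98] [397. 390. 275.] (np.float64(39.2), np.float64(91.0))
[-3.4  4.  -4.1] -9.7 [ 0.44 -0.03  2.06  0.78  0.96  2.94] [358. 389. 325.] (np.float64(39.2), np.float64(91.0))
[-5.3  0.1 -2. ] 0.1 [ 0.48 -0.06  2.01  0.77  1.    3.02] [350. 409. 365.] (np.float64(40.4), np.float64(92.0))
[-4.9  3.7 -1.6] 2.6 [ 0.49 -0.13  2.05  0.82  1.01  3.02] [316. 411. 381.] (np.float64(43.3), np.float64(93.0))
[-2.5  2.1 -1.5] 6.0 [ 0.44 -0.16  2.1   0.88  1.05  3.02] [301. 399. 385.] (np.float64(46.1), np.float64(94.0))
[-5.1  5.2  0.3] 10.7 [ 0.44 -0.17  2.2   1.02  1.02  3.02] [269. 403. 368.] (np.float64(50.9), np.float64(95.0))
[-3.2  1.4 -3.8] -2.0 [ 0.38 -0.24  2.17  0.99  1.12  3.02] [262. 386. 407.] (np.float64(52.1), np.float64(95.0))
[-0.1  4.4 -1.5] 3.9 [ 0.32 -0.31  2.25  1.02  1.18  3.02] [228. 362. 402.] (np.float64(53.7), np.float64(95.0))
[0.2 3.2 2.1] 10.2 [ 0.32 -0.28  2.35  1.11  1.14  3.02] [207. 363. 363.] (np.float64(56.3), np.float64(96.0))
real	5m6.828s
user	16m18.689s
sys	0m0.983s
```

Emit:
drive_tool(moves=[[0.5, [-2.2, 5.6, 0.3], -6.6]])

```text
clock: 11.82
eef_pos: [399.0, 389.5, 273.9]
tcp_rot: [-3.117, 0.685, -1.514]
contact_force: [-1.1, 1.0, 0.4]
opening: 0.499
```

Emit:
drive_tool(moves=[[0.5, [-3.4, 4, -4.1], -9.7]])

```text
clock: 11.95
eef_pos: [357.2, 387.7, 324.0]
tcp_rot: [-2.983, 0.668, -1.296]
contact_force: [0.5, 0.7, 1.1]
opening: 0.502
```

Emit:
drive_tool(moves=[[0.5, [-5.3, 0.1, -2], 0.1]])

```text
clock: 12.08
eef_pos: [349.0, 406.1, 365.6]
tcp_rot: [-2.965, 0.686, -1.271]
contact_force: [0.8, 0.8, 0.6]
opening: 0.497
```

Emit:
drive_tool(moves=[[0.5, [-4.9, 3.7, -1.6], 2.6]])

```text
clock: 12.2
eef_pos: [319.0, 407.1, 383.7]
tcp_rot: [-2.96, 0.738, -1.27]
contact_force: [-0.8, 0.5, -0.1]
opening: 0.497
```

Emit:
drive_tool(moves=[[0.5, [-2.5, 2.1, -1.5], 6]])

```text
clock: 12.32
eef_pos: [305.0, 393.8, 388.4]
tcp_rot: [-3.022, 0.797, -1.358]
contact_force: [0.5, -0.2, -0.7]
opening: 0.497
```

Emit:
drive_tool(moves=[[0.5, [-5.1, 5.2, 0.3], 10.7]])

```text
clock: 12.45
eef_pos: [277.4, 395.7, 371.2]
tcp_rot: [3.112, 0.885, -1.557]
contact_force: [-0.6, -0.6, -1.1]
opening: 0.498
```

```bash
python3 - <<'E'
from st import *
s,p,T=st();q=s["qpos"]
for a in([-32,14,-38,-2],[-1,44,-15,3.9],[2,32,21,10.2]):
    q,p,T=row(q,p,T,a[:3],a[3]);print(q.round(2),p.round(0),info(T))
E
```

```text
t 12.45 p [277.4 395.7 371.2] rot [ 3.112  0.885 -1.557] tilt (np.float64(50.7), np.float64(93.0)) q [ 0.418 -0.181  2.195  1.011  1.022  3.016] F [-0.6 -0.6 -1.1] M [-0.4   0.   -0.03] op 0.498
[ 0.36 -0.25  2.17  0.98  1.12  3.02] [270. 380. 411.] (np.float64(51.8), np.float64(93.0))
[ 0.3  -0.32  2.24  1.01  1.18  3.02] [235. 356. 406.] (np.float64(53.4), np.float64(94.0))
[ 0.3  -0.29  2.35  1.1   1.14  3.02] [214. 357. 366.] (np.float64(56.1), np.float64(94.0))
```

Emit:
drive_tool(moves=[[0.5, [-3.2, 1.4, -3.8], -2]])

```text
clock: 12.58
eef_pos: [266.5, 377.1, 404.7]
tcp_rot: [-3.129, 0.902, -1.492]
contact_force: [1.9, 0.3, 1.0]
opening: 0.499
```

Emit:
drive_tool(moves=[[0.5, [-0.1, 4.4, -1.5], 3.9]])

```text
clock: 12.7
eef_pos: [234.1, 351.9, 402.6]
tcp_rot: [3.094, 0.93, -1.567]
contact_force: [-0.5, -0.2, -1.0]
opening: 0.503
```

```bash
cat > s8.py <<'E'
from s7 import *
import sys
def job2(a):
    seed,n,goal,q,p,T,it=a
    s6.rng=np.random.default_rng(seed);return cem(q,p,T,goal,n,it=it,N=40)
if __name__=="__main__":
    s,p,T=st();q=s["qpos"];g=tz(96.25,float(sys.argv[1]));ns=[int(x) for x in sys.argv[2].split(",")]
    z=T.as_matrix()[:,2];print(np.degrees(np.arctan2(z[1],z[0])))
    with Pool(4) as po: res=po.map(job2,[(i,n,g,q,p,T,9) for i,n in enumerate(ns)],chunksize=1)
    for b,c in res:
        print(len(b),round(c,2));qq,pp,TT=q,p,T
        for a in b:
            qq,pp,TT=row(qq,pp,TT,a[:3],a[3]);print((a[:3]/10).round(1),a[3].round(1),qq.round(2),pp.round(0),info(TT))
E
time python3 s8.py 57 2,3,4,5
```

```text
t 12.7 p [234.1 351.9 402.6] rot [ 3.094  0.93  -1.567] tilt (np.float64(53.3), np.float64(94.0)) q [ 0.294 -0.323  2.246  1.003  1.184  3.016] F [-0.5 -0.2 -1. ] M [-0.44 -0.01 -0.02] op 0.503
93.65276207286385
2 1.02
[-2.9  4.3 -0.2] 1.1 [ 0.3  -0.38  2.29  1.03  1.2   3.02] [203. 352. 410.] (np.float64(55.3), np.float64(94.0))
[-3.9  2.  -3.3] 1.1 [ 0.19 -0.43  2.26  1.03  1.35  3.02] [196. 331. 444.] (np.float64(57.1), np.float64(95.0))
3 0.92
[-3.   5.2 -2.3] -2.4 [ 0.26 -0.44  2.27  0.99  1.27  3.02] [193. 338. 429.] (np.float64(54.6), np.float64(94.0))
[-0.8  5.2  1.6] -4.0 [ 0.36 -0.53  2.33  1.    1.21  3.02] [145. 346. 421.] (np.float64(55.3), np.float64(95.0))
[-0.9 -1.5  0.2] 7.3 [ 0.29 -0.46  2.33  1.04  1.25  3.02] [168. 344. 415.] (np.float64(56.7), np.float64(95.0))
4 1.43
[-0.9  3.7 -1.1] 4.2 [ 0.23 -0.38  2.3   1.02  1.25  3.02] [208. 335. 401.] (np.float64(55.1), np.float64(94.0))
[ 2.4 -2.2  3.8] 1.5 [ 0.28 -0.26  2.34  1.09  1.14  2.93] [226. 352. 358.] (np.float64(55.1), np.float64(94.0))
[-1.6 -0.2 -4.5] 7.7 [ 0.11 -0.28  2.3   1.04  1.3   3.02] [237. 316. 384.] (np.float64(56.3), np.float64(94.0))
[ 0.   2.1 -1.6] 2.4 [ 0.03 -0.32  2.33  1.03  1.38  3.02] [221. 297. 388.] (np.float64(57.2), np.float64(95.0))
5 1.22
[-1.   3.5 -0.8] 0.3 [ 0.28 -0.39  2.28  1.01  1.22  3.02] [205. 343. 408.] (np.float64(54.3), np.float64(94.0))
[-1.2  2.6  0.9] 9.6 [ 0.22 -0.37  2.36  1.08  1.24  3.02] [193. 338. 384.] (np.float64(57.2), np.float64(95.0))
[-0.6 -1.   1.7] 0.9 [ 0.28 -0.32  2.35  1.11  1.17  3.02] [204. 355. 376.] (np.float64(57.3), np.float64(95.0))
[2.7 3.1 5.1] 3.6 [ 0.45 -0.3   2.45  1.22  0.99  3.02] [168. 382. 333.] (np.float64(57.4), np.float64(95.0))
[-1.7 -2.5  4. ] 2.5 [ 0.55 -0.17  2.41  1.32  0.89  3.  ] [192. 424. 320.] (np.float64(57.4), np.float64(95.0))
real	1m1.177s
user	2m10.892s
sys	0m0.522s
```

Two more rows (first option).

Emit:
drive_tool(moves=[[0.5, [-2.9, 4.3, -0.2], 1.1]])

```text
clock: 12.82
eef_pos: [203.8, 350.0, 407.7]
tcp_rot: [3.089, 0.963, -1.563]
contact_force: [0.4, -0.2, 1.3]
opening: 0.499
```

Emit:
drive_tool(moves=[[0.5, [-3.9, 2, -3.3], 1.1]])

```text
clock: 12.95
eef_pos: [195.1, 327.3, 440.7]
tcp_rot: [3.084, 0.991, -1.556]
contact_force: [2.2, 0.8, 0.0]
opening: 0.499
```

```bash
python3 - <<'E'
from st import *
s,p,T=st();M=T.as_matrix();z=M[:,2];print(M.round(3));print("az",np.degrees(np.arctan2(z[1],z[0])))
# needed turn so that tool y (jaw) is horizontal-perp i.e. along foot x, camera (tool x) up
xu=np.array([0,0,1])-z*z[2]*1.0; xu/=np.linalg.norm(xu)
a=np.degrees(np.arctan2(np.dot(np.cross(M[:,0],xu),z),M[:,0]@xu));print("turn to camera-up",a)
E
```

```text
t 12.95 p [195.1 327.3 440.7] rot [ 3.084  0.991 -1.556] tilt (np.float64(56.9), np.float64(95.0)) q [ 0.18  -0.438  2.262  1.022  1.354  3.016] F [2.2 0.8 0. ] M [-0.39 -0.05 -0.03] op 0.499
[[ 0.008 -0.998 -0.07 ]
 [-0.548 -0.063  0.834]
 [-0.837  0.032 -0.547]]
az 94.79259630466646
turn to camera-up 177.827138053575
```

```bash
python3 - <<'E'
from st import *
s,p,T=st();q=s["qpos"];t=T.as_matrix()[:,2]
c=np.array([520.5,-274.6]);g=np.r_[c,82]+19*t;via=g-130*t
print("via",via.round(0),"g",g.round(0))
sh=toolshift(T,via-p);print((sh/10).round(1),"at -120 mid")
q1=rows(q,sh,-120,12);p1,T1=fk(q1,P);print(q1.round(2),p1.round(0))
sh=toolshift(T1,via-p1);q2=rows(q1,sh,-62,7);p2,T2=fk(q2,P);print(q2.round(2),p2.round(0),T2.as_matrix().round(2))
E
```

```text
t 12.95 p [195.1 327.3 440.7] rot [ 3.084  0.991 -1.556] tilt (np.float64(56.9), np.float64(95.0)) q [ 0.18  -0.438  2.262  1.022  1.354  3.016] F [2.2 0.8 0. ] M [-0.39 -0.05 -0.03] op 0.499
via [ 528. -367.  143.] g [ 519. -259.   72.]
[ 63.2 -29.8 -44. ] at -120 mid
[-0.82  0.72  1.5   0.55  1.77  0.08] [ 474. -251.  193.]
[-0.87  0.94  1.16  0.54  1.89 -0.97] [ 528. -367.  143.] [[-0.    1.   -0.07]
 [ 0.55  0.06  0.83]
 [ 0.84 -0.04 -0.55]]
```

Emit:
drive_tool(moves=[[0.5, [63.2, -29.8, -44], -120], [0.5, [63.2, -29.8, -44], -120], [0.5, [63.2, -29.8, -44], -120], [0.5, [63.2, -29.8, -44], -120], [0.5, [63.2, -29.8, -44], -120], [0.5, [63.2, -29.8, -44], -120], [0.5, [63.2, -29.8, -44], -120], [0.5, [63.2, -29.8, -44], -120], [0.5, [63.2, -29.8, -44], -120], [0.5, [63.2, -29.8, -44], -120], [0.5, [63.2, -29.8, -44], -120]])

```text
clock: 14.32
eef_pos: [450.8, -202.2, 214.2]
tcp_rot: [-2.17, -0.228, 0.232]
contact_force: [0.1, -0.3, 0.5]
opening: 0.503
```

```bash
cat > tgt.py <<'E'
from st import *
def plan(target,az=None):
    """shift (cm) & turn to bring TCP to target with camera up / jaw horizontal"""
    s,p,T=st();M=T.as_matrix();z=M[:,2]
    xu=np.array([0,0,1])-z*z[2];xu/=np.linalg.norm(xu)
    a=np.degrees(np.arctan2(np.dot(np.cross(M[:,0],xu),z),M[:,0]@xu))
    print("shift cm",(toolshift(T,np.array(target)-p)/10).round(2),"turn level",a.round(2),"az",np.degrees(np.arctan2(z[1],z[0])).round(2),"t",z.round(4))
    return s,p,T
E
python3 - <<'E'
from tgt import *
plan([528,-367,143])
E
```

```text
t 14.32 p [ 450.8 -202.2  214.2] rot [-2.17  -0.228  0.232] tilt (np.float64(56.6), np.float64(95.0)) q [-0.802  0.619  1.625  0.568  1.732  0.254] F [ 0.1 -0.3  0.5] M [-0.4  -0.04 -0.02] op 0.503
shift cm [  2.02  16.47 -10.32] turn level -74.33 az 94.53 t [-0.066   0.8327 -0.5498]
```

Emit:
drive_tool(moves=[[0.5, [2, 16.5, -10.3], -74.3], [0.5, [2, 16.5, -10.3], -74.3], [0.5, [2, 16.5, -10.3], -74.3], [0.5, [2, 16.5, -10.3], -74.3], [0.5, [2, 16.5, -10.3], -74.3], [0.5, [2, 16.5, -10.3], -74.3], [0.5, [2, 16.5, -10.3], -74.3], [0.5, [2, 16.5, -10.3], -74.3]])

```text
clock: 15.32
eef_pos: [527.9, -368.2, 143.4]
tcp_rot: [-3.141, -0.987, 1.648]
contact_force: [0.0, 0.1, 0.3]
opening: 0.502
```

```bash
python3 look.py w10 bung_grip socket; python3 - <<'E'
from tgt import *
plan([528,-367,143])
f=r.grab_frame("scene");cv=__import__("cv2");cv.imwrite("pics/sc10.png",cv.resize(f["color"][100:300,120:400,::-1].copy(),None,fx=2.8,fy=2.8))
f=r.grab_frame("top");cv.imwrite("pics/tp10.png",cv.resize(f["color"][200:300,400:500,::-1].copy(),None,fx=6,fy=6))
E
```

```text
t 15.325 pos [ 527.86 -368.16  143.36] rot [-3.1414 -0.9867  1.6476] F [0.03 0.12 0.26] M [-0.399 -0.025 -0.003] op 0.502 q [-0.873  0.933  1.166  0.535  1.884 -1.014]
bung_grip [(0.7, [156.4, 203.8]), (0.68, [313.6, 240.3])]
socket []
t 15.47 p [ 527.8 -367.6  143. ] rot [-3.137 -0.988  1.643] tilt (np.float64(56.6), np.float64(94.0)) q [-0.872  0.934  1.167  0.535  1.884 -1.012] F [0.2 0.1 0.4] M [-0.39  0.03  0.01] op 0.506
shift cm [0.03 0.02 0.05] turn level -0.19 az 94.47 t [-0.0651  0.8322 -0.5506]
```

View pics/w10.png

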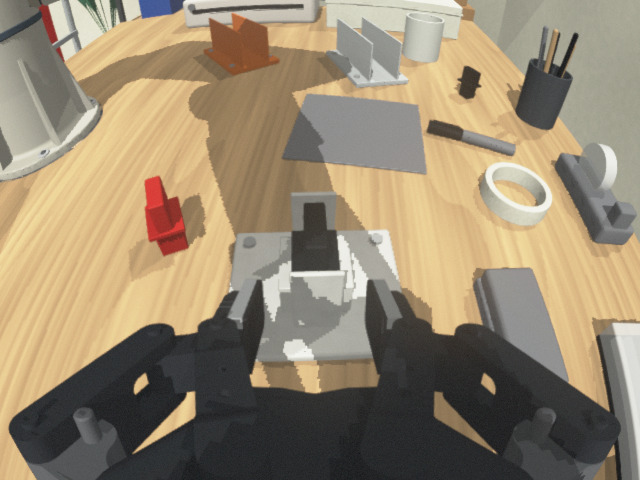

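View pics/sc10.png

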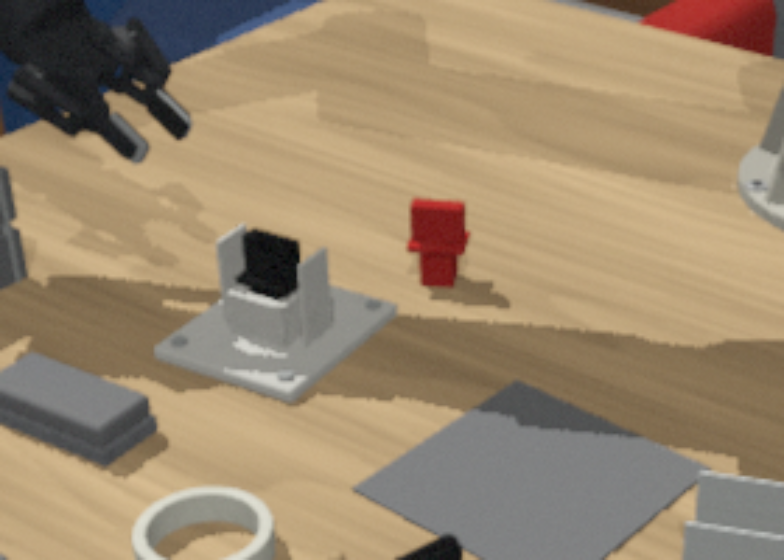

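View pics/tp10.png

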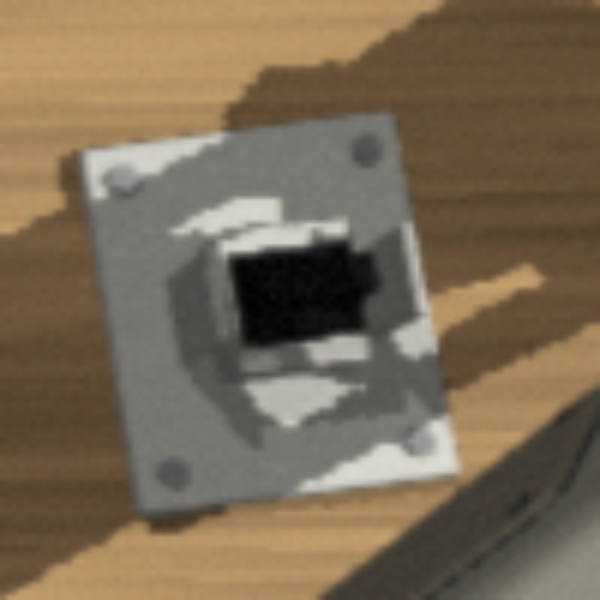

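```bash
cat > ov.py <<'E'
import sys
from rig import r
from h import *
n,cx,cy,yaw=sys.argv[1],*map(float,sys.argv[2:5])
f=r.grab_frame("wrist");P=np.load(n+".npz")["P"];im=cv2.imread(f"pics/{n}.png")
S=4
x0,y0=220,180
cr=cv2.resize(im[y0:y0+140,x0:x0+200],None,fx=S,fy=S,interpolation=2)
c,s=np.cos(np.radians(yaw)),np.sin(np.radians(yaw))
def W(x,y,z): return [cx+c*x-s*y,cy+s*x+c*y,z]
def box(hx,hy,z,y=0,col=(0,0,255)):
    q=proj(f,P,np.array([W(a*hx,y+b*hy,z) for a,b in((1,1),(1,-1),(-1,-1),(-1,1))]));q=((q-[x0,y0]+.5)*S-.5).astype(np.int32)
    cv2.polylines(cr,[q],True,col,1)
box(75,65,12);box(28,26,48,0,(255,0,0));box(8,22,90,0,(0,255,0));box(18,24,57,0,(0,255,255));box(18,2,84,38,(255,0,255));box(18,2,84,-38,(255,0,255))
cv2.imwrite(f"pics/{n}o.png",cr)
E
python3 ov.py w10 520.7 -274.7 6.2
```

```text
(no output)
```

View pics/w10o.png

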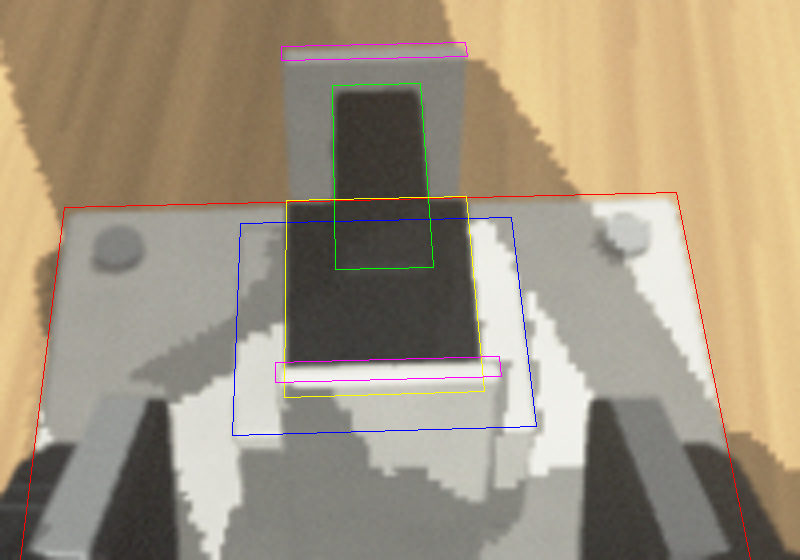

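```bash
python3 - <<'E'
from tgt import *
s,p,T=plan([519.5,-258.9,69.5]); 
E
```

```text
t 15.62 p [ 527.8 -367.2  142.7] rot [-3.139 -0.988  1.646] tilt (np.float64(56.6), np.float64(95.0)) q [-0.872  0.934  1.167  0.535  1.884 -1.014] F [-0.3 -0.5 -0.4] M [-0.35 -0.05 -0.02] op 0.498
shift cm [-0.14  0.02 13.1 ] turn level -0.11 az 94.51 t [-0.0657  0.8325 -0.5501]
```

Emit:
drive_tool(moves=[[0.5, [-0.1, 0, 5], -0.1], [0.5, [-0.1, 0, 10], -0.1], [0.5, [-0.1, 0, 13.1], -0.1], [0.5, [-0.1, 0, 13.1], -0.1]])

```text
clock: 16.12
eef_pos: [518.5, -256.5, 69.0]
tcp_rot: [-3.136, -0.991, 1.646]
contact_force: [0.3, -1.3, -0.1]
opening: 0.502
```

```bash
python3 look.py w11;  python3 - <<'E'
from tgt import *
plan([519.5,-258.9,69.5])
f=r.grab_frame("scene");cv=__import__("cv2");cv.imwrite("pics/sc11.png",cv.resize(f["color"][140:250,140:300,::-1].copy(),None,fx=5,fy=5))
E
```

```text
t 16.125 pos [ 518.52 -256.52   69.03] rot [-3.1356 -0.9909  1.6455] F [ 0.31 -1.27 -0.07] M [-0.462 -0.04  -0.005] op 0.502 q [-0.788  0.914  1.42   0.572  1.654 -1.08 ]
t 16.18 p [ 519.2 -258.2   69.8] rot [-3.139 -0.989  1.648] tilt (np.float64(56.7), np.float64(95.0)) q [-0.789  0.914  1.417  0.572  1.655 -1.08 ] F [-0.3 -0.3 -0.4] M [-0.36 -0.07  0.04] op 0.498
shift cm [-0.07  0.02 -0.04] turn level -0.1 az 94.59 t [-0.0668  0.8329 -0.5494]
```

View pics/w11.png

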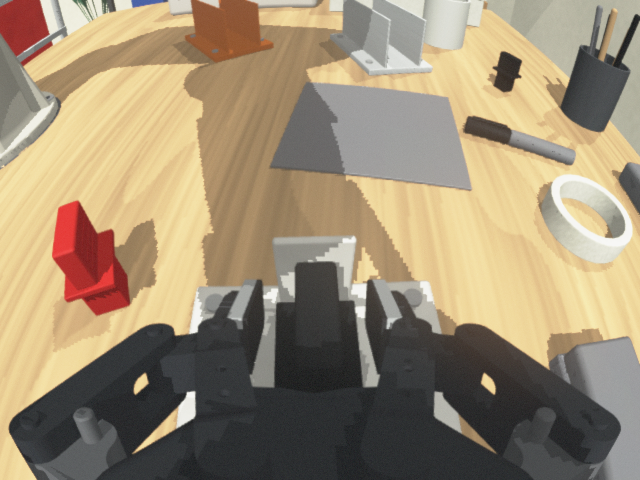

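View pics/sc11.png

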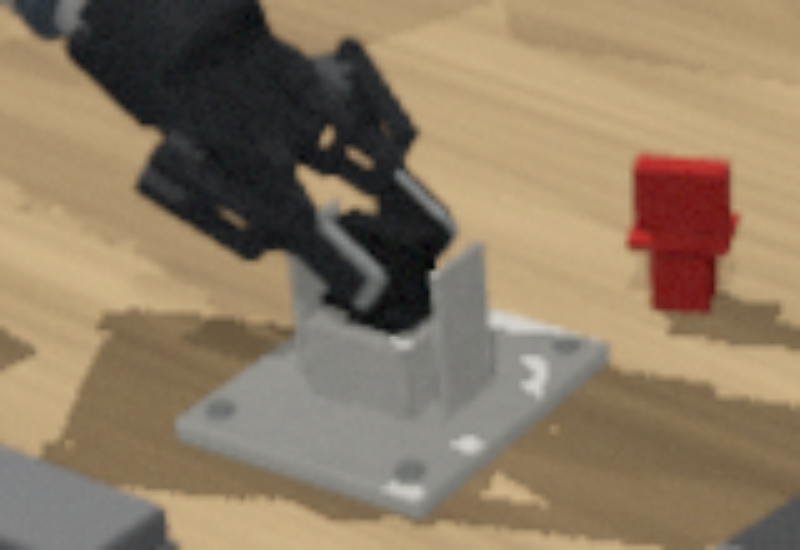

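Emit:
drive_tool(moves=[[0.8, [0, 0, 0], 0], [1, [0, 0, 0], 0], [1, [0, 0, 0], 0], [1, [0, 0, 0], 0]], grip_force=110)

```text
clock: 16.73
eef_pos: [520.2, -260.3, 71.1]
tcp_rot: [3.139, -0.987, 1.65]
contact_force: [0.7, -4.3, 5.6]
opening: 0.17
```

```bash
python3 look.py w12;  python3 - <<'E'
from tgt import *
plan([519.5,-258.9,69.5])
f=r.grab_frame("scene");cv=__import__("cv2");cv.imwrite("pics/sc12.png",cv.resize(f["color"][140:250,140:300,::-1].copy(),None,fx=5,fy=5))
E
```

```text
t 16.725 pos [ 520.17 -260.29   71.07] rot [ 3.1394 -0.9865  1.6502] F [ 0.74 -4.3   5.61] M [-0.174  0.036 -0.06 ] op 0.17 q [-0.79   0.912  1.414  0.572  1.655 -1.08 ]
t 16.77 p [ 520.2 -260.3   71.1] rot [ 3.14  -0.987  1.65 ] tilt (np.float64(56.5), np.float64(94.0)) q [-0.79   0.912  1.414  0.572  1.655 -1.08 ] F [-0.7 -4.1  6.1] M [-0.24 -0.03 -0.11] op 0.166
shift cm [-0.05 -0.05  0.2 ] turn level 0.08 az 94.4 t [-0.064   0.8317 -0.5516]
```

View pics/w12.png

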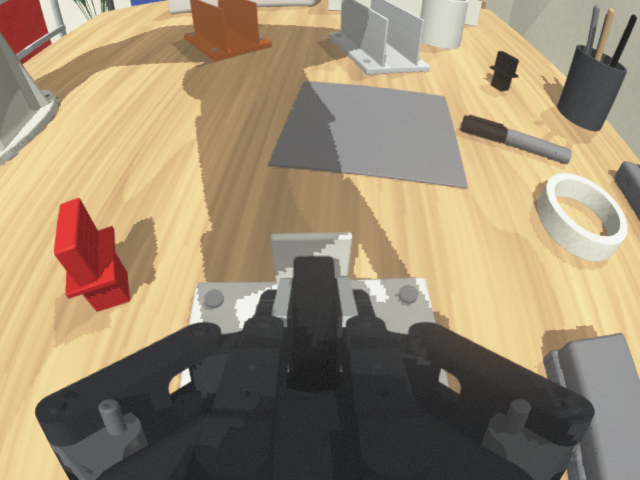

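View pics/sc12.png

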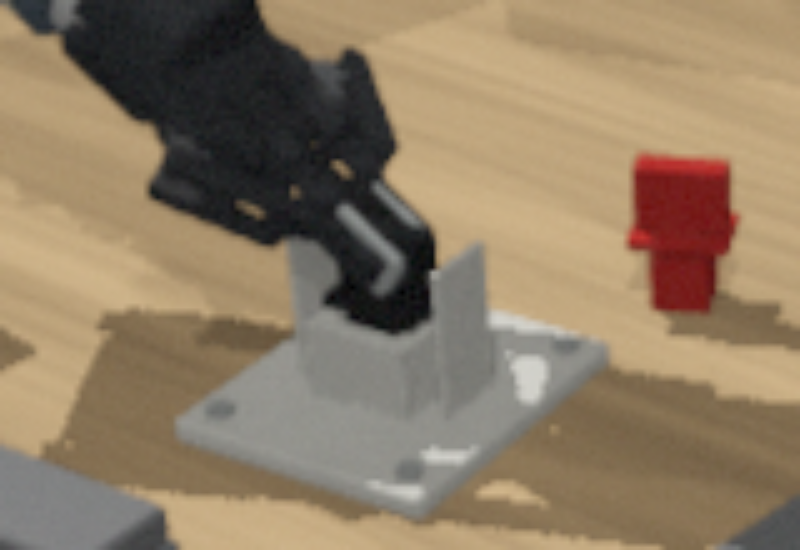

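Emit:
drive_tool(moves=[[1, [0, 0.22, 0], 3.5], [1, [0.02, 0.43, -0.03], 7], [1, [0.06, 0.43, -0.05], 7]])

```text
clock: 17.2
eef_pos: [524.5, -260.1, 72.3]
tcp_rot: [-2.963, -0.976, 1.433]
contact_force: [0.5, 0.4, 2.2]
opening: 0.171
```

```bash
cat > lk.py <<'E'
import sys
from tgt import *
import cv2
n=sys.argv[1]
s,p,T=st()
M=T.as_matrix();z=M[:,2];xu=np.array([0,0,1])-z*z[2];xu/=np.linalg.norm(xu)
print("psi",-np.degrees(np.arctan2(np.dot(np.cross(M[:,0],xu),z),M[:,0]@xu)).round(2))
f=r.grab_frame("scene");a=cv2.resize(f["color"][150:245,150:300,::-1].copy(),None,fx=3.8,fy=4)
f=r.grab_frame("top");b=cv2.resize(f["color"][205:300,405:485,::-1].copy(),None,fx=2.7,fy=4)
cv2.imwrite(f"pics/{n}.png",np.hstack([a,b]))
E
python3 lk.py k1
```

```text
t 17.2 p [ 524.5 -260.1   72.3] rot [-2.963 -0.976  1.433] tilt (np.float64(56.5), np.float64(94.0)) q [-0.786  0.914  1.406  0.576  1.659 -0.953] F [0.5 0.4 2.2] M [-0.07 -0.02  0.36] op 0.171
psi 6.87
```

View pics/k1.png

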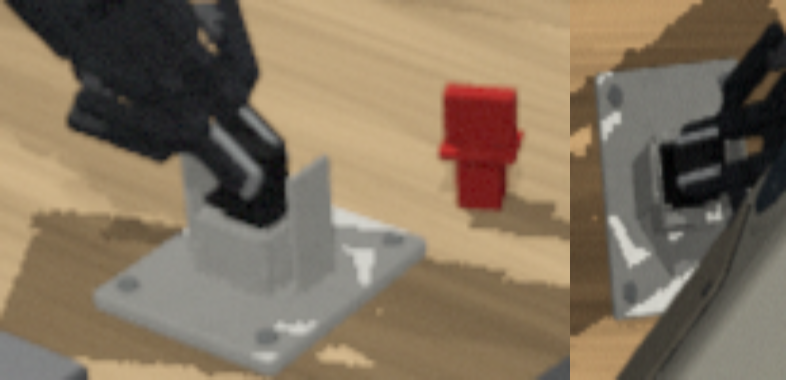

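Emit:
drive_tool(moves=[[1, [0.04, -0.33, -0.04], -5], [1, [0.06, -0.65, -0.08], -10], [1, [0.06, -0.9, -0.11], -14], [1, [0.18, -0.62, -0.15], -9], [1, [0.27, -0.3, -0.19], -4], [1, [0.33, -0.04, -0.22], 0]])

```text
clock: 18.05
eef_pos: [524.4, -260.1, 75.8]
tcp_rot: [-2.962, -0.976, 1.432]
contact_force: [-0.1, -0.2, 1.1]
opening: 0.169
```

```bash
python3 lk.py k2
```

```text
t 18.05 p [ 524.4 -260.1   75.8] rot [-2.962 -0.976  1.432] tilt (np.float64(56.5), np.float64(94.0)) q [-0.786  0.909  1.407  0.576  1.663 -0.95 ] F [-0.1 -0.2  1.1] M [-0.22 -0.33  0.52] op 0.169
psi 6.91
```

View pics/k2.png

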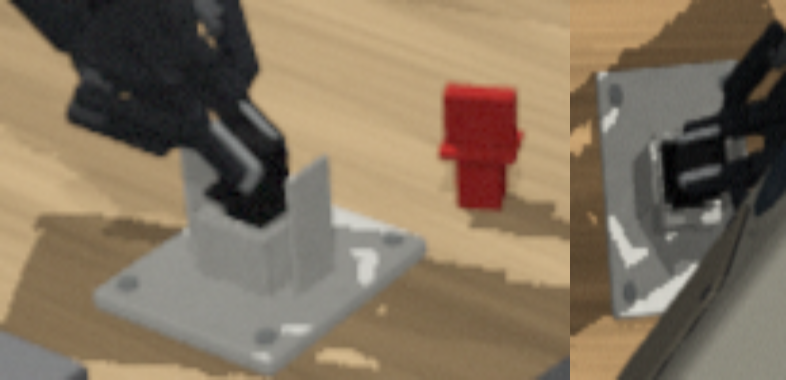

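```bash
cat > sw.py <<'E'
import numpy as np,sys
L0,rate=float(sys.argv[1]),float(sys.argv[2]);taus=[float(x) for x in sys.argv[3].split(",")];psi0=np.radians(float(sys.argv[4]))
u=np.array([.834*np.cos(psi0),-.834*np.sin(psi0),-.552])
print("[",end="")
for k,t in enumerate(taus):
    h=rate*(k+1);L=L0+.834*h;a=np.radians(t)
    d=np.array([-L*(1-np.cos(a)),L*np.sin(a),0])+h*u
    print(f"[1, {[round(float(x),2) for x in d/10]}, {t:g}]",end=", ")
print()
E
python3 sw.py 39.4 0.67 -5,-10,-14,-9,-4,0,-5,-10,-14,-9,-4,0 6.9
```

```text
[[1, [0.04, -0.35, -0.04], -5], [1, [0.05, -0.72, -0.07], -10], [1, [0.04, -1.01, -0.11], -14], [1, [0.17, -0.68, -0.15], -9], [1, [0.27, -0.33, -0.18], -4], [1, [0.33, -0.04, -0.22], 0], [1, [0.37, -0.42, -0.26], -5], [1, [0.38, -0.82, -0.3], -10], [1, [0.37, -1.14, -0.33], -14], [1, [0.5, -0.77, -0.37], -9], [1, [0.6, -0.39, -0.41], -4], [1, [0.67, -0.08, -0.44], 0],
```

Emit:
drive_tool(moves=[[1, [0.04, -0.35, -0.04], -5], [1, [0.05, -0.72, -0.07], -10], [1, [0.04, -1.01, -0.11], -14], [1, [0.17, -0.68, -0.15], -9], [1, [0.27, -0.33, -0.18], -4], [1, [0.33, -0.04, -0.22], 0], [1, [0.37, -0.42, -0.26], -5], [1, [0.38, -0.82, -0.3], -10], [1, [0.37, -1.14, -0.33], -14], [1, [0.5, -0.77, -0.37], -9], [1, [0.6, -0.39, -0.41], -4], [1, [0.67, -0.08, -0.44], 0]])

```text
clock: 19.65
eef_pos: [524.3, -260.0, 83.5]
tcp_rot: [-2.963, -0.976, 1.434]
contact_force: [0.1, -0.3, -1.7]
opening: 0.171
```

```bash
python3 lk.py k3;python3 sw.py 46 0.67 -5,-10,-14,-9,-4,0,-5,-10,-14,-9,-4,0 6.9
```

```text
t 19.65 p [ 524.3 -260.    83.5] rot [-2.963 -0.976  1.434] tilt (np.float64(56.5), np.float64(94.0)) q [-0.786  0.899  1.408  0.576  1.67  -0.946] F [ 0.1 -0.3 -1.7] M [-0.35 -0.36  0.23] op 0.171
psi 6.85
[[1, [0.04, -0.41, -0.04], -5], [1, [0.04, -0.83, -0.07], -10], [1, [0.02, -1.17, -0.11], -14], [1, [0.16, -0.78, -0.15], -9], [1, [0.27, -0.37, -0.18], -4], [1, [0.33, -0.04, -0.22], 0], [1, [0.37, -0.48, -0.26], -5], [1, [0.37, -0.93, -0.3], -10], [1, [0.35, -1.29, -0.33], -14], [1, [0.49, -0.87, -0.37], -9], [1, [0.6, -0.44, -0.41], -4], [1, [0.67, -0.08, -0.44], 0],
```

View pics/k3.png

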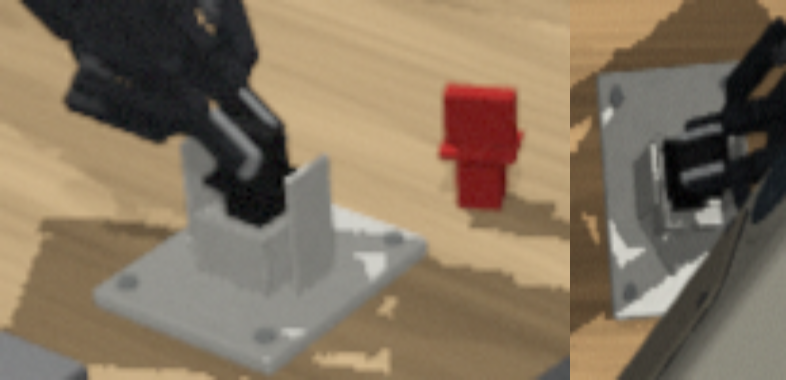

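Emit:
drive_tool(moves=[[1, [0.04, -0.41, -0.04], -5], [1, [0.04, -0.83, -0.07], -10], [1, [0.02, -1.17, -0.11], -14], [1, [0.16, -0.78, -0.15], -9], [1, [0.27, -0.37, -0.18], -4], [1, [0.33, -0.04, -0.22], 0], [1, [0.37, -0.48, -0.26], -5], [1, [0.37, -0.93, -0.3], -10], [1, [0.35, -1.29, -0.33], -14], [1, [0.49, -0.87, -0.37], -9], [1, [0.6, -0.44, -0.41], -4], [1, [0.67, -0.08, -0.44], 0]])

```text
clock: 21.25
eef_pos: [523.2, -260.1, 92.9]
tcp_rot: [-2.963, -0.977, 1.436]
contact_force: [-7.7, -7.3, 8.2]
opening: 0.166
```

```bash
python3 lk.py k4;python3 sw.py 53 0.67 -5,-10,-14,-10,-7,-7 6.9
```

```text
t 21.25 p [ 523.2 -260.1   92.9] rot [-2.963 -0.977  1.436] tilt (np.float64(56.6), np.float64(95.0)) q [-0.787  0.887  1.408  0.575  1.683 -0.942] F [-7.7 -7.3  8.2] M [-0.49  1.36  1.32] op 0.166
psi 6.84
[[1, [0.04, -0.47, -0.04], -5], [1, [0.03, -0.95, -0.07], -10], [1, [0.0, -1.34, -0.11], -14], [1, [0.14, -0.99, -0.15], -10], [1, [0.24, -0.71, -0.18], -7], [1, [0.29, -0.73, -0.22], -7],
```

View pics/k4.png

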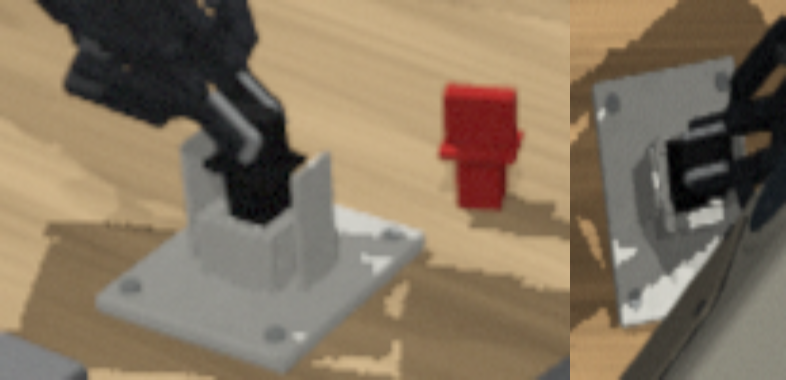

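```bash
python3 - <<'E'
from tgt import *
plan([520.5,-260.2,94])
E
```

```text
t 21.35 p [ 523.  -260.4   93. ] rot [-2.963 -0.977  1.437] tilt (np.float64(56.6), np.float64(95.0)) q [-0.787  0.887  1.408  0.574  1.683 -0.942] F [-7.8 -5.5 10.7] M [0.22 1.27 1.15] op 0.169
shift cm [ 0.08 -0.26 -0.02] turn level -6.84 az 94.61 t [-0.0671  0.8318 -0.5509]
```

Emit:
drive_tool(moves=[[1, [0.03, -0.13, 0], -3.5], [1, [0.08, -0.26, -0.02], -6.8], [1, [0.08, -0.26, -0.02], -6.8]])

```text
clock: 21.72
eef_pos: [519.3, -260.2, 94.6]
tcp_rot: [3.139, -0.989, 1.656]
contact_force: [-4.3, -0.3, 6.3]
opening: 0.173
```

```bash
python3 lk.py k5; python3 look.py w13
```

```text
t 21.73 p [ 519.3 -260.2   94.6] rot [ 3.139 -0.989  1.656] tilt (np.float64(56.7), np.float64(95.0)) q [-0.79   0.882  1.415  0.572  1.684 -1.067] F [-4.3 -0.3  6.3] M [0.21 0.61 0.56] op 0.173
psi -0.09
t 21.825 pos [ 519.36 -260.14   94.64] rot [ 3.1403 -0.9887  1.6543] F [-4.17 -1.57  5.07] M [0.235 0.618 0.557] op 0.171 q [-0.79   0.882  1.414  0.572  1.684 -1.066]
```

View pics/k5.png

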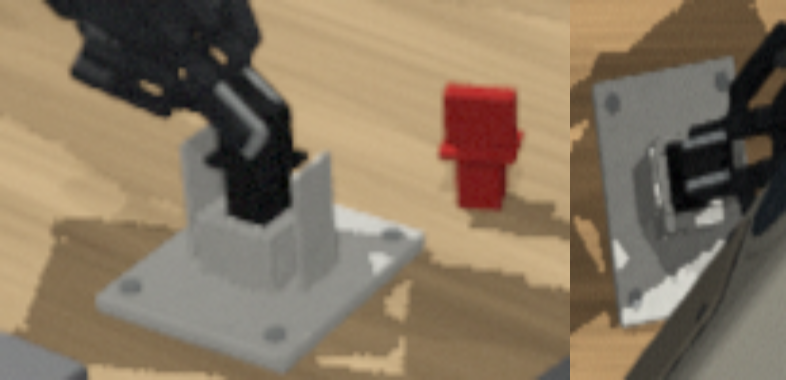

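View pics/w13.png

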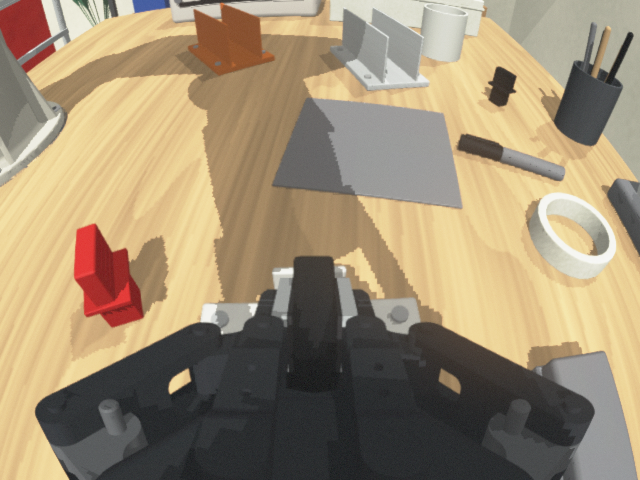

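```bash
python3 - <<'E'
from rig import r
from h import *
f=r.grab_frame("top");c=cv2.resize(f["color"][210:300,400:500,::-1].copy(),None,fx=7,fy=6.6,interpolation=2);cv2.imwrite("pics/tp13.png",c)
E
```

```text
(no output)
```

View pics/tp13.png

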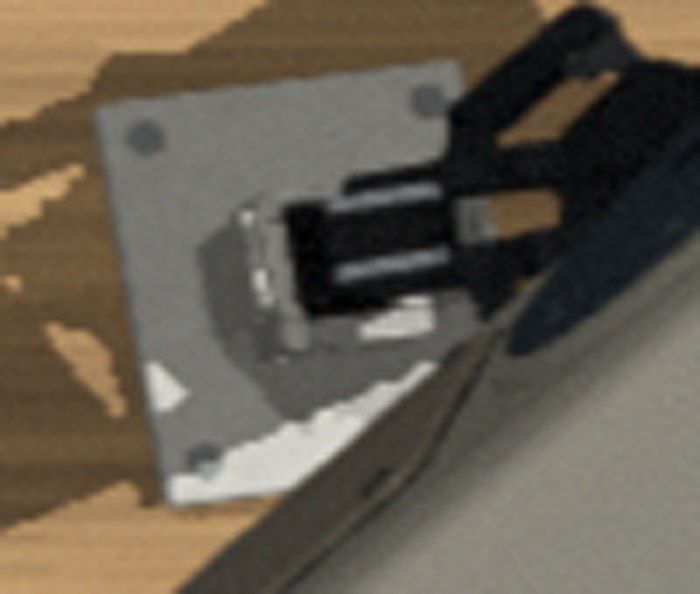

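```bash
python3 - <<'E'
from rig import r
from h import *
f=r.grab_frame("top");P=f["pose"]
px=lambda x,y,sx,sy,ox,oy:((x+.5)/sx-.5+ox,(y+.5)/sy-.5+oy)
def rep(n,tl,tr,bl):
    a,b,c=[at_z(f,P,p,12)[:2] for p in(tl,tr,bl)]
    d=a-c;e=a-b
    print(n,"ctr",((b+c)/2).round(1),"yaw",np.degrees(np.arctan2(d[1],d[0])).round(2),(np.degrees(np.arctan2(e[1],e[0]))-90).round(2))
q=lambda x,y:px(x,y,6,6,400,200)
rep("orig",q(85,158),q(395,118),q(145,520))
rep("t10",q(83,150),q(393,113),q(140,513))
q=lambda x,y:px(x,y,7,6.6,400,210)
rep("now",q(97,108),q(457,62),q(168,505))
E
```

```text
orig ctr [ 517.3 -272.8] yaw 6.24 6.44
t10 ctr [ 519.8 -271.6] yaw 5.76 5.9
now ctr [ 517.9 -271.9] yaw 6.41 6.81
```

Emit:
drive_tool(moves=[[1, [0.33, 0, -0.22], 0], [1, [0.83, 0, -0.55], 0], [1, [2.5, 0, -1.66], 0], [1, [5, 0, -3.3], 0], [1, [6.7, 0, -4.4], 0], [1, [6.7, 0, -4.4], 0]])

```text
clock: 22.72
eef_pos: [520.0, -260.7, 177.3]
tcp_rot: [3.135, -0.986, 1.659]
contact_force: [-0.2, 0.5, -0.2]
opening: 0.17
```

```bash
python3 lk.py k6; python3 - <<'E'
from tgt import *
plan([560,0,200])
E
```

```text
t 22.73 p [ 520.  -260.7  177.3] rot [ 3.135 -0.986  1.659] tilt (np.float64(56.5), np.float64(95.0)) q [-0.79   0.778  1.405  0.581  1.776 -1.006] F [-0.2  0.5 -0.2] M [-0.48 -0.03  0.04] op 0.17
psi -0.26
t 22.82 p [ 519.2 -260.1  174.9] rot [ 3.14  -0.988  1.655] tilt (np.float64(56.6), np.float64(95.0)) q [-0.79   0.781  1.407  0.581  1.775 -1.006] F [-0.5 -0.2 -0.7] M [-0.47 -0.   -0.02] op 0.171
shift cm [16.17  6.21 19.98] turn level 0.06 az 94.69 t [-0.0683  0.8321 -0.5504]
```

View pics/k6.png

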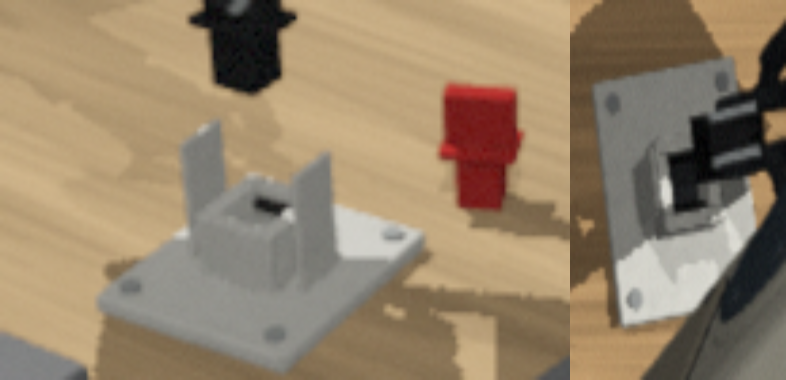

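```bash
python3 - <<'E'
from tgt import *
plan([559.5,14.4,85])
E
```

```text
t 22.82 p [ 519.2 -260.1  174.9] rot [ 3.14  -0.988  1.655] tilt (np.float64(56.6), np.float64(95.0)) q [-0.79   0.781  1.407  0.581  1.775 -1.006] F [-0.5 -0.2 -0.7] M [-0.47 -0.   -0.02] op 0.171
shift cm [ 7.36  6.27 27.51] turn level 0.06 az 94.69 t [-0.0683  0.8321 -0.5504]
```

Emit:
drive_tool(moves=[[1, [7.4, 6.3, 27.5], 0], [1, [7.4, 6.3, 27.5], 0], [1, [7.4, 6.3, 27.5], 0], [1, [7.4, 6.3, 27.5], 0], [1, [7.4, 6.3, 27.5], 0], [1, [7.4, 6.3, 27.5], 0], [1, [7.4, 6.3, 27.5], 0]])

```text
clock: 23.7
eef_pos: [559.6, 14.3, 84.9]
tcp_rot: [3.141, -0.988, 1.654]
contact_force: [0.6, 0.2, -0.9]
opening: 0.169
```

```bash
cat > lk2.py <<'E'
import sys
from tgt import *
from h import proj
import cv2
n=sys.argv[1];tx,ty,tzz=map(float,sys.argv[2:5])
s,p,T=plan([tx,ty,tzz])
out=[]
for c,S in(("scene",3.9),("top",3.9)):
    f=r.grab_frame(c);u,v=proj(f,f["pose"],p+[0,0,-15])[0];u,v=int(u),int(v)
    u0,v0=max(u-50,0),max(v-65,0)
    out.append(cv2.resize(f["color"][v0:v0+130,u0:u0+100,::-1].copy(),(400,520),interpolation=2));print(c,u0,v0)
cv2.imwrite(f"pics/{n}.png",np.hstack(out))
E
python3 lk2.py m1 559.5 14.4 58
```

```text
t 23.7 p [559.6  14.3  84.9] rot [ 3.141 -0.988  1.654] tilt (np.float64(56.6), np.float64(95.0)) q [-0.437  0.765  1.733  0.831  1.378 -1.012] F [ 0.6  0.2 -0.9] M [-0.47 -0.06  0.02] op 0.169
shift cm [-2.24 -0.01  1.49] turn level 0.02 az 94.74 t [-0.069   0.8321 -0.5503]
scene 268 178
top 275 167
```

View pics/m1.png

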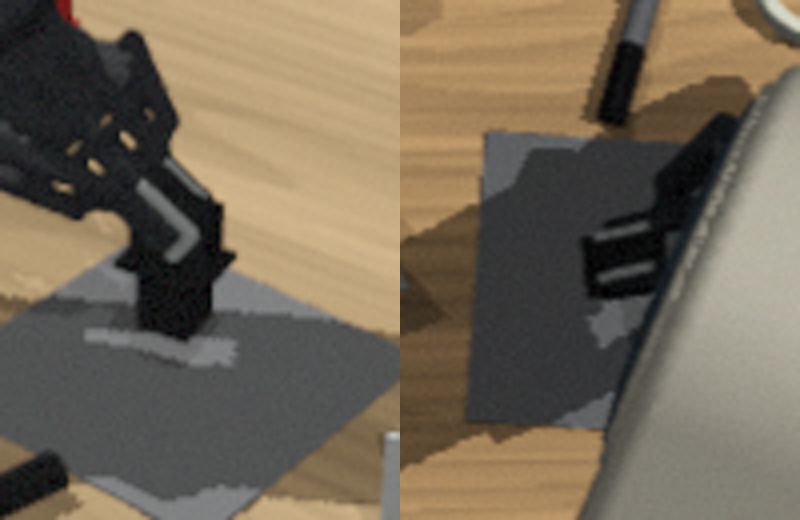

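```bash
cat > ovb.py <<'E'
import sys
from tgt import *
from h import proj
import cv2
# overlay bung model in scene: args name bx by zend yaw(deg) cam
n,bx,by,ze,yaw,cam=sys.argv[1],*map(float,sys.argv[2:6]),sys.argv[6]
f=r.grab_frame(cam);Pm=f["pose"]
c,s=np.cos(np.radians(yaw)),np.sin(np.radians(yaw))
W=lambda x,y,z:[bx+c*x-s*y,by+s*x+c*y,ze+z]
u,v=proj(f,Pm,np.array([W(0,0,36)]))[0];x0,y0=int(u)-50,int(v)-45;S=7
cr=cv2.resize(f["color"][y0:y0+85,x0:x0+110,::-1].copy(),None,fx=S,fy=S,interpolation=2)
cr=cv2.convertScaleAbs(cr,alpha=1.8,beta=20)
for hx,hy,z0,z1,col in((14,14,0,34,(0,255,255)),(18,24,34,39,(0,255,0)),(8,22,39,72,(255,0,255))):
    Q=[((proj(f,Pm,np.array([W(a*hx,b*hy,z) for a,b in((1,1),(1,-1),(-1,-1),(-1,1))]))-[x0,y0]+.5)*S-.5).astype(np.int32) for z in(z0,z1)]
    for q in Q: cv2.polylines(cr,[q],True,col,1)
    for k in range(4): cv2.line(cr,tuple(map(int,Q[0][k])),tuple(map(int,Q[1][k])),col,1)
cv2.imwrite(f"pics/{n}.png",cr)
E
python3 ovb.py ob1 560.1 -0.1 31.8 5.5 scene
```

```text
(no output)
```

View pics/ob1.png

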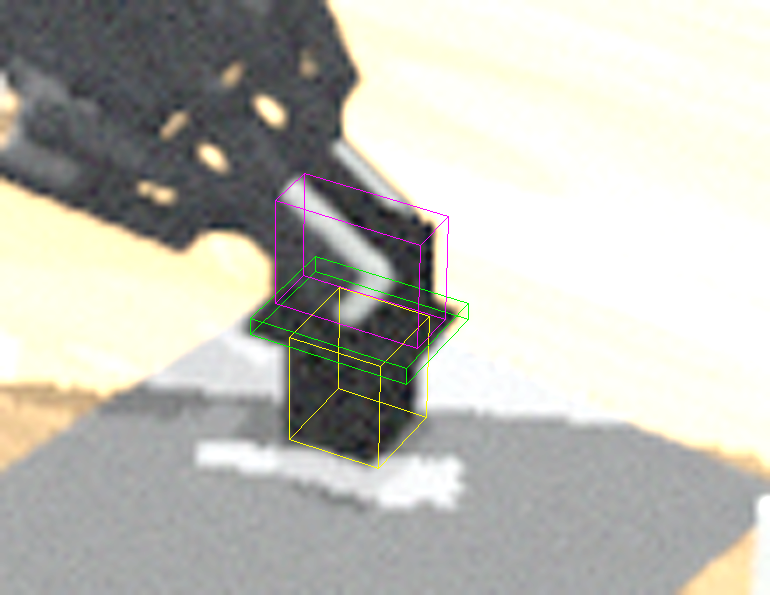

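Emit:
drive_tool(moves=[[1, [-1.3, 0, 0.86], 0], [1, [-2.1, 0, 1.38], 0], [1, [-2.2, 0, 1.43], 0], [1, [-2.2, 0, 1.45], 0]])

```text
clock: 24.35
eef_pos: [560.1, 13.3, 58.9]
tcp_rot: [3.14, -0.988, 1.653]
contact_force: [-0.5, 0.2, -1.6]
opening: 0.173
```

Emit:
drive_tool(moves=[[1, [-0.08, 0, 0.06], 0], [1, [-0.17, 0, 0.11], 0]])

```text
clock: 24.6
eef_pos: [560.2, 13.3, 57.0]
tcp_rot: [3.139, -0.988, 1.654]
contact_force: [-0.6, 1.0, -1.0]
opening: 0.171
```

```bash
python3 ovb.py ob2 559.5 -0.1 3 5.5 scene; python3 -c "
from tgt import *
plan([559.5,14.4,56])"
```

```text
t 24.65 p [560.2  13.3  56.9] rot [ 3.139 -0.988  1.654] tilt (np.float64(56.6), np.float64(95.0)) q [-0.439  0.809  1.729  0.837  1.35  -1.043] F [ 1.6  0.1 -1.3] M [-0.45  0.02 -0.02] op 0.174
shift cm [-0.01 -0.06  0.15] turn level 0.09 az 94.6 t [-0.0669  0.8321 -0.5506]
```

View pics/ob2.png

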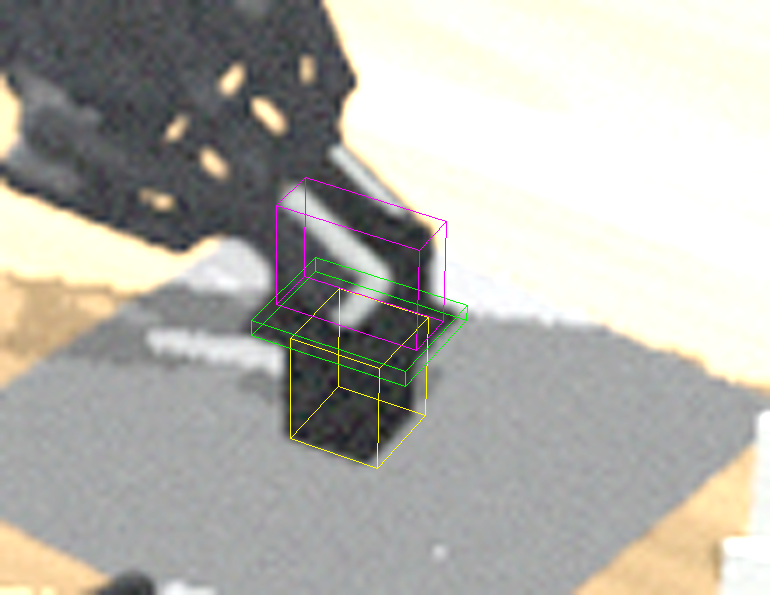

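Emit:
drive_tool(moves=[[1, [-0.08, 0, 0.06], 0], [1, [-0.13, 0, 0.08], 0]])

```text
clock: 24.9
eef_pos: [560.3, 13.3, 56.1]
tcp_rot: [3.139, -0.989, 1.655]
contact_force: [-0.9, -1.8, 7.1]
opening: 0.17
```

Emit:
drive_tool(moves=[[1, [-0.08, 0, 0.06], 0], [1, [-0.13, 0, 0.08], 0]])

```text
clock: 25.15
eef_pos: [560.3, 13.3, 56.1]
tcp_rot: [3.138, -0.991, 1.656]
contact_force: [-3.4, -4.2, 13.3]
opening: 0.174
```

Emit:
drive_tool(moves=[[1, [0.03, 0, -0.02], 0], [0.75, [0.03, 0, -0.02], 0], [0.5, [0.03, 0, -0.02], 0], [0.5, [0.03, 0, -0.02], 0]], grip_force=20)

```text
clock: 25.65
eef_pos: [560.3, 13.4, 56.3]
tcp_rot: [3.138, -0.991, 1.656]
contact_force: [0.6, 0.7, 1.0]
opening: 0.501
```

```bash
python3 ovb.py ob3 559.5 -0.1 3 5.5 scene; python3 look.py w14
```

```text
t 25.7 pos [560.29  13.4   56.35] rot [ 3.1378 -0.991   1.6557] F [ 0.66 -0.86  0.1 ] M [-0.365 -0.064  0.046] op 0.499 q [-0.439  0.812  1.728  0.839  1.352 -1.046]
```

View pics/ob3.png

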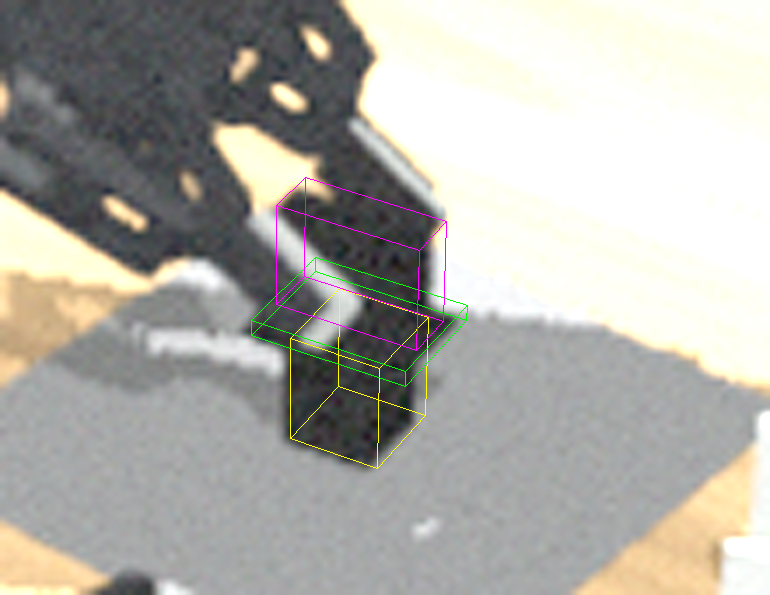

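View pics/w14.png

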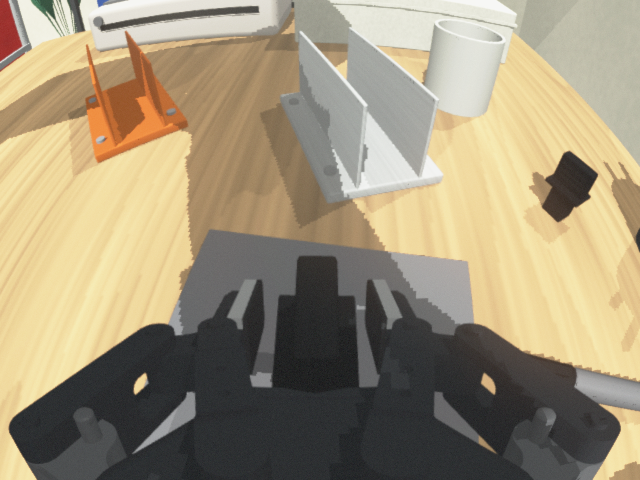

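```bash
cat > s9.py <<'E'
from st import *
s,p,T=st();q0=s["qpos"]
t=T.as_matrix()[:,2]
for tgt in([500,-150,350],[350,-350,350],[250,-450,350]):
    q=q0.copy();
    q=rows(q,np.array([0,0,-130.]),0,3)
    p1,T1=fk(q,P);q=rows(q,toolshift(T1,np.array(tgt)-p1),-110,12);p2,T2=fk(q,P)
    print("start",tgt,q.round(2),p2.round(0),info(T2))
    greedy(q,tz(96,0),-10.7,14,p2)
E
python3 s9.py
```

```text
t 25.75 p [560.3  13.4  56.4] rot [ 3.138 -0.991  1.656] tilt (np.float64(56.8), np.float64(95.0)) q [-0.439  0.812  1.728  0.839  1.352 -1.046] F [-0.8 -0.2  0.8] M [-0.39 -0.06 -0.  ] op 0.498
start [500, -150, 350] [-0.7   0.47  1.53  0.68  1.87 -2.75] [ 500. -150.  350.] (np.float64(56.8), np.float64(95.0))
1 [6. 0. 0.] -10.7 [-0.77  0.45  1.62  0.62  1.87 -3.02] [ 446. -165.  334.] (np.float64(56.7), np.float64(95.0)) 56.7
2 [4.2 0.  4.2] -10.7 [-0.69  0.39  1.66  0.63  1.82 -3.02] [ 454. -120.  340.] (np.float64(54.7), np.float64(96.0)) 54.7
3 [4.2 0.  4.2] -10.7 [-0.6   0.34  1.7   0.63  1.77 -3.02] [457. -72. 344.] (np.float64(52.2), np.float64(98.0)) 52.2
4 [4.2 0.  4.2] -10.7 [-0.51  0.29  1.75  0.63  1.72 -3.02] [455. -23. 344.] (np.float64(49.4), np.float64(101.0)) 49.4
5 [6. 0. 0.] -10.7 [-0.47  0.23  1.74  0.6   1.73 -3.02] [447. -11. 363.] (np.float64(46.4), np.float64(103.0)) 46.4
6 [6. 0. 0.] -10.7 [-0.42  0.19  1.73  0.57  1.74 -3.02] [439.   3. 381.] (np.float64(43.4), np.float64(105.0)) 43.5
7 [6. 0. 0.] -10.7 [-0.37  0.14  1.73  0.53  1.74 -3.02] [430.  18. 396.]
[... 3730 characters left out ...]
.] 0 [-1.07  0.62  1.06  0.53  2.34 -2.79] [ 375. -425.  461.] (np.float64(57.3), np.float64(94.0)) 57.3
10 [ 0. -6.  0.] 0 [-1.07  0.71  1.    0.51  2.31 -2.81] [ 394. -455.  413.] (np.float64(57.3), np.float64(94.0)) 57.3
11 [0. 6. 0.] 0 [-1.07  0.62  1.06  0.53  2.34 -2.79] [ 375. -425.  461.] (np.float64(57.3), np.float64(94.0)) 57.3
12 [ 0. -6.  0.] 0 [-1.07  0.71  1.    0.51  2.31 -2.81] [ 394. -455.  413.] (np.float64(57.3), np.float64(94.0)) 57.3
13 [0. 6. 0.] -10.7 [-1.07  0.62  1.06  0.53  2.34 -2.97] [ 375. -425.  461.] (np.float64(57.3), np.float64(94.0)) 57.3
14 [ 3.5 -3.5 -3.5] 0 [-1.11  0.71  0.94  0.5   2.39 -3.01] [ 363. -480.  441.] (np.float64(57.3), np.float64(94.0)) 57.3
```

```bash
cat > s10.py <<'E'
from st import *
from multiprocessing import Pool
s,p,T=st();q0=s["qpos"]
def job(tgt):
    q=rows(q0.copy(),np.array([0,0,-130.]),0,3)
    p1,T1=fk(q,P);q=rows(q,toolshift(T1,np.array(tgt)-p1),-105,12);p2,T2=fk(q,P)
    a=(q,p2,info(T2));q,p,T,log=greedy(q,tz(96,0),-10.7,16,p2,0)
    return tgt,a,q,p,info(T),log
if __name__=="__main__":
    with Pool(4) as po:
        for tgt,a,q,p,i,log in po.map(job,[[600,100,350],[550,250,350],[450,380,350],[650,250,300],[450,200,400],[400,300,350],[750,200,300],[600,0,300]],chunksize=1):
            print(tgt,a[0].round(2),a[2],"->",len(log),q.round(2),p.round(0),i)
E
python3 s10.py
```

```text
t 25.75 p [560.3  13.4  56.4] rot [ 3.138 -0.991  1.656] tilt (np.float64(56.8), np.float64(95.0)) q [-0.439  0.812  1.728  0.839  1.352 -1.046] F [-0.8 -0.2  0.8] M [-0.39 -0.06 -0.  ] op 0.498
[600, 100, 350] [-0.29  0.43  1.61  0.89  1.6  -2.42] (np.float64(56.8), np.float64(95.0)) -> 16 [ 0.44  0.29  1.45 -0.02  1.51 -3.02] [550. 253. 357.] (np.float64(6.0), np.float64(-144.0))
[550, 250, 350] [-0.07  0.31  1.78  1.    1.4  -2.35] (np.float64(56.8), np.float64(95.0)) -> 14 [ 0.53  0.06  1.8  -0.    1.29 -3.02] [426. 246. 322.] (np.float64(0.2), np.float64(-107.0))
[450, 380, 350] [ 0.19  0.17  1.97  1.11  1.19 -2.28] (np.float64(56.8), np.float64(95.0)) -> 16 [ 0.55  0.35  1.46  0.    1.27 -3.02] [581. 360. 314.] (np.float64(3.6), np.float64(34.0))
[650, 250, 300] [-0.06  0.51  1.59  1.    1.39 -2.36] (np.float64(56.8), np.float64(95.0)) -> 16 [ 0.5   0.46  1.47  0.    1.32 -3.02] [577. 314. 233.] (np.float64(6.4), np.float64(-152.0))
[450, 200, 400] [-0.18  0.11  1.92  0.94  1.52 -2.36] (np.float64(56.8), np.float64(95.0)) -> 15 [ 0.38 -0.07  1.94 -0.    1.25 -3.02] [396. 157. 318.] (np.float64(1.6), np.float64(13.0))
[400, 300, 350] [ 0.03  0.08  2.08  1.05  1.3  -2.37] (np.float64(56.8), np.float64(95.0)) -> 16 [ 0.59 -0.15  1.99 -0.02  1.25 -2.92] [332. 215. 326.] (np.float64(3.3), np.float64(19.0))
[750, 200, 300] [-0.11  0.66  1.32  0.97  1.49 -2.29] (np.float64(56.8), np.float64(95.0)) -> 16 [ 0.33  0.66  1.26  0.01  1.45 -3.02] [674. 232. 183.] (np.float64(13.4), np.float64(-163.0))
[600, 0, 300] [-0.43  0.53  1.56  0.82  1.65 -2.55] (np.float64(56.8), np.float64(95.0)) -> 16 [ 0.24  0.34  1.49 -0.    1.52 -3.02] [565. 136. 311.] (np.float64(11.7), np.float64(-166.0))
```

Emit:
drive_tool(moves=[[0.5, [0, 0, -5], 0], [0.5, [0, 0, -10], 0], [0.5, [0, 0, -12], 0]])

```text
clock: 26.12
eef_pos: [569.2, -88.9, 123.4]
tcp_rot: [3.134, -0.989, 1.657]
contact_force: [-0.2, 0.4, 0.1]
opening: 0.502
```

```bash
python3 look.py w15; python3 - <<'E'
from tgt import *
s,p,T=plan([550,250,350])
q=rows(s["qpos"],toolshift(T,np.array([550,250,350])-p),-135,13);print(q.round(2),fk(q,P)[0].round(0))
E
```

```text
t 26.125 pos [569.24 -88.88 123.36] rot [ 3.1339 -0.9894  1.6574] F [-0.22  0.37  0.14] M [-0.392 -0.037  0.017] op 0.502 q [-0.567  0.765  1.595  0.733  1.534 -0.977]
t 26.18 p [569.6 -89.9 123.9] rot [ 3.132 -0.989  1.658] tilt (np.float64(56.6), np.float64(94.0)) q [-0.568  0.765  1.594  0.732  1.535 -0.977] F [-0.1 -0.7  0.9] M [-0.42 -0.02 -0.03] op 0.497
shift cm [37.6   0.87 16.01] turn level 0.35 az 94.37 t [-0.0637  0.8329 -0.5498]
[-0.06  0.31  1.78  1.    1.4  -2.87] [549. 251. 351.]
```

View pics/w15.png

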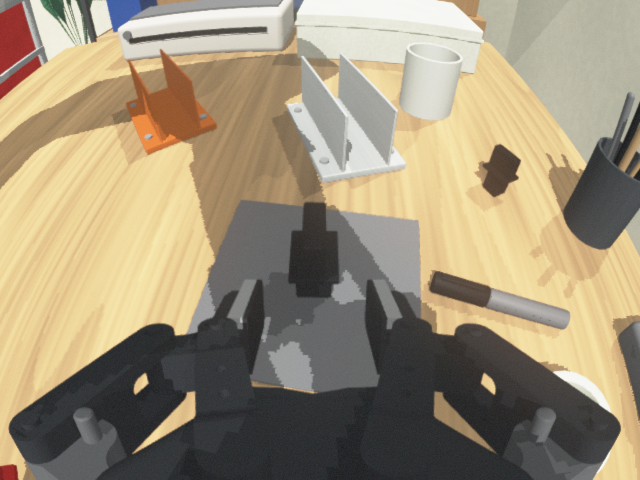

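Emit:
drive_tool(moves=[[0.5, [37.6, 0.9, 16], -135], [0.5, [37.6, 0.9, 16], -135], [0.5, [37.6, 0.9, 16], -135], [0.5, [37.6, 0.9, 16], -135], [0.5, [37.6, 0.9, 16], -135], [0.5, [37.6, 0.9, 16], -135], [0.5, [37.6, 0.9, 16], -135], [0.5, [37.6, 0.9, 16], -135], [0.5, [37.6, 0.9, 16], -135], [0.5, [37.6, 0.9, 16], -135], [0.5, [37.6, 0.9, 16], -135], [0.5, [37.6, 0.9, 16], -135]])

```text
clock: 27.68
eef_pos: [549.3, 250.9, 348.9]
tcp_rot: [2.276, 0.559, -2.639]
contact_force: [-0.5, -0.9, 0.5]
opening: 0.499
```

```bash
python3 - <<'E'
from st import *
s,p,T=st();greedy(s["qpos"],tz(96,0),-10.7,16,p)
E
```

```text
t 27.68 p [549.3 250.9 348.9] rot [ 2.276  0.559 -2.639] tilt (np.float64(56.7), np.float64(95.0)) q [-0.063  0.311  1.783  0.997  1.398 -2.773] F [-0.5 -0.9  0.5] M [-0.38 -0.   -0.06] op 0.499
1 [ 4.2 -4.2  0. ] -10.7 [-0.11  0.36  1.8   0.97  1.39 -3.02] [550. 222. 309.] (np.float64(55.9), np.float64(95.0)) 55.9
2 [6. 0. 0.] -10.7 [-0.08  0.3   1.8   0.89  1.39 -3.02] [531. 223. 323.] (np.float64(51.2), np.float64(97.0)) 51.2
3 [6. 0. 0.] -10.7 [-0.04  0.24  1.8   0.81  1.38 -3.02] [511. 225. 334.] (np.float64(46.4), np.float64(99.0)) 46.4
4 [6. 0. 0.] -10.7 [ 0.    0.19  1.8   0.73  1.38 -3.02] [492. 227. 343.] (np.float64(41.5), np.float64(101.0)) 41.5
5 [6. 0. 0.] -10.7 [ 0.06  0.13  1.81  0.64  1.36 -3.02] [472. 229. 349.] (np.float64(36.4), np.float64(102.0)) 36.4
6 [6. 0. 0.] -10.7 [ 0.12  0.08  1.82  0.56  1.35 -3.02] [452. 232. 352.] (np.float64(31.3), np.float64(103.0)) 31.3
7 [6. 0. 0.] -10.7 [ 0.18  0.03  1.84  0.47  1.33 -3.02] [431. 233. 352.] (np.float64(26.1), np.float64(104.0)) 26.1
8 [6. 0. 0.] -10.7 [ 0.25 -0.01  1.86  0.38  1.3  -3.02] [412. 233. 350.] (np.float
[... 246 characters left out ...]
.7), np.float64(94.0)) 10.7
11 [6. 0. 0.] -10.7 [ 0.48 -0.03  1.86  0.08  1.23 -3.02] [406. 240. 338.] (np.float64(6.3), np.float64(72.0)) 6.3
12 [6. 0. 0.] 0 [ 0.43 -0.04  1.88  0.04  1.23 -3.02] [415. 206. 334.] (np.float64(4.9), np.float64(53.0)) 4.9
13 [6. 0. 0.] 0 [ 0.38 -0.05  1.89  0.    1.23 -3.02] [423. 172. 331.] (np.float64(4.3), np.float64(25.0)) 4.3
14 [ 0. -6.  0.] 0 [ 0.38  0.05  1.78 -0.    1.24 -3.02] [480. 190. 335.] (np.float64(4.2), np.float64(21.0)) 4.2
15 [0. 6. 0.] 0 [ 0.39 -0.05  1.89 -0.    1.23 -3.  ] [422. 175. 331.] (np.float64(4.2), np.float64(21.0)) 4.2
16 [0. 0. 0.] 0 [ 0.39 -0.05  1.89 -0.    1.23 -3.  ] [422. 175. 331.] (np.float64(4.2), np.float64(21.0)) 4.2
```

Emit:
drive_tool(moves=[[0.5, [4.2, -4.2, 0], -10.7]])

```text
clock: 27.8
eef_pos: [550.0, 224.0, 310.3]
tcp_rot: [2.37, 0.675, -2.485]
contact_force: [1.1, -0.5, -1.5]
opening: 0.499
```

Emit:
drive_tool(moves=[[0.5, [6, 0, 0], -10.7]])

```text
clock: 27.92
eef_pos: [530.2, 226.1, 321.2]
tcp_rot: [2.475, 0.663, -2.35]
contact_force: [-0.0, 0.6, 0.8]
opening: 0.5
```

Emit:
drive_tool(moves=[[0.5, [6, 0, 0], -10.7]])

```text
clock: 28.05
eef_pos: [512.4, 231.7, 337.4]
tcp_rot: [2.59, 0.654, -2.202]
contact_force: [-0.3, 0.9, 0.7]
opening: 0.502
```

Emit:
drive_tool(moves=[[0.5, [6, 0, 0], -10.7]])

```text
clock: 28.18
eef_pos: [492.1, 238.0, 350.3]
tcp_rot: [2.701, 0.627, -2.058]
contact_force: [0.3, 0.2, 0.1]
opening: 0.498
```

Emit:
drive_tool(moves=[[0.5, [6, 0, 0], -10.7]])

```text
clock: 28.3
eef_pos: [470.9, 245.1, 360.5]
tcp_rot: [2.806, 0.588, -1.918]
contact_force: [-0.2, -0.2, -0.1]
opening: 0.496
```

Emit:
drive_tool(moves=[[0.5, [6, 0, 0], -10.7]])

```text
clock: 28.42
eef_pos: [448.6, 252.4, 367.2]
tcp_rot: [2.902, 0.538, -1.785]
contact_force: [0.1, 0.3, 0.1]
opening: 0.501
```

Emit:
drive_tool(moves=[[0.5, [6, 0, 0], -10.7]])

```text
clock: 28.55
eef_pos: [425.6, 259.0, 370.3]
tcp_rot: [2.989, 0.479, -1.657]
contact_force: [0.2, 0.8, -0.8]
opening: 0.502
```

Emit:
drive_tool(moves=[[0.5, [6, 0, 0], -10.7]])

```text
clock: 28.68
eef_pos: [402.3, 264.0, 369.9]
tcp_rot: [3.065, 0.41, -1.534]
contact_force: [-0.2, 0.6, 0.7]
opening: 0.502
```

```bash
sed -i 's/tz(96.25,float(sys.argv\[1\]))/tz(96.25,float(sys.argv[1]));TURN=float(sys.argv[3]) if len(sys.argv)>3 else 10.7/; s/(i,n,g,q,p,T,9)/(i,n,g,q,p,T,9,TURN)/; s/seed,n,goal,q,p,T,it=a/seed,n,goal,q,p,T,it,tu=a/; s/it=it,N=40)/it=it,N=40,turn=tu)/' s8.py; python3 s8.py 0 5,6,7,8 -10.7
```

```text
t 28.68 p [402.3 264.  369.9] rot [ 3.065  0.41  -1.534] tilt (np.float64(23.9), np.float64(103.0)) q [ 0.286 -0.022  1.842  0.43   1.319 -3.017] F [-0.2  0.6  0.7] M [-0.18 -0.01 -0.03] op 0.502
103.00188824409983
5 4.64
[ 5.4 -2.8  1.9] -1.7 [ 0.28  0.02  1.85  0.39  1.27 -3.02] [423. 250. 342.] (np.float64(21.3), np.float64(103.0))
[ 4.6 -5.3 -2. ] -7.1 [ 0.3   0.07  1.75  0.32  1.31 -3.02] [460. 248. 355.] (np.float64(17.5), np.float64(102.0))
[ 5.6 -2.8  2.6] -10.7 [ 0.37  0.1   1.76  0.22  1.24 -3.02] [470. 260. 329.] (np.float64(12.2), np.float64(98.0))
[ 3.9 -2.8  0.4] -10.7 [ 0.44  0.13  1.72  0.12  1.23 -3.02] [483. 274. 324.] (np.float64(7.6), np.float64(86.0))
[ 3.8 -2.   2.1] -10.7 [ 0.52  0.16  1.73  0.02  1.17 -3.02] [491. 288. 300.] (np.float64(4.6), np.float64(46.0))
6 5.01
[ 6.  -5.2 -1.3] -1.1 [ 0.25  0.03  1.78  0.39  1.34 -3.02] [439. 242. 368.] (np.float64(21.7), np.float64(103.0))
[ 4.4 -2.6  2.9] -7.7 [ 0.31  0.07  1.79  0.32  1.27 -3.02] [452. 254. 339.] (np.float64(17.6), np.float64(102.0))
[ 3.7 -4.1 -1.9] -8.3 [ 0.34  0.11  1.69  0.24  1.31 -3.02] [483. 25
[... 1406 characters left out ...]
), np.float64(103.0))
[ 6.  -2.2  0.1] -3.1 [ 0.25  0.09  1.74  0.27  1.32 -3.02] [479. 214. 349.] (np.float64(15.2), np.float64(103.0))
[ 5.1 -3.9 -3. ] -10.7 [ 0.3   0.11  1.65  0.18  1.36 -3.02] [501. 220. 373.] (np.float64(10.4), np.float64(100.0))
[3.  2.  3.3] -9.9 [ 0.39  0.08  1.75  0.11  1.28 -3.02] [468. 234. 340.] (np.float64(6.5), np.float64(91.0))
[ 4.3 -1.3 -4.5] -9.1 [ 0.45  0.05  1.68  0.03  1.36 -3.02] [470. 236. 381.] (np.float64(3.4), np.float64(57.0))
[-3.3 -2.1  1. ] 2.3 [ 0.5   0.1   1.64  0.03  1.34 -2.92] [480. 274. 373.] (np.float64(3.4), np.float64(57.0))
[-2.9 -2.4 -2.3] -7.7 [ 0.54  0.14  1.55  0.03  1.4  -3.02] [494. 307. 398.] (np.float64(3.4), np.float64(57.0))
```

```bash
cat > s11.py <<'E'
from st import *
from multiprocessing import Pool
s,p,T=st();q0=s["qpos"]
def job(a):
    tgt,tu=a
    sh=toolshift(T,np.array(tgt)-p)
    q=rows(q0.copy(),sh,tu,4);p2,T2=fk(q,P)
    st_=(q,p2,info(T2));q,p3,T3,log=greedy(q,tz(96,0),-10.7,9,p2,0)
    return tgt,tu,sh,st_,q,p3,info(T3),log
if __name__=="__main__":
    with Pool(4) as po:
        for tgt,tu,sh,a,q,p,i,log in po.map(job,[([420,150,370],17,),([450,100,370],22),([470,60,370],28),([480,0,370],34),([440,180,300],10),([400,100,370],25),([400,60,370],28),([450,220,350],6)],chunksize=1):
            print(tgt,tu,(sh/10).round(1),a[0].round(2),a[2],"->",len(log),q.round(2),p.round(0),i);print([((x/10).round(1).tolist(),y) for x,y in log])
E
python3 s11.py
```

```text
t 28.68 p [402.3 264.  369.9] rot [ 3.065  0.41  -1.534] tilt (np.float64(23.9), np.float64(103.0)) q [ 0.286 -0.022  1.842  0.43   1.319 -3.017] F [-0.2  0.6  0.7] M [-0.18 -0.01 -0.03] op 0.502
[420, 150, 370] 17 [10.5 -1.  -4.7] [ 0.03 -0.02  1.84  0.41  1.42 -2.95] (np.float64(23.9), np.float64(103.0)) -> 5 [ 0.43 -0.12  1.92  0.    1.32 -3.02] [372. 169. 348.] (np.float64(1.7), np.float64(25.0))
[([6.0, 0.0, 0.0], -10.7), ([6.0, 0.0, 0.0], -10.7), ([6.0, 0.0, 0.0], -10.7), ([6.0, 0.0, 0.0], -10.7), ([4.2, -4.2, 0.0], -10.7)]
[450, 100, 370] 22 [15.2 -3.6 -6.9] [-0.08  0.03  1.79  0.4   1.46 -2.96] (np.float64(23.9), np.float64(103.0)) -> 5 [ 0.3  -0.14  1.93  0.    1.38 -3.02] [366. 115. 353.] (np.float64(1.0), np.float64(-173.0))
[([6.0, 0.0, 0.0], -10.7), ([6.0, 0.0, 0.0], -10.7), ([6.0, 0.0, 0.0], -10.7), ([6.0, 0.0, 0.0], -10.7), ([6.0, 0.0, 0.0], -10.7)]
[470, 60, 370] 28 [18.9 -5.4 -8.7] [-0.15  0.07  1.74  0.39  1.49 -2.92] (np.float64(23.9), np.float64(103.0)) -> 9 [ 0.35 -0.1   1.79 -0.    1.51 -3.01] [382. 137. 399.] (np.float64(3.2), np.float64(-159.0))
[([6.0, 0.0, 0
[... 1587 characters left out ...]
.] (np.float64(2.2), np.float64(-155.0))
[([6.0, 0.0, 0.0], -10.7), ([6.0, 0.0, 0.0], -10.7), ([6.0, 0.0, 0.0], -10.7), ([6.0, 0.0, 0.0], -10.7), ([6.0, 0.0, 0.0], -10.7), ([-3.5, -3.5, 3.5], -10.7), ([0.0, -4.2, -4.2], 0), ([-3.5, -3.5, 3.5], 0), ([0.0, 0.0, 0.0], 0)]
[450, 220, 350] 6 [ 5.  -4.6 -0.3] [ 0.18  0.06  1.8   0.43  1.33 -3.02] (np.float64(23.6), np.float64(103.0)) -> 9 [ 0.57  0.03  1.57 -0.01  1.48 -2.89] [452. 283. 449.] (np.float64(4.0), np.float64(24.0))
[([6.0, 0.0, 0.0], -10.7), ([6.0, 0.0, 0.0], -10.7), ([6.0, 0.0, 0.0], -10.7), ([6.0, 0.0, 0.0], -10.7), ([4.2, -4.2, 0.0], 0), ([0.0, -4.2, -4.2], 0), ([-3.5, -3.5, -3.5], 0), ([0.0, 6.0, 0.0], 0), ([-3.5, -3.5, -3.5], 0)]
```

Go to about (440,120,370), turn +20, then ratchet four rows.

Emit:
drive_tool(moves=[[0.5, [6.5, -1.2, -3], 10], [0.5, [13.5, -2.5, -6], 20], [0.5, [13.5, -2.5, -6], 20], [0.5, [13.5, -2.5, -6], 20]])

```text
clock: 29.18
eef_pos: [436.8, 117.9, 368.1]
tcp_rot: [2.922, 0.358, -1.908]
contact_force: [-0.7, 0.4, -0.7]
opening: 0.498
```

Emit:
drive_tool(moves=[[0.5, [6, 0, 0], -10.7]])

```text
clock: 29.3
eef_pos: [417.0, 119.9, 365.5]
tcp_rot: [2.982, 0.318, -1.779]
contact_force: [-0.0, -0.1, 0.2]
opening: 0.501
```

Emit:
drive_tool(moves=[[0.5, [6, 0, 0], -10.7]])

```text
clock: 29.42
eef_pos: [396.3, 132.5, 364.1]
tcp_rot: [3.035, 0.255, -1.664]
contact_force: [0.4, 0.1, 0.7]
opening: 0.503
```

Emit:
drive_tool(moves=[[0.5, [6, 0, 0], -10.7]])

```text
clock: 29.55
eef_pos: [375.3, 143.0, 360.9]
tcp_rot: [3.082, 0.187, -1.546]
contact_force: [-0.7, 1.0, 0.6]
opening: 0.501
```

```bash
python3 s8.py 0 2,3,3,4 -10.7
```

```text
t 29.55 p [375.3 143.  360.9] rot [ 3.082  0.187 -1.546] tilt (np.float64(11.2), np.float64(109.0)) q [ 0.195 -0.116  1.899  0.198  1.39  -3.016] F [-0.7  1.   0.6] M [-0.07 -0.07 -0.05] op 0.501
109.19142424445181
2 0.99
[ 6.  -2.4  0.4] -10.7 [ 0.28 -0.1   1.9   0.11  1.36 -3.02] [381. 147. 352.] (np.float64(6.2), np.float64(110.0))
[ 6.  -0.9  1. ] -10.7 [ 0.36 -0.11  1.93  0.02  1.31 -3.02] [375. 149. 336.] (np.float64(1.0), np.float64(91.0))
3 0.1
[ 4.  -5.1 -2.3] -10.5 [ 0.28 -0.07  1.81  0.12  1.41 -3.02] [408. 158. 379.] (np.float64(6.9), np.float64(110.0))
[ 4.4 -1.9  1.9] -1.7 [ 0.27 -0.03  1.82  0.08  1.36 -3.02] [425. 145. 356.] (np.float64(4.8), np.float64(111.0))
[ 5.3 -2.6 -1.7] -10.2 [ 0.33 -0.02  1.78 -0.    1.38 -3.02] [438. 151. 368.] (np.float64(0.1), np.float64(-50.0))
3 0.04
[ 4.7 -4.1 -0.1] -8.4 [ 0.25 -0.07  1.85  0.13  1.37 -3.02] [404. 148. 357.] (np.float64(7.1), np.float64(111.0))
[ 5.4 -3.1 -0.4] -7.8 [ 0.3  -0.03  1.82  0.05  1.36 -3.02] [425. 147. 356.] (np.float64(2.8), np.float64(113.0))
[ 1.1 -0.5  1.6] -8.2 [ 0.38 -0.02  1.84 -0.    1.32 -3.02] [420. 168. 339.] (np.float64(0.0), np.float64(-61.0))
4 0.1
[ 3.3 -2.  -0.7] -3.4 [ 0.2  -0.09  1.87  0.16  1.39 -3.02] [391. 136. 364.] (np.float64(9.2), np.float64(111.0))
[ 3.3 -5.  -2.7] -8.1 [ 0.26 -0.04  1.76  0.1   1.43 -3.02] [429. 149. 387.] (np.float64(5.6), np.float64(113.0))
[ 1.9 -2.8  0.4] -9.6 [ 0.35 -0.    1.73  0.04  1.41 -3.02] [444. 176. 382.] (np.float64(2.2), np.float64(114.0))
[ 0.5  2.9 -2.2] -7.6 [ 0.44 -0.07  1.75  0.    1.46 -3.02] [405. 190. 404.] (np.float64(0.1), np.float64(73.0))
```

Emit:
drive_tool(moves=[[0.5, [4.7, -4.1, -0.1], -8.4]])

```text
clock: 29.68
eef_pos: [399.7, 154.7, 357.8]
tcp_rot: [3.11, 0.124, -1.461]
contact_force: [1.3, 0.0, -0.3]
opening: 0.498
```

Emit:
drive_tool(moves=[[0.5, [5.4, -3.1, -0.4], -7.8]])

```text
clock: 29.8
eef_pos: [418.3, 160.6, 357.0]
tcp_rot: [3.131, 0.057, -1.391]
contact_force: [-0.3, -0.4, 0.1]
opening: 0.496
```

```bash
python3 s8.py 0 1,2,2,3 -5
```

```text
t 29.8 p [418.3 160.6 357. ] rot [ 3.131  0.057 -1.391] tilt (np.float64(3.3), np.float64(111.0)) q [ 0.319 -0.039  1.824  0.06   1.359 -3.016] F [-0.3 -0.4  0.1] M [-0.02  0.   -0.05] op 0.496
111.12484119118848
1 0.18
[ 2.1 -4.1  0.8] -8.2 [ 0.39  0.03  1.78  0.    1.33 -3.02] [448. 182. 348.] (np.float64(0.2), np.float64(52.0))
2 0.15
[ 0.6 -0.7 -1.1] -6.5 [ 0.38 -0.04  1.8   0.02  1.38 -3.02] [418. 178. 368.] (np.float64(1.4), np.float64(108.0))
[ 2.8 -0.2 -1.5] -1.1 [ 0.38 -0.05  1.78  0.    1.41 -3.02] [421. 167. 382.] (np.float64(0.1), np.float64(74.0))
2 0.12
[ 2.1 -0.2  0.5] -5.0 [ 0.36 -0.04  1.84  0.02  1.34 -3.02] [416. 164. 351.] (np.float64(1.3), np.float64(110.0))
[-0.8  1.7  0.7] -6.1 [ 0.44 -0.06  1.87 -0.    1.33 -3.02] [391. 182. 344.] (np.float64(0.1), np.float64(6.0))
3 0.03
[ 2.3  0.5 -0.2] -2.9 [ 0.33 -0.05  1.84  0.03  1.36 -3.02] [412. 154. 359.] (np.float64(1.9), np.float64(112.0))
[ 0.4 -3.3  3.1] -5.2 [ 0.39  0.02  1.83 -0.    1.29 -3.02] [437. 177. 327.] (np.float64(0.0), np.float64(0.0))
[-0.9  3.4 -2.5] 4.0 [ 0.42 -0.05  1.85 -0.    1.35 -2.92] [401. 177. 352.] (np.float64(0.0), np.float64(0.0))
```

Emit:
drive_tool(moves=[[0.5, [2.1, -4.1, 0.8], -8.2]])

```text
clock: 29.92
eef_pos: [445.5, 188.9, 347.7]
tcp_rot: [-3.138, 0.004, -1.302]
contact_force: [0.5, -0.1, 0.1]
opening: 0.503
```

```bash
python3 -c "
from st import *
s,p,T=st();print(T.as_matrix().round(3))"; python3 - <<'E'
from rig import r
from h import *
f=r.grab_frame("top");cv2.imwrite("pics/tp16.png",cv2.resize(f["color"][180:300,280:500,::-1].copy(),None,fx=3.5,fy=3.5,interpolation=2))
for t in("bung_grip","rack"): print(t,[(round(d["score"],2),np.round(d["at"],1)) for d in r.spot_point(t,"top")])
f=r.grab_frame("scene");cv2.imwrite("pics/sc16.png",f["color"][:,:,::-1])
print([(round(d["score"],2),np.round(d["at"],1)) for d in r.spot_point("bung_grip","scene")])
E
```

```text
t 29.93 p [445.5 188.9 347.7] rot [-3.138  0.004 -1.302] tilt (np.float64(0.3), np.float64(63.0)) q [ 0.395  0.027  1.778  0.004  1.333 -3.016] F [ 0.5 -0.1  0.1] M [-0.07  0.01 -0.  ] op 0.503
[[ 0.266 -0.964  0.002]
 [-0.964 -0.266  0.005]
 [-0.004 -0.004 -1.   ]]
bung_grip [(0.82, array([328.9, 231. ])), (0.64, array([435.5, 314.1])), (0.48, array([380.4, 161.7]))]
rack [(0.74, array([234.7, 232.1])), (0.62, array([213.9, 339.1])), (0.58, array([270.2, 156.8]))]
[(0.86, array([310.9, 247.8])), (0.76, array([277. , 177.4]))]
```

View pics/tp16.png

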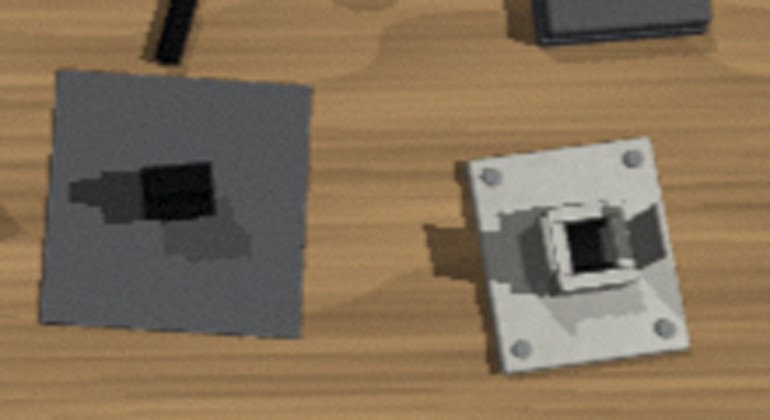

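View pics/sc16.png

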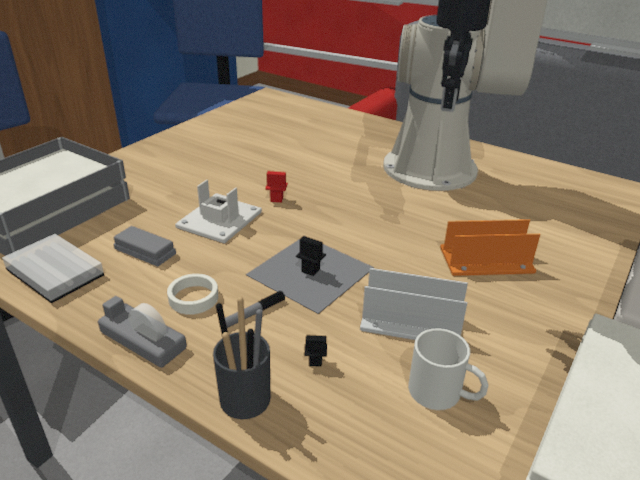

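Emit:
drive_tool(moves=[[0.2, [21.3, -6, 15.8], 100.8], [0.2, [21.3, -6, 15.8], 100.8], [0.2, [21.3, -6, 15.8], 100.8], [0.2, [21.3, -6, 15.8], 100.8], [0.2, [21.3, -6, 15.8], 100.8], [0.2, [21.3, -6, 15.8], 100.8], [0.2, [21.3, -6, 15.8], 100.8], [0.2, [21.3, -6, 15.8], 100.8], [0.2, [21.3, -6, 15.8], 100.8], [0.2, [21.3, -6, 15.8], 100.8], [0.2, [21.3, -6, 15.8], 100.8]])

```text
clock: 31.55
eef_pos: [557.7, -1.2, 188.0]
tcp_rot: [3.135, -0.001, -3.065]
contact_force: [0.4, 0.2, -0.4]
opening: 0.798
```

```bash
python3 look.py w16; python3 - <<'E'
from h import *
i=cv2.imread("pics/w16.png");cv2.imwrite("pics/w16c.png",cv2.resize(i[160:290,230:400],None,fx=4.5,fy=4.5,interpolation=2))
E
```

```text
t 31.55 pos [557.7   -1.18 188.03] rot [ 3.1353e+00 -6.0000e-04 -3.0649e+00] F [ 0.35  0.19 -0.39] M [-0.003  0.012 -0.023] op 0.798 q [-0.009  0.296  1.82   0.007  1.026 -1.66 ]
```

View pics/w16.png

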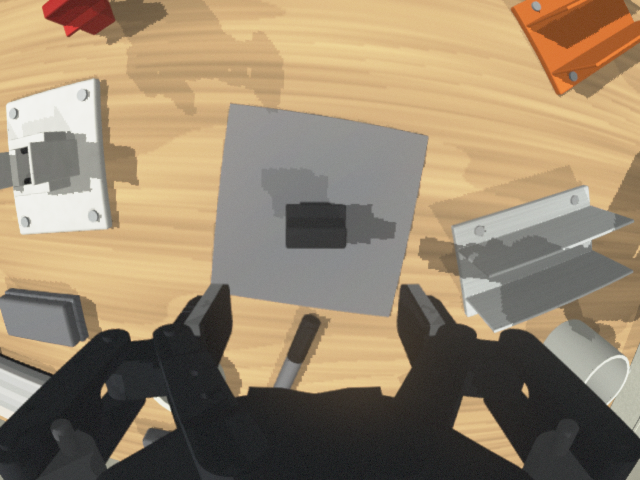

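View pics/w16c.png

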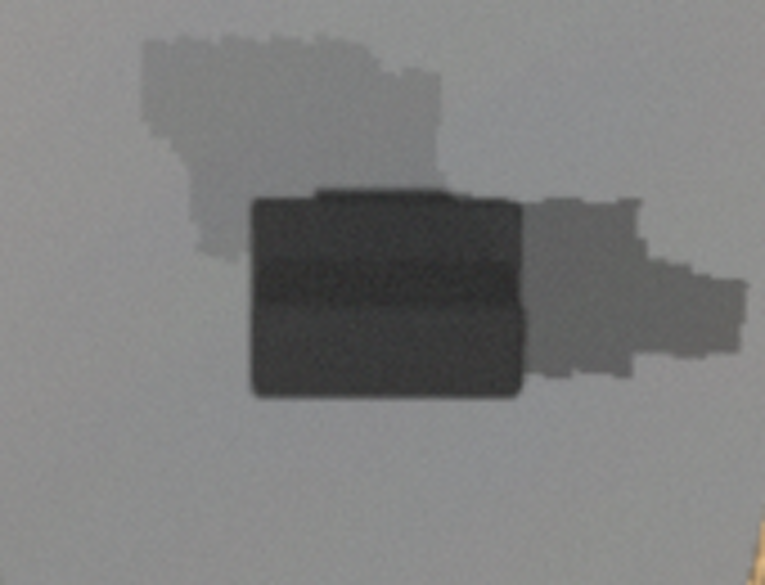

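```bash
python3 - <<'E'
from rig import r
from h import *
f=r.grab_frame("wrist");P=np.load("w16.npz")["P"]
q=lambda x,y:((x+.5)/4.5-.5+230,(y+.5)/4.5-.5+160)
c=np.array([at_z(f,P,q(*p),75)[:2] for p in((252,304),(524,304),(523,398),(252,398))])
print(c.round(1),c.mean(0).round(1),[np.linalg.norm(c[i]-c[i-1]).round(1) for i in range(4)])
d=c[0]-c[1];print(np.degrees(np.arctan2(d[1],d[0])))
d=c[3]-c[2];print(np.degrees(np.arctan2(d[1],d[0])))
s=r.sense();print(s["eef_pos"],s["tcp_rot"])
# rack: 4 corner points of plates tops?
i=cv2.imread("pics/w16.png");cv2.imwrite("pics/w16r.png",cv2.resize(i[170:340,440:640],None,fx=3.9,fy=3.5,interpolation=2))
E
```

```text
[[555.5 -21.8]
 [552.3  20.9]
 [567.7  22.3]
 [570.9 -20.9]] [5.616e+02 1.000e-01] [np.float64(15.4), np.float64(42.8), np.float64(15.5), np.float64(43.3)]
-85.71110470596228
-85.74583849265149
[557.92123976  -1.07416683 187.91951349] [ 3.13547272e+00 -6.46053646e-04 -3.06324207e+00]
```

```bash
python3 -c "
from tgt import *
s,p,T=st();print((toolshift(T,np.array([561.4,0.1,100])-p)/10).round(2),(toolshift(T,np.array([561.4,0.1,46])-p)/10).round(2))"
```

```text
t 31.65 p [557.9  -1.1 187.9] rot [ 3.135e+00 -1.000e-03 -3.063e+00] tilt (np.float64(0.4), np.float64(101.0)) q [-0.008  0.297  1.82   0.007  1.026 -1.661] F [-0.4  0.8  0.4] M [ 0.02 -0.01 -0.01] op 0.802
[-0.36  0.04  8.79] [-0.37  0.   14.19]
```

Emit:
drive_tool(moves=[[0.1, [-0.36, 0.04, 6], 0], [0.1, [-0.36, 0.03, 11], 0], [0.1, [-0.37, 0, 14.2], 0], [0.1, [-0.37, 0, 14.2], 0], [0.1, [-0.37, 0, 14.2], 0]], grip_force=50)

```text
clock: 32.28
eef_pos: [562.3, 0.0, 47.1]
tcp_rot: [3.136, 0.001, -3.063]
contact_force: [-0.1, 0.0, 0.1]
opening: 0.9
```

```bash
python3 look.py w17
```

```text
t 32.275 pos [5.6228e+02 1.0000e-02 4.7150e+01] rot [ 3.1355e+00  8.0000e-04 -3.0629e+00] F [-0.13  0.03  0.13] M [0.059 0.01  0.009] op 0.9 q [-0.006  0.497  1.902  0.009  0.743 -1.663]
```

View pics/w17.png

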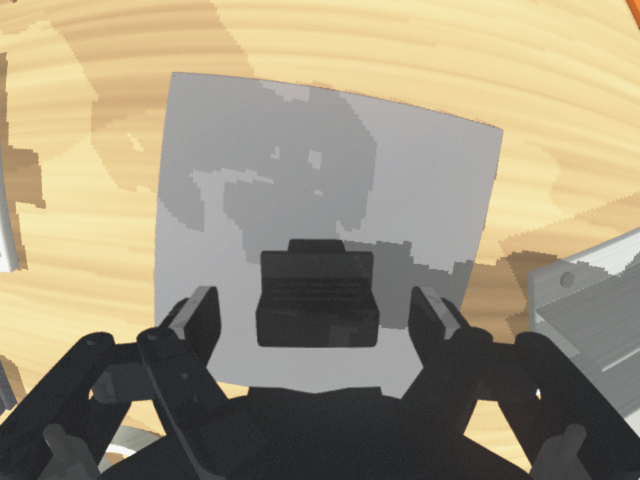

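Emit:
drive_tool(moves=[[0.4, [0, 0, 0], 0], [1, [0, 0, 0], 0], [1, [0, 0, 0], 0], [1, [0, 0, 0], 0]])

```text
clock: 32.83
eef_pos: [563.7, 0.1, 49.1]
tcp_rot: [3.136, 0.004, -3.063]
contact_force: [-0.6, 0.5, 9.6]
opening: 0.504
```

```bash
python3 look.py w18
```

```text
t 32.825 pos [5.6371e+02 8.0000e-02 4.9060e+01] rot [ 3.1358  0.0042 -3.0629] F [-0.63  0.52  9.55] M [0.005 0.243 0.012] op 0.504 q [-0.006  0.494  1.9    0.009  0.744 -1.662]
```

View pics/w18.png

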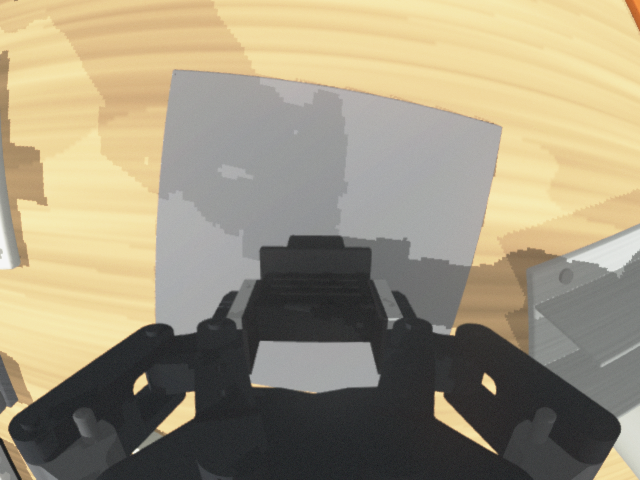

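Emit:
drive_tool(moves=[[1, [0, 0, -1], 0], [1, [0, 0, -6], 0], [1, [0, 0, -11], 0], [1, [0, 0, -11], 0]])

```text
clock: 33.38
eef_pos: [566.1, -0.6, 163.8]
tcp_rot: [3.137, 0.012, -3.063]
contact_force: [0.8, -1.0, -1.3]
opening: 0.507
```

```bash
python3 -c "
from tgt import *
s,p,T=st();print((toolshift(T,np.array([578,228.7,165])-p)/10).round(2), np.degrees(s['tcp_rot'][2])+159.4)"; python3 ovb.py ob4 561.6 0.1 113 4.3 scene
```

```text
t 33.38 p [566.1  -0.6 163.8] rot [ 3.137  0.012 -3.063] tilt (np.float64(0.8), np.float64(27.0)) q [-0.007  0.331  1.832  0.007  0.966 -1.661] F [ 0.8 -1.  -1.3] M [-0.04  0.   -0.02] op 0.507
[-2.99 22.77  0.03] -16.087741357260654
```

View pics/ob4.png

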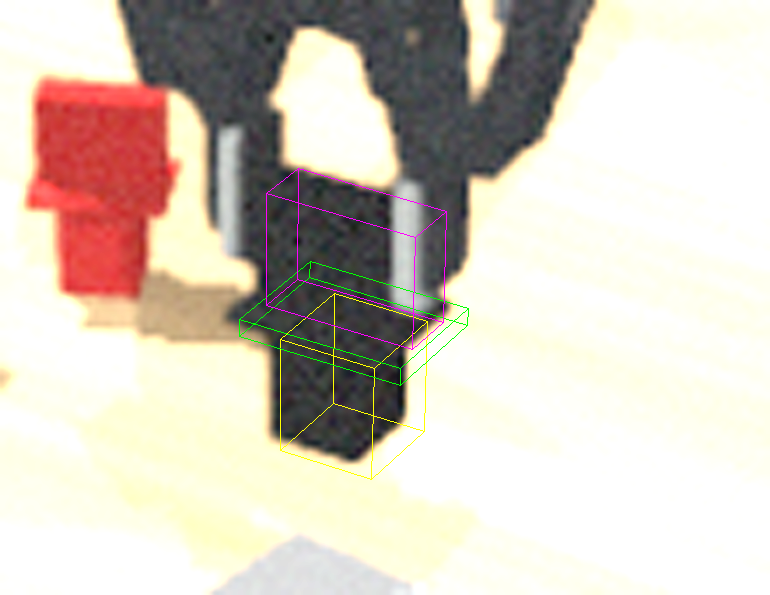

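Emit:
drive_tool(moves=[[1, [-3, 22.8, 0], -16.1], [1, [-3, 22.8, 0], -16.1], [1, [-3, 22.8, 0], -16.1], [1, [-3, 22.8, 0], -16.1], [1, [-3, 22.8, 0], -16.1], [1, [-3, 22.8, 0], -16.1]])

```text
clock: 34.17
eef_pos: [575.6, 228.3, 161.7]
tcp_rot: [3.139, 0.007, -2.781]
contact_force: [-0.4, 0.3, -0.2]
opening: 0.503
```

```bash
python3 look.py w19 rack bung_grip; python3 - <<'E'
from rig import r
from h import *
f=r.grab_frame("top");cv2.imwrite("pics/tp19.png",cv2.resize(f["color"][180:290,170:300,::-1].copy(),None,fx=6,fy=5.4,interpolation=2))
E
python3 ovb.py ob5 576 228 119 20.6 scene
```

```text
t 34.175 pos [575.58 228.34 161.73] rot [ 3.1392  0.0073 -2.7812] F [-0.36  0.28 -0.21] M [-0.002  0.017  0.031] op 0.503 q [ 0.374  0.412  1.714  0.003  1.008 -1.559]
rack [(0.97, [314.6, 217.7])]
bung_grip [(0.92, [313.4, 304.9])]
```

View pics/w19.png

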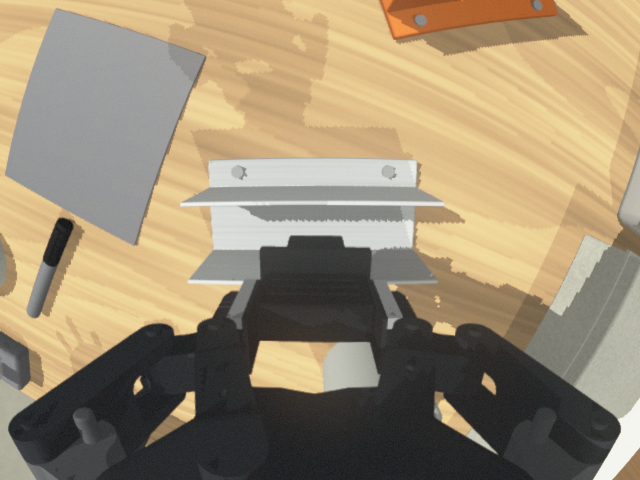

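View pics/tp19.png

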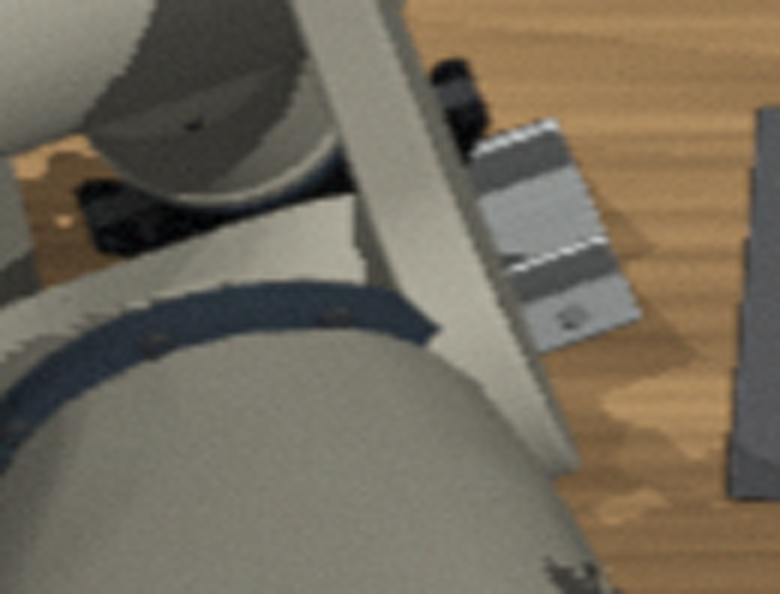

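View pics/ob5.png

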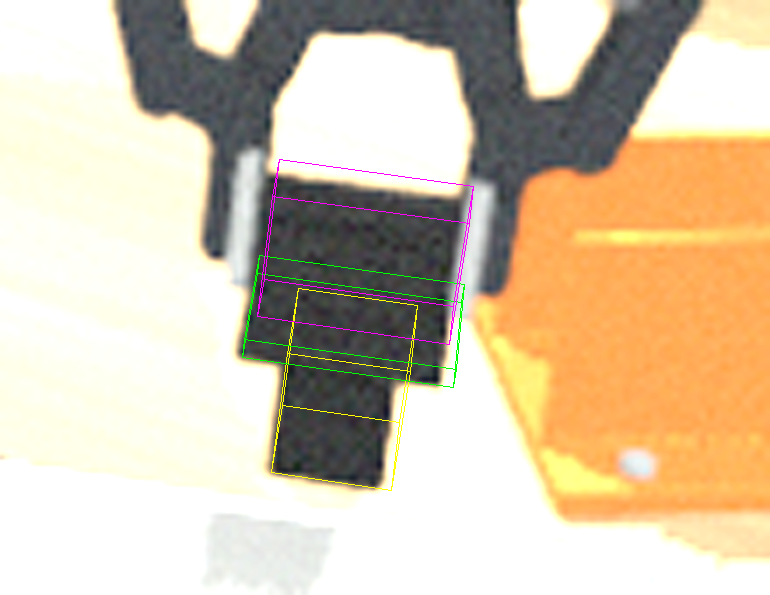

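```bash
python3 - <<'E'
from rig import r
from h import *
f=r.grab_frame("wrist");P=np.load("w19.npz")["P"]
c=np.array([at_z(f,P,p,80)[:2] for p in((182,204),(443,204),(437,282),(189,282))]);print(c.round(1),c.mean(0).round(1))
for a,b in((1,0),(2,3)): d=c[b]-c[a];print(np.linalg.norm(d),np.degrees(np.arctan2(d[1],d[0])))
b=np.array([at_z(f,P,p,10)[:2] for p in((210,161),(417,161))]);print("floor edge",b.round(1),b.mean(0))
s=r.sense();T=R.from_euler("xyz",s["tcp_rot"])
fin=np.array([at_z(f,P,p,161.7-46.1+72)[:2] for p in((246,340),(384,340))]);print("fin near edge",fin.round(1),fin.mean(0))
print(s["eef_pos"],T.as_matrix().round(3))
E
```

```text
[[580.7 139.7]
 [522.2 295.3]
 [571.9 315.1]
 [630.8 158.2]] [576.4 227.1]
166.20576241726778 -69.4148169455007
167.60446914431535 -69.43023130976972
floor edge [[559.7 132.3]
 [500.9 288.6]] [530.31951098 210.42402296]
fin near edge [[588.8 205.7]
 [571.2 253. ]] [579.98734467 229.34138729]
[576.61122283 228.04467257 162.94103504] [[-0.936 -0.351  0.008]
 [-0.351  0.936  0.006]
 [-0.01   0.003 -1.   ]]
```

```bash
python3 -c "
from tgt import *
s,p,T=st();print((toolshift(T,np.array([579,228.4,100])-p)/10).round(2),(toolshift(T,np.array([579,228.4,58.5])-p)/10).round(2))"
```

```text
t 34.48 p [576.6 228.  162.9] rot [ 3.139  0.01  -2.783] tilt (np.float64(0.6), np.float64(37.0)) q [ 0.373  0.411  1.713  0.003  1.008 -1.558] F [-0.5  0.  -0.3] M [0.05 0.1  0.04] op 0.503
[-0.18 -0.07  6.3 ] [-0.14 -0.08 10.45]
```

Emit:
drive_tool(moves=[[1, [-0.18, -0.07, 2], 0], [1, [-0.18, -0.07, 4.5], 0], [1, [-0.18, -0.07, 6], 0], [1, [-0.18, -0.07, 6.3], 0]])

```text
clock: 34.98
eef_pos: [578.2, 228.0, 98.3]
tcp_rot: [3.139, 0.007, -2.783]
contact_force: [0.3, -0.2, -0.5]
opening: 0.506
```

```bash
python3 look.py w20;  python3 ovb.py ob6 576.4 227.3 55 20.6 scene; python3 -c "
from tgt import *
s,p,T=st();print((toolshift(T,np.array([579,228.4,58])-p)/10).round(2))"
```

```text
t 34.975 pos [578.22 227.97  98.27] rot [ 3.1389  0.0071 -2.7833] F [ 0.29 -0.24 -0.52] M [ 0.015 -0.001 -0.001] op 0.506 q [ 0.372  0.493  1.75   0.003  0.892 -1.56 ]
t 35.08 p [579.1 228.3  99.7] rot [ 3.139  0.009 -2.783] tilt (np.float64(0.5), np.float64(37.0)) q [ 0.372  0.491  1.749  0.003  0.892 -1.56 ] F [ 0.9 -0.   0.5] M [-0.02 -0.   -0.  ] op 0.501
[ 0.04 -0.    4.17]
```

View pics/w20.png

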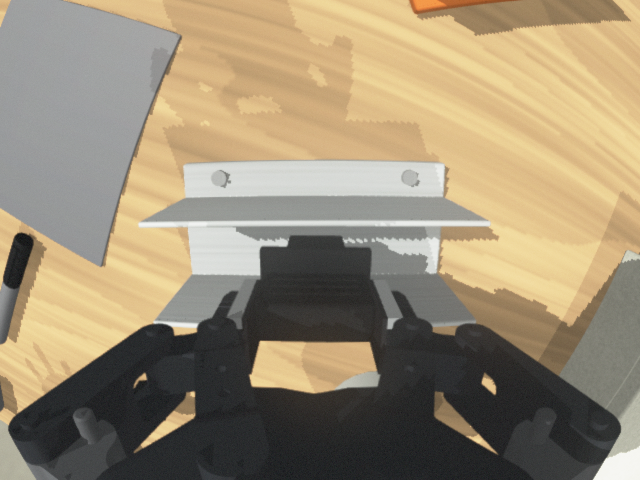

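View pics/ob6.png

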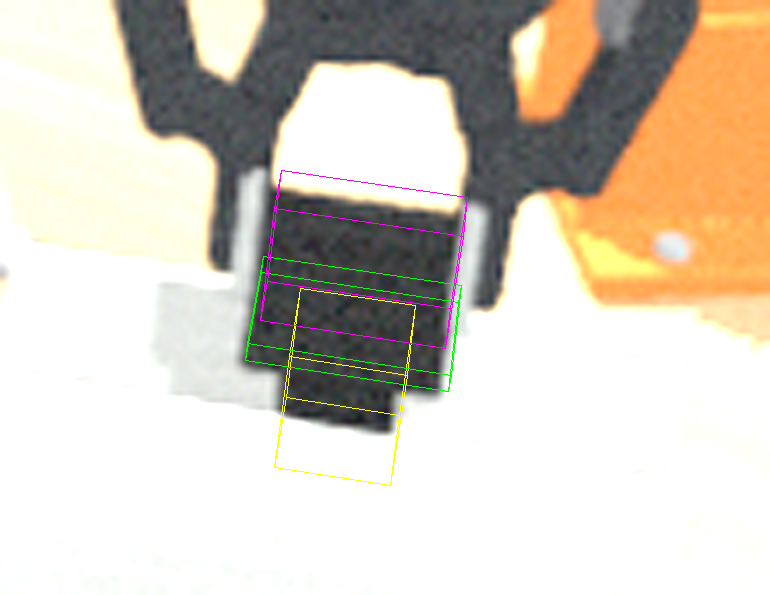

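Emit:
drive_tool(moves=[[1, [0.03, 0, 1.5], 0], [1, [0.04, 0, 3], 0], [1, [0.04, 0, 3.8], 0], [1, [0.04, 0, 4], 0]])

```text
clock: 35.58
eef_pos: [578.5, 228.3, 58.8]
tcp_rot: [3.139, 0.008, -2.783]
contact_force: [0.4, -0.6, -0.5]
opening: 0.507
```

Emit:
drive_tool(moves=[[1, [0, 0, 0.1], 0], [1, [0, 0, 0.2], 0]])

```text
clock: 35.83
eef_pos: [578.8, 228.4, 57.0]
tcp_rot: [3.139, 0.008, -2.783]
contact_force: [-0.3, -0.5, -0.1]
opening: 0.501
```

Emit:
drive_tool(moves=[[1, [0, 0, 0.1], 0], [1, [0, 0, 0.15], 0]])

```text
clock: 36.08
eef_pos: [579.1, 228.6, 56.1]
tcp_rot: [3.139, 0.009, -2.783]
contact_force: [-0.7, -0.1, 7.9]
opening: 0.501
```

Emit:
drive_tool(moves=[[1, [0, 0, 0.1], 0], [1, [0, 0, 0.15], 0]])

```text
clock: 36.33
eef_pos: [579.4, 228.7, 56.0]
tcp_rot: [3.139, 0.01, -2.783]
contact_force: [-5.7, -1.5, 17.3]
opening: 0.507
```

Contact exactly at the predicted height. Release and look before withdrawing.

Emit:
drive_tool(moves=[[1, [0, 0, -0.03], 0], [0.4, [0, 0, -0.03], 0], [0.3, [0, 0, -0.03], 0], [0.3, [0, 0, -0.03], 0]], grip_force=20)

```text
clock: 36.83
eef_pos: [579.3, 228.6, 56.1]
tcp_rot: [3.139, 0.009, -2.783]
contact_force: [-0.0, -0.5, 1.0]
opening: 0.699
```

```bash
python3 look.py w21; python3 ovb.py ob7 576.4 227.3 10 20.6 scene
```

```text
t 36.825 pos [579.3  228.64  56.11] rot [ 3.1388  0.0095 -2.7832] F [-0.04 -0.49  0.95] M [-0.008  0.012  0.008] op 0.699 q [ 0.372  0.551  1.769  0.004  0.813 -1.56 ]
```

View pics/w21.png

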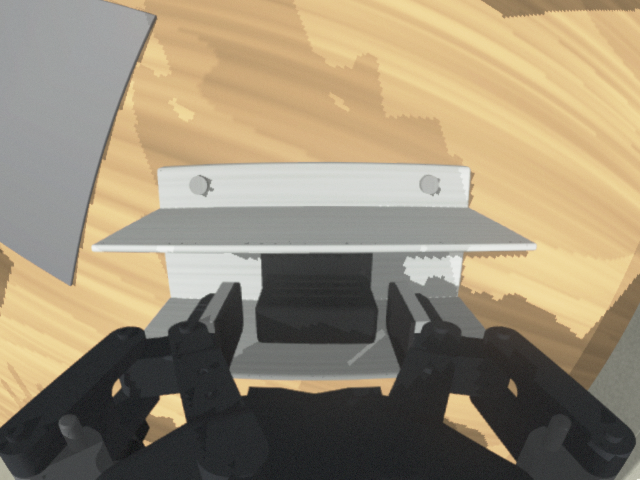

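View pics/ob7.png

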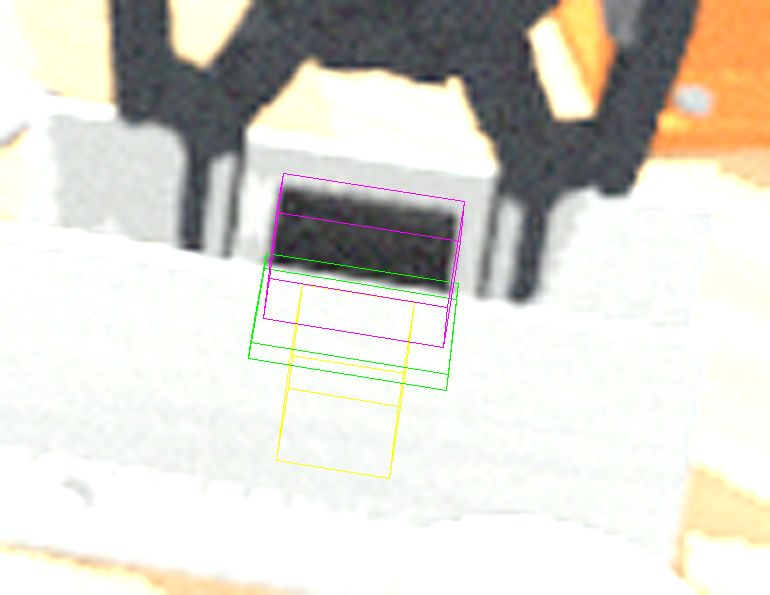

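Emit:
drive_tool(moves=[[0.3, [0, 0, -3], 0], [0.3, [0, 0, -8], 0], [0.3, [0, 0, -14], 0], [0.3, [0, 0, -20], 0], [0.3, [12, 0, -22], 0], [0.3, [18, 0, -22], 0], [0.3, [24, 0, -22], 0], [0.3, [24, 0, -22], 0], [0.3, [24, 0, -22], 0]])

```text
clock: 38.05
eef_pos: [349.8, 142.0, 273.9]
tcp_rot: [3.139, 0.009, -2.783]
contact_force: [1.0, 0.1, 0.3]
opening: 0.697
```

```bash
python3 look.py w22; python3 ovb.py ob8 576.4 227.3 10 20.6 scene; python3 - <<'E'
from rig import r
import cv2
f=r.grab_frame("top");cv2.imwrite("pics/tp22.png",f["color"][:,:,::-1])
f=r.grab_frame("scene");cv2.imwrite("pics/sc22.png",f["color"][:,:,::-1])
E
```

```text
t 38.05 pos [349.83 142.01 273.89] rot [ 3.1388  0.0093 -2.783 ] F [0.95 0.1  0.3 ] M [ 0.027 -0.069  0.033] op 0.697 q [ 0.379 -0.107  2.068  0.003  1.171 -1.551]
```

View pics/tp22.png

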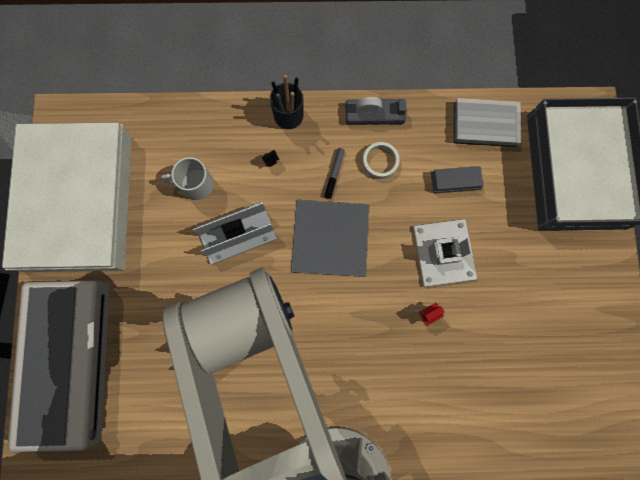

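View pics/sc22.png

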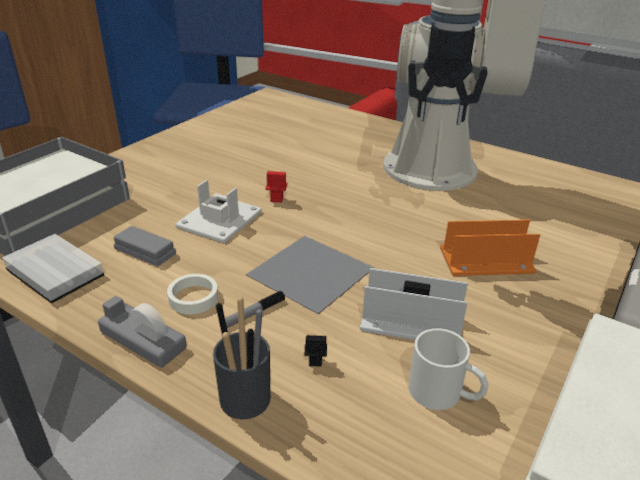

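View pics/w22.png

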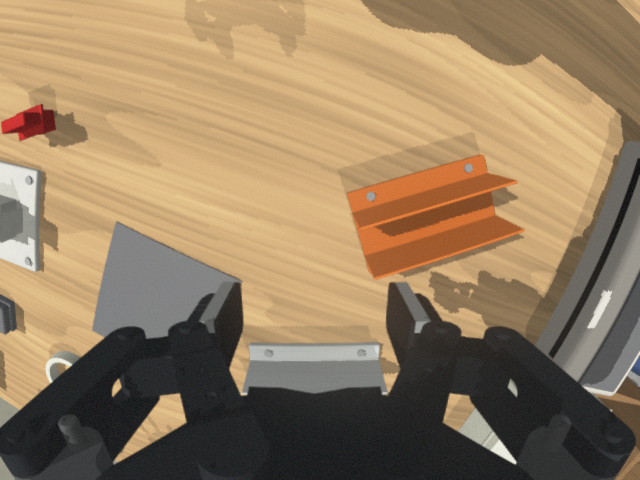

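```bash
python3 -c "
from rig import r
print(r.sign_off())"
```

```text
the job is handed in; nothing more can be done
None
```

The bung is out of the foot, was stood upright on the mat and let go. I then regripped it by its fin ends and stood it upright on the keeper rack floor, between the plates and well inside their length. I handed it in at about 38 s of the 72 s.

- **How it came out:** moves could not tilt the tool, so I first leaned it about 57° by driving it against its joint limits. Turning about its own axis then rocked the bung roughly 0.1 rad each way, raising it about 4 mm per full swing. Afterwards I brought the tool back to within 0.3° of vertical.
- **Setting down:** the bung touched down at the height I had worked out, on both the mat and the rack floor, with 13 N and 17 N of contact force.
- **Last pictures:** they show the bung standing in the channel with the gripper clear, the foot flat and upright, and the spare bung, marker, tape, eraser and mug where they were.

**What did not go cleanly:**
- **Early try:** my first try, pushing the fin sideways, slid the foot a few mm. In one pull the force reached 12.8 N, about the foot's weight, so it may have lifted slightly.
- **End of the rocking:** once the stem had left the lips, the foot twisted a few degrees for a moment.
- **Foot's final position:** measured just before the bung left the socket, the foot was within about 1 mm and 0.5° of its starting pose. I did not measure it again after that, only looked at the pictures.

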